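# Load the egg cooker and set its recessed timer

### The job

Get the egg cooker going: take off its clear lid (the cork mat is free for it), stand every egg from the wooden rack upright in an egg rest of the cooker, gently so that no shell cracks, and put the lid back fully home. Then reach into the well and set the timer to 8 minutes: like any clockwork timer it must first be wound past 10 and then turned back to 8. Leave the mug, the paper cups and the tea box where they are.

Things in the scene. Friction and masses are not known exactly. Their poses are not given: they have to be found in the camera images.
- cooker: White plastic egg cooker, fixed: a low round bowl (radius 89 mm) and, 157 mm from its axis along the cooker's -x (about towards the robot), a round timer tower (radius 54, 95 mm high), with a neck between. Origin under the bowl's centre, z up. The bowl's edge, where the lid's rim rests, is 45 mm up; within it the tray (radius 75 mm, 4 mm of play to the lid) is 52 mm up, its rim bevelled
- seat0 (a point): Where an egg's centre lies when it stands in the cooker's egg rest front (-x): 86 mm above the table, 48 mm from the bowl's axis. The rest is a cup 40 mm across, rim 66 mm above the table. Axes as the cooker's. Neighbours are 56 mm apart: the roomiest grasp has one finger towards the bowl's centre, one outwards
- seat1 (a point): Where an egg's centre lies when it stands in the cooker's egg rest number 1 (counted counter-clockwise from the front one, 72 degrees apart): 86 mm above the table, 48 mm from the bowl's axis. The rest is a cup 40 mm across, rim 66 mm above the table. Axes as the cooker's. Neighbours are 56 mm apart: the roomiest grasp has one finger towards the bowl's centre, one outwards
- seat2 (a point): Where an egg's centre lies when it stands in the cooker's egg rest number 2 (counted counter-clockwise from the front one, 72 degrees apart): 86 mm above the table, 48 mm from the bowl's axis. The rest is a cup 40 mm across, rim 66 mm above the table. Axes as the cooker's. Neighbours are 56 mm apart: the roomiest grasp has one finger towards the bowl's centre, one outwards
- seat3 (a point): Where an egg's centre lies when it stands in the cooker's egg rest number 3 (counted counter-clockwise from the front one, 72 degrees apart): 86 mm above the table, 48 mm from the bowl's axis. The rest is a cup 40 mm across, rim 66 mm above the table. Axes as the cooker's. Neighbours are 56 mm apart: the roomiest grasp has one finger towards the bowl's centre, one outwards
- seat4 (a point): Where an egg's centre lies when it stands in the cooker's egg rest number 4 (counted counter-clockwise from the front one, 72 degrees apart): 86 mm above the table, 48 mm from the bowl's axis. The rest is a cup 40 mm across, rim 66 mm above the table. Axes as the cooker's. Neighbours are 56 mm apart: the roomiest grasp has one finger towards the bowl's centre, one outwards
- lid_home (a point): The point where the centre of the lid's knob comes to lie when the lid is fully on: 147 mm above the table on the bowl's axis. Its axes are the cooker's
- dial_grip (a point): Point on the timer dial's upright axis, 90 mm above the table, at a good height to grip. The black dial lies in a round well, 80 mm across, 30 mm deep (floor 65 mm above the table), in the tower's top. Its bar grip is 14 mm thick, 44 long, from 68 to 93 mm above the table, with a white line on the pointer half; under it is a disc of radius 24 mm, 3 mm thick. Axes as the cooker's
- dial_zero (a point): The 0 tick of the scale on the well's rim, 47 mm from the dial's axis on the side of the bowl (cooker's +x), 95 mm above the table. One black tick a minute, 0 to 20, running clockwise seen from above, a longer one every five minutes
- dial (a joint): Turn of the timer dial in rad, clockwise seen from above, 0 to 4.0; 0.2 rad a minute, so 8 minutes is 1.6 and 10 minutes is 2.0. At 0 the bar's pointer points at the 0 tick (bar along the cooker's x). Turns stiffly by friction (about 0.04 N m) and stays where it is left; it does not run down
- lid_knob (a point): Centre of the black knob on the cooker's clear dome lid (loose, about 160 g, on the cooker at the start), 102 mm above the lid's rim. Knob: 30 mm across, 26 mm high, on a short stem; the dome's top is 80 mm above the rim, 9 mm below the knob. The lid is 166 mm across, inside 159 mm across and 76 mm high; z up
- egg0_mid (a point): Centre of a brown egg (60 g, 44 mm across at its widest, 25 mm above its blunt end; 57 mm long; this point is half-way up, 28.6 mm above the blunt end). z points from the blunt end to the pointed end; it starts standing blunt end down on the rack. None if this egg is absent
- egg1_mid (a point): Centre of a brown egg (60 g, 44 mm across at its widest, 25 mm above its blunt end; 57 mm long; this point is half-way up, 28.6 mm above the blunt end). z points from the blunt end to the pointed end; it starts standing blunt end down on the rack. None if this egg is absent
- egg2_mid (a point): Centre of a brown egg (60 g, 44 mm across at its widest, 25 mm above its blunt end; 57 mm long; this point is half-way up, 28.6 mm above the blunt end). z points from the blunt end to the pointed end; it starts standing blunt end down on the rack. None if this egg is absent
- egg3_mid (a point): Centre of a brown egg (60 g, 44 mm across at its widest, 25 mm above its blunt end; 57 mm long; this point is half-way up, 28.6 mm above the blunt end). z points from the blunt end to the pointed end; it starts standing blunt end down on the rack. None if this egg is absent
- egg4_mid (a point): Centre of a brown egg (60 g, 44 mm across at its widest, 25 mm above its blunt end; 57 mm long; this point is half-way up, 28.6 mm above the blunt end). z points from the blunt end to the pointed end; it starts standing blunt end down on the rack. None if this egg is absent
- rack: Wooden egg rack, fixed: a round board 180 mm across, 18 mm thick, with five cups like those of the cooker (rim 32 mm above the table), 62 mm from its centre; eggs stand on it with their centres 52 mm above the table. Neighbouring cups are 73 mm apart. Origin under its centre, z up
- mat: Round cork mat, fixed, 190 mm across and 6 mm thick, bare: a free place for the lid. Origin under its centre
- table: The wooden table top that everything stands on, its surface at height 0
- mug: Bystander: blue mug with two spoons in it, 82 mm across, 85 mm high (spoons to 127 mm). Origin under its centre
- paper_cups: Bystander: stack of paper cups, 73 mm across, 139 mm high. Origin under its centre
- tea_box: Bystander: open cardboard box of tea bags, 85 x 125 mm, 75 mm high, its flap standing up to 155 mm on the side away from the robot. Origin under its centre
Not all that is in view belongs to the job. What is shaped like the part that bears lid_knob but green is not meant.

How it is judged:
On the way, in this order (a step that is already met when the one before it is completed fails the run):
1. every egg stands upright in a rest of the cooker ((distance between egg0_mid and seat0 below 0.008 m or distance between egg0_mid and seat1 below 0.008 m or distance between egg0_mid and seat2 below 0.008 m or distance between egg0_mid and seat3 below 0.008 m or distance between egg0_mid and seat4 below 0.008 m) and angle between each of egg0_mid, egg1_mid, egg2_mid, egg3_mid, egg4_mid's own z axis and vertical below 0.35 rad and (distance between egg1_mid and seat0 below 0.008 m or distance between egg1_mid and seat1 below 0.008 m or distance between egg1_mid and seat2 below 0.008 m or distance between egg1_mid and seat3 below 0.008 m or distance between egg1_mid and seat4 below 0.008 m) and (distance between egg2_mid and seat0 below 0.008 m or distance between egg2_mid and seat1 below 0.008 m or distance between egg2_mid and seat2 below 0.008 m or distance between egg2_mid and seat3 below 0.008 m or distance between egg2_mid and seat4 below 0.008 m) and (distance between egg3_mid and seat0 below 0.008 m or distance between egg3_mid and seat1 below 0.008 m or distance between egg3_mid and seat2 below 0.008 m or distance between egg3_mid and seat3 below 0.008 m or distance between egg3_mid and seat4 below 0.008 m) and (distance between egg4_mid and seat0 below 0.008 m or distance between egg4_mid and seat1 below 0.008 m or distance between egg4_mid and seat2 below 0.008 m or distance between egg4_mid and seat3 below 0.008 m or distance between egg4_mid and seat4 below 0.008 m)), for 0.3 s.
2. the lid is back on the cooker, fully home (distance between lid_knob and lid_home below 0.008 m and angle between lid_knob's own z axis and vertical below 0.025 rad), for 0.3 s.
3. the dial is wound past 10 minutes (value of joint dial above 2 rad), for 0.1 s.
At the end, for the whole second after the job is handed in: every egg upright (within 20 degrees) in a rest of the cooker, its centre within 8 mm of that rest's point; the lid fully on, at rest, level (within 1.4 degrees), its knob within 8 mm of its home; the dial at 8 minutes, give or take half a minute (1.5 to 1.7 rad) (all of step 1 and all of step 2 and value of joint dial between 1.5 and 1.7 rad and linear speed of lid below 0.01 m/s); the robot touches nothing.
It fails at once if the mug is moved by more than 3 cm (distance of mug from where it was at the start of the episode above 0.03 m).
It fails at once if the stack of paper cups is moved by more than 3 cm (distance of paper_cups from where it was at the start of the episode above 0.03 m).
It fails at once if the tea box is moved by more than 3 cm (distance of tea_box from where it was at the start of the episode above 0.03 m).
It fails at once if an egg is dropped or knocked hard enough to crack (over 40 N against the cooker, the rack or the table) (contact force between any of egg0, egg1, egg2, egg3, egg4 and cooker above 40 N or contact force between any of egg0, egg1, egg2, egg3, egg4 and rack above 40 N or contact force between any of egg0, egg1, egg2, egg3, egg4 and table above 40 N).
Of egg0, egg1, egg2, egg3, egg4 only 3 to 5 are there at a start; the rules pass over those that are not, and their reading is None.
At some moment in a run one of lid may be knocked a few centimetres aside while the robot is not near it.
It also fails if it takes over 210 s, if anything falls off the work surface, if the arm or the gripper's body presses on something with over 40 N, if the wrist force passes 120 N, or if a joint passes its speed limit or range.

### The arm

A 6-joint arm with a two-finger parallel gripper is mounted at the origin on the work surface. World frame = base frame: x ahead of the robot, y to its left, z up, the work surface at z = 0. Lengths are in m, angles in rad, forces in N, time in s.
With the tool pointing down it reaches from about 0.25 to 0.725 m from the base axis. Payload 4 kg.
Tool frame: the origin (TCP) lies between the finger pads; the fingertips stand 11 mm ahead of it and the grasp point (between the pads) lies 8 mm behind it (tcp_to_tips is the z of the fingertips in the tool frame, in m); z points along the fingers, y is the direction in which the jaws open and shut (so a half turn about z gives the same grasp; the last joint's range is limited). The gripper opens to 85 mm and grips with 20 to 120 N. Pads are 22 mm wide; open, the fingers measure 114 mm over their backs; the gripper's body (76 mm by 85 mm) begins 54 mm behind the grasp point. The pads swing forward as they close: fully open they stand 13 mm farther back than shut.
Start: joints at [-1.249, 0.241, 0.005, 1.335, 0, 1.571], TCP at [0.158, -0.474, 0.242] pointing down, gripper open.
Joint ranges: [-2.72, 2.72], [-1.05, 1.87], [-1.09, 1.28], [-1.99, 2.15], [-1.42, 1.44], [-3.14, 3.14]. Speed limits (rad/s): [2.79, 2.79, 3.14, 3.14, 3.14, 3.14].

### API

Orientations are given as a unit quaternion [x, y, z, w].
In Python, from workcell import * gives the robot as it stands.
- The arm moves only by the tool move_arm, never from a script. Its argument "moves" is a list that holds one entry, the list of rows, each a list of 7 numbers: the shift along the world's x, y, z in units of 500 mm (1.0 is 500 mm), then the turn, a rotation vector about the world's x, y, z in units of 30 degrees (1.0 is 30 degrees), then the closure, from -1 (fully open) to 1 (shut), so that 0 is half open. A call has 1 to 8 rows; each row shifts and turns the pose as measured when the row begins; what a row does not reach is not made up. A row lasts 1/12 s, in which the tool goes at most 41.7 mm and 7.16 degrees, less where a joint would pass 70% of its speed; a pose out of reach is approached as far as the arm can. A call with a number of a shift or a turn outside -1 to 1 is refused whole. A call with a gripper value outside its range is refused whole. The fingers move at their own pace and stop on an object; the grip force is fixed at half the most. Time passes only in rows, so rows that do not move let the fingers close. It gives the time, the measured TCP pose, the force and the opening at its end, in the units of the state.
- get_obs(): the state, without advancing time (a new reading comes with each control period).
- camera(name): name is "side" or "top" or "wrist"; returns a dict with "pixels" (384x512x3 uint8, red, green, blue), "range_z" (384x512 float32, m along the optical axis (not along the pixel's ray), 0 where there is no reading), "fx", "fy", "cx", "cy" (pixels), "extrinsics" (4x4, takes a point from camera to world coordinates). Camera axes: x right, y down, z forward; pixel columns grow to the right and rows downward; lengths in m; the calibration is good to about 2 mm. A picture is of the moment at which its call begins.
- job_done(): hands the job in, once; it reports no verdict.
The state is a dict: "clock": time; "joint_pos": joint angles; "joint_vel": joint speeds; "tau": joint torques, N m; "eef_pos": TCP position; "tool_rot": TCP orientation; "ft_force": force on the tool from outside, world axes, zero at the start; "ft_torque": the same for the moment, N m; "grip_width": finger opening in m.
Only numpy, scipy, OpenCV 4.12 (cv2) and the standard library are available. Lean on these libraries where they do the work, as an engineer would, in place of code of your own. Each camera call takes 0.05 s, during which the arm holds its last target.

## Working session

There is one attempt and no reset: what is moved stays moved. The work goes in short steps, Python scripts to look and compute and a tool call to move; the robot and the scene stay as the last step left them, time stands still between calls to the robot, and variables do not carry over. Pictures are saved under pics/ and viewed, and the job is handed in when it is done.

Besides the shell and the picture viewer there is one more tool, called after ">>>" as name(argument=value, ...), one argument or row to a line, values as JSON. move_arm: Moves the arm, as the interface text tells. Shifts and turns lie within -1 to 1; 1 stands for 500 mm of shift or 30 degrees of turn. Its arguments: {"type":"object","properties":{"moves":{"type":"array","items":{"type":"array","items":{"type":"array","items":{"type":"number"}}}}},"required":["moves"]}

```bash
ls; mkdir -p pics
python3 - <<'E'
from workcell import *
import cv2
print(get_obs())
for n in ["side","top","wrist"]:
    c=camera(n); cv2.imwrite(f"pics/{n}0.png",c["pixels"][:,:,::-1]); print(n,c["fx"],c["fy"],c["cx"],c["cy"],c["extrinsics"].round(3).tolist())
E
```

```text
pics
{'clock': 0.0, 'joint_pos': array([-1.24901459e+00,  2.41405872e-01,  3.69378491e-03,  1.33520828e+00,
        1.30406448e-05,  1.57078827e+00]), 'joint_vel': array([ 0.00082838,  0.00066081, -0.00045218,  0.00024561,  0.00014089,
        0.00069693]), 'tau': array([ 1.10022070e-04, -3.72319758e+01,  2.52406186e+01,  1.67542370e-02,
       -1.35186955e-06, -1.64806596e-05]), 'eef_pos': array([ 0.15793392, -0.47374045,  0.24140488]), 'tool_rot': array([ 9.87083759e-01,  1.60201514e-01, -1.63692387e-04, -1.04934692e-03]), 'ft_force': array([ 0.09969046, -0.43039145, -0.10160079]), 'ft_torque': array([ 0.01109831,  0.00532915, -0.00190369]), 'grip_width': 0.08552469887702485}
side 353.9858590895052 353.9858590895052 250.48022222147893 188.8844935045692 [[0.98, -0.132, 0.149, 0.375], [-0.198, -0.573, 0.796, -0.86], [-0.019, -0.809, -0.587, 0.74], [0.0, 0.0, 0.0, 1.0]]
top 410.6861495304613 410.6861495304613 259.5486031794706 187.59635789829824 [[0.017, -0.997, 0.076, 0.445], [-1.0, -0.017, 0.002, -0.01], [-0.001, -0.076, -0.997, 1.624], [0.0, 0.0, 0.0, 1.0]]
wrist 281.1457826130708 281.1457826130708 256.3301956778299 191.74690965517343 [[0.317, -0.912, -0.261, 0.223], [-0.949, -0.305, -0.085, -0.453], [-0.002, 0.275, -0.961, 0.373], [0.0, 0.0, 0.0, 1.0]]
```

View pics/side0.png

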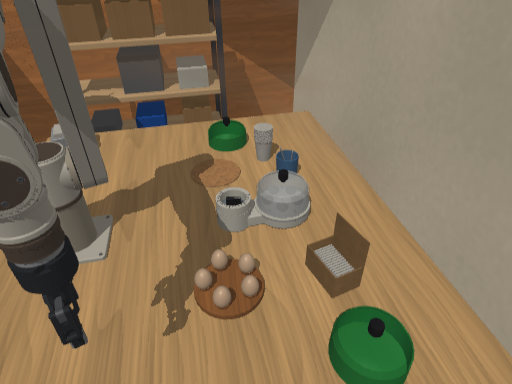

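View pics/top0.png

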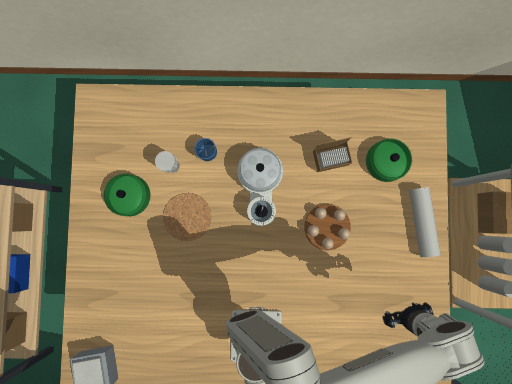

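View pics/wrist0.png

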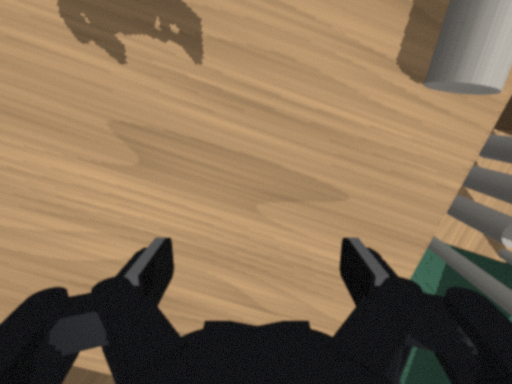

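Top view: the cooker bowl is at about (260,170) with its timer tower at (261,210). The rack with 5 eggs is at (328,227) and the bare mat at (187,215). The two green lids at (127,195) and (389,160) are decoys. Side view: the clear lid's knob is at (283,175), and the tea box at (335,258) is near the rack.

```bash
cat > h.py <<'E'
from workcell import *
import cv2, numpy as np
from scipy.spatial.transform import Rotation as R
def ray(c,u,v):
    E=c["extrinsics"]; d=E[:3,:3]@np.array([(u-c["cx"])/c["fx"],(v-c["cy"])/c["fy"],1.]); return E[:3,3],d
def onz(c,u,v,z):
    o,d=ray(c,u,v); return o+d*(z-o[2])/d[2]
def tri(c1,p1,c2,p2):
    o1,d1=ray(c1,*p1);o2,d2=ray(c2,*p2);d1=d1/np.linalg.norm(d1);d2=d2/np.linalg.norm(d2)
    A=np.stack([d1,-d2],1);s=np.linalg.lstsq(A,o2-o1,rcond=None)[0]
    a=o1+s[0]*d1;b=o2+s[1]*d2; return (a+b)/2,np.linalg.norm(a-b)
def proj(c,p):
    E=np.linalg.inv(c["extrinsics"]);q=E[:3,:3]@np.array(p)+E[:3,3];return np.array([c["fx"]*q[0]/q[2]+c["cx"],c["fy"]*q[1]/q[2]+c["cy"]])
def cloud(c):
    h,w=c["range_z"].shape;u,v=np.meshgrid(np.arange(w),np.arange(h));z=c["range_z"]
    P=np.stack([(u-c["cx"])/c["fx"]*z,(v-c["cy"])/c["fy"]*z,z],-1)
    return P@c["extrinsics"][:3,:3].T+c["extrinsics"][:3,3]
def blobs(m,amin=10):
    n,l,s,ce=cv2.connectedComponentsWithStats(m.astype(np.uint8));return [(ce[i].round(2).tolist(),s[i].tolist()) for i in range(1,n) if s[i][4]>=amin]
def save(c,name,box=None,k=1):
    im=c["pixels"][:,:,::-1]
    if box: x0,y0,x1,y1=box; im=im[y0:y1,x0:x1]
    cv2.imwrite("pics/"+name,cv2.resize(im,None,fx=k,fy=k,interpolation=cv2.INTER_NEAREST))
def st():
    o=get_obs(); print("t",round(o["clock"],2),"p",o["eef_pos"].round(4),"q",o["tool_rot"].round(4),"f",o["ft_force"].round(1),"w",round(o["grip_width"],4),"j",o["joint_pos"].round(3))
    Rm=R.from_quat(o["tool_rot"]).as_matrix(); print("y-axis yaw deg",np.degrees(np.arctan2(Rm[1,1],Rm[0,1])).round(2),"z",Rm[:,2].round(3)); return o
E
python3 - <<'E'
from h import *
t=camera("top");s=camera("side")
save(t,"topz.png",(150,120,370,270),3.5); save(s,"sidez.png",(170,120,380,320),3)
for n,c,b in(("top",t,(150,120,370,270)),("side",s,(170,120,380,330))):
    px=c["pixels"].astype(int);m=(px.max(2)<45); k=np.zeros(m.shape,bool);k[b[1]:b[3],b[0]:b[2]]=1
    print(n,"black",blobs(m&k,8))
    h=cv2.cvtColor(c["pixels"],cv2.COLOR_RGB2HSV); print(h[227,328],h[227,345],h[214,320],h[215,187])
P=cloud(t)
# rack/mat/cooker via height
for nm,zlo,zhi,b in(("rackboard",.012,.024,(290,190,365,262)),("mat",.0035,.009,(155,185,220,250)),("tower",.085,.1,(235,190,290,235)),("eggs",.06,.09,(290,190,365,262)),("bowl",.04,.06,(225,140,300,200))):
    k=np.zeros(P.shape[:2],bool);k[b[1]:b[3],b[0]:b[2]]=1
    k&=(P[...,2]>zlo)&(P[...,2]<zhi);q=P[k];print(nm,len(q),np.median(q,0).round(4),q.min(0).round(3),q.max(0).round(3))
E
```

```text
top black [([259.83, 166.95], [257, 164, 7, 7, 42]), ([260.93, 211.17], [255, 205, 13, 12, 104])]
[ 13 148 136] [ 14 149 132] [ 17  65 168] [ 15 123 154]
side black [([225.94, 122.03], [223, 120, 7, 6, 33]), ([282.93, 174.91], [279, 170, 9, 12, 92]), ([232.47, 200.84], [226, 197, 15, 8, 100]), ([374.05, 324.16], [368, 318, 12, 12, 122])]
[ 17 124 161] [ 16 127  90] [ 17 124 164] [ 17 117 100]
rackboard 1014 [ 0.4253 -0.2714  0.0183] [ 0.334 -0.386  0.012] [ 0.561 -0.147  0.024]
mat 1341 [0.4482 0.2753 0.0057] [0.322 0.148 0.004] [0.576 0.407 0.009]
tower 324 [ 0.4781 -0.0136  0.0943] [ 0.423 -0.066  0.085] [0.554 0.039 0.1  ]
eggs 438 [ 0.4096 -0.2659  0.0727] [ 0.341 -0.347  0.06 ] [ 0.491 -0.192  0.09 ]
bowl 219 [ 0.5533 -0.0163  0.0442] [ 0.522 -0.093  0.04 ] [0.687 0.082 0.06 ]
```

```bash
ls pics
```

```text
side0.png
sidez.png
top0.png
topz.png
wrist0.png
```

View pics/topz.png

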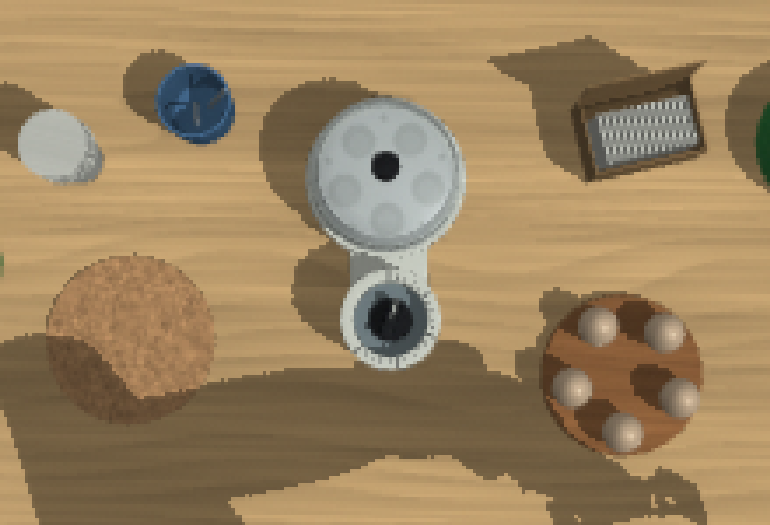

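View pics/sidez.png

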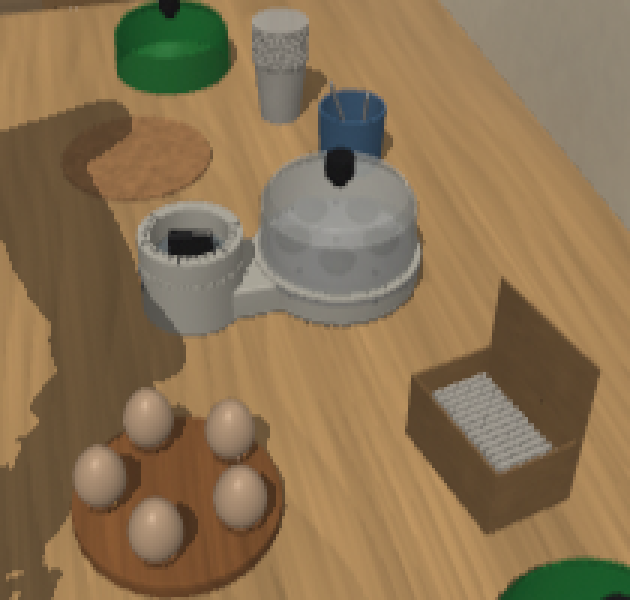

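Run:
```python
from h import *
t=camera("top");s=camera("side")
kn=tri(t,(259.83,166.95),s,(282.93,174.91));print("knob tri",kn)
print("knob top@.155",onz(t,259.83,166.95,.155),"side@.147",onz(s,282.93,174.91,.147))
P=cloud(t)
def fit(name,zlo,zhi,b,z):
    k=np.zeros(P.shape[:2],bool);k[b[1]:b[3],b[0]:b[2]]=1
    k&=(P[...,2]>zlo)&(P[...,2]<zhi)
    cs,_=cv2.findContours(k.astype(np.uint8),cv2.RETR_EXTERNAL,cv2.CHAIN_APPROX_NONE);c=max(cs,key=cv2.contourArea)
    (u,v),r=cv2.minEnclosingCircle(c); e=cv2.fitEllipse(c);M=cv2.moments(cv2.convexHull(c))
    print(name,"mec",onz(t,u,v,z).round(4),r, "ell",onz(t,*e[0],z).round(4),e[1],"hull",onz(t,M["m10"]/M["m00"],M["m01"]/M["m00"],z).round(4))
fit("tower",.085,.1,(235,190,290,240),.095)
fit("mat",.003,.009,(155,185,220,250),.006)
fit("bowl",.03,.2,(225,140,300,193),.045)
fit("rack",.01,.1,(290,190,365,262),.018)
# eggs
h=cv2.cvtColor(t["pixels"],cv2.COLOR_RGB2HSV).astype(int)
k=np.zeros(P.shape[:2],bool);k[190:262,290:365]=1
m=k&(h[...,1]<110)&(P[...,2]>.025)
for e in blobs(m): print("egg top",e, onz(t,*e[0],.055).round(4))
h2=cv2.cvtColor(s["pixels"],cv2.COLOR_RGB2HSV).astype(int);Ps=cloud(s)
k=np.zeros(P.shape[:2],bool);k[240:320,180:275]=1
m2=k&(h2[...,1]<105)&(Ps[...,2]>.025)
for e in blobs(m2): print("egg side",e, onz(s,*e[0],.052).round(4))
```

```text
knob tri (array([ 0.63471477, -0.00677171,  0.14643501]), np.float64(0.002630748483272816))
knob top@.155 [ 0.63232909 -0.00651498  0.155     ] side@.147 [ 0.63581328 -0.00762843  0.147     ]
tower mec [ 0.4765 -0.0133  0.095 ] 14.434699058532715 ell [ 0.4764 -0.0135  0.095 ] (27.636951446533203, 28.0689754486084) hull [ 0.4761 -0.0133  0.095 ]
mat mec [0.4585 0.2758 0.006 ] 27.54860496520996 ell [0.4534 0.2793 0.006 ] (44.178733825683594, 47.98004913330078) hull [0.4541 0.2764 0.006 ]
bowl mec [ 0.6321 -0.0091  0.045 ] 23.82501792907715 ell [ 0.6331 -0.0057  0.045 ] (45.070823669433594, 45.39556121826172) hull [ 0.6333 -0.0056  0.045 ]
rack mec [ 0.4217 -0.2735  0.018 ] 23.379592895507812 ell [ 0.4204 -0.2727  0.018 ] (44.8627815246582, 45.55710983276367) hull [ 0.4208 -0.2728  0.018 ]
egg top ([320.29, 212.86], [315, 208, 12, 11, 106]) [ 0.4727 -0.2397  0.055 ]
egg top ([339.16, 214.48], [334, 209, 12, 12, 105]) [ 0.4678 -0.3117  0.055 ]
egg top ([312.96, 230.25], [308, 225, 11, 12, 105]) [ 0.4063 -0.2123  0.055 ]
egg top ([343.65, 233.13], [338, 228, 12, 11, 107]) [ 0.3974 -0.3289  0.055 ]
egg top ([327.37, 243.05], [322, 238, 12, 11, 105]) [ 0.3589 -0.2672  0.055 ]
egg side ([218.83, 258.65], [211, 249, 17, 20, 263]) [ 0.4085 -0.2126  0.052 ]
egg side ([246.24, 262.45], [238, 253, 17, 20, 261]) [ 0.4759 -0.241   0.052 ]
egg side ([202.57, 278.19], [194, 268, 18, 21, 293]) [ 0.361  -0.2682  0.052 ]
egg side ([249.59, 285.13], [241, 275, 18, 21, 296]) [ 0.4702 -0.3137  0.052 ]
egg side ([221.44, 296.1], [213, 286, 18, 21, 311]) [ 0.3995 -0.3309  0.052 ]
```

Measured positions: knob at about (0.633, -0.007), tower axis (0.476, -0.0133), rack centre (0.4206, -0.272), mat (0.454, 0.277). The current jaw yaw already suits the knob, so I'm moving over the lid for a close look.

>>> move_arm(
  moves=[
    [[0.058, 0.058, 0.01, 0, 0, 0, -1], [0.058, 0.058, 0.01, 0, 0, 0, -1], [0.058, 0.058, 0.01, 0, 0, 0, -1], [0.058, 0.058, 0.01, 0, 0, 0, -1], [0.058, 0.058, 0.01, 0, 0, 0, -1], [0.058, 0.058, 0.01, 0, 0, 0, -1], [0.058, 0.058, 0.01, 0, 0, 0, -1], [0.058, 0.058, 0.01, 0, 0, 0, -1]],
  ],
)

```text
clock: 1.02
eef_pos: [0.3876, -0.241, 0.2814]
tool_rot: [0.989, 0.15, -0.001, 0.0]
ft_force: [1.1, -0.7, 1.0]
grip_width: 0.0855
```

Run:
```python
from h import *
st(); c=camera("wrist"); save(c,"w1.png")
```

```text
t 1.02 p [ 0.3876 -0.241   0.2814] q [ 9.887e-01  1.501e-01 -7.000e-04  4.000e-04] f [ 1.1 -0.7  1. ] w 0.0855 j [-5.550e-01  1.400e-01 -1.800e-02  1.413e+00 -1.000e-03  2.285e+00]
y-axis yaw deg -72.73 z [-0.001 -0.001 -1.   ]
```

View pics/w1.png

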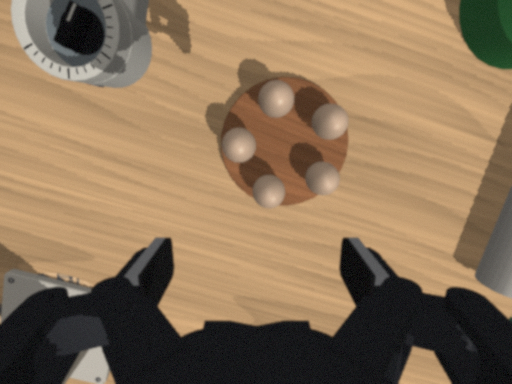

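The wrist view shows the rack with its five eggs, at about (277,98), (330,121), (239,145), (322,178) and (268,190). The timer is upper left at (80,28). I'll refine the egg positions from this view and move on to the knob.

```bash
cat > eggs.py <<'E'
from h import *
c=camera("wrist");h=cv2.cvtColor(c["pixels"],cv2.COLOR_RGB2HSV).astype(int);P=cloud(c)
d=np.hypot(P[...,0]-.4206,P[...,1]+.272)
m=(d<.1)&(P[...,2]>.033)&(h[...,1]<115)
for b in blobs(m,60):
    # silhouette centre: intersect centre ray with z=.052
    p=onz(c,*b[0],.053); print(b[0],b[1][4],p.round(4),np.degrees(np.arctan2(p[1]+.272,p[0]-.4206)).round(1))
E
python3 eggs.py
```

```text
[279.03, 105.37] 1032 [ 0.4745 -0.2392  0.053 ] 31.3
[332.09, 128.18] 1025 [ 0.469  -0.3115  0.053 ] -39.2
[241.53, 150.54] 919 [ 0.4075 -0.2115  0.053 ] 102.2
[324.11, 184.2] 901 [ 0.3984 -0.3286  0.053 ] -111.4
[270.73, 196.66] 848 [ 0.3605 -0.2668  0.053 ] 175.1
[296.78, 331.21] 35332 [ 0.1666 -0.3746  0.053 ] -158.0
```

>>> move_arm(
  moves=[
    [[0.0613, 0.0583, 0, 0, 0, 0.02, -1], [0.0613, 0.0583, 0, 0, 0, 0.02, -1], [0.0613, 0.0583, 0, 0, 0, 0.02, -1], [0.0613, 0.0583, 0, 0, 0, 0, -1], [0.0613, 0.0583, 0, 0, 0, 0, -1], [0.0613, 0.0583, 0, 0, 0, 0, -1], [0.0613, 0.0583, 0, 0, 0, 0, -1], [0.0613, 0.0583, 0, 0, 0, 0, -1]],
  ],
)

```text
clock: 1.78
eef_pos: [0.6282, -0.0145, 0.2823]
tool_rot: [0.986, 0.164, -0.001, 0.004]
ft_force: [1.9, -1.2, 0.7]
grip_width: 0.0853
```

Run:
```python
from h import *
st(); c=camera("wrist"); save(c,"w2.png")
```

```text
t 1.78 p [ 0.6282 -0.0145  0.2823] q [ 9.865e-01  1.638e-01 -6.000e-04  3.700e-03] f [ 1.9 -1.2  0.7] w 0.0853 j [-0.02   0.501  0.488  1.557 -0.007  2.793]
y-axis yaw deg -71.15 z [ 0.    -0.007 -1.   ]
```

View pics/w2.png

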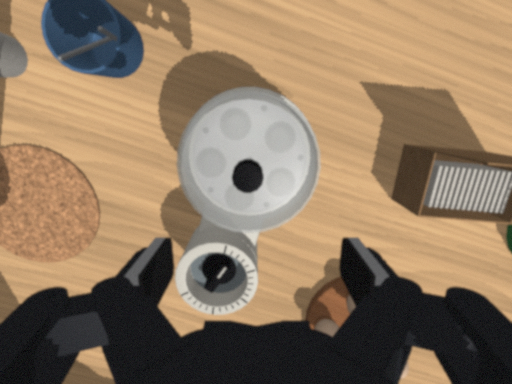

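Wrist view: knob at (248,176), bowl circle centred near (249,158), dial at (217,272). I'm locating the knob and the tower more exactly.

```bash
cat > ck.py <<'E'
from h import *
st()
c=camera("wrist");px=c["pixels"].astype(int);P=cloud(c)
m=(px.max(2)<45)&(P[...,2]>.06)&(P[...,2]<.2)
m[235:,:160]=0;m[235:,340:]=0;m[318:]=0
for b in blobs(m,60): print("black",b,onz(c,*b[0],.15).round(4),onz(c,*b[0],.09).round(4))
def circ(name,k,z):
    cs,_=cv2.findContours(k.astype(np.uint8),cv2.RETR_EXTERNAL,cv2.CHAIN_APPROX_NONE);q=max(cs,key=cv2.contourArea)[:,0,:]
    W=np.array([onz(c,u,v,z)[:2] for u,v in q])
    A=np.c_[2*W,np.ones(len(W))];s=np.linalg.lstsq(A,(W**2).sum(1),rcond=None)[0];r=np.sqrt(s[2]+s[0]**2+s[1]**2)
    print(name,s[:2].round(4),"r",r.round(4),len(q))
d=np.hypot(P[...,0]-.476,P[...,1]+.013)
circ("tower",(d<.07)&(abs(P[...,2]-.094)<.006)&(px.min(2)>60),.095)
d=np.hypot(P[...,0]-.633,P[...,1]+.007)
k=(d<.1)&(P[...,2]>.03)&(P[...,0]>.57);
circ("bowl",(d<.1)&(P[...,2]>.04)&(P[...,2]<.055),.045)
E
python3 ck.py
```

```text
t 1.83 p [ 0.6331 -0.0084  0.279 ] q [9.860e-01 1.668e-01 2.000e-04 1.600e-03] f [ 5.2  2.3 -1.8] w 0.0853 j [-0.012  0.511  0.496  1.555 -0.003  2.795]
y-axis yaw deg -70.8 z [ 0.001 -0.003 -1.   ]
black ([251.66, 182.95], [238, 168, 28, 31, 668]) [ 0.6344 -0.004   0.15  ] [ 0.6198 -0.0082  0.09  ]
black ([219.99, 275.88], [205, 260, 33, 37, 770]) [ 0.528  -0.0053  0.15  ] [ 0.4889 -0.0098  0.09  ]
tower [ 0.48   -0.0123] r 0.0536 223
bowl [ 0.6315 -0.0055] r 0.0893 237
```

```bash
python3 ck.py
```

```text
t 1.88 p [ 0.6303 -0.0113  0.2788] q [ 0.986   0.1668 -0.0017  0.0026] f [ 1.4 -0.7 -0.9] w 0.0854 j [-0.015  0.508  0.49   1.555 -0.006  2.791]
y-axis yaw deg -70.8 z [-0.002 -0.006 -1.   ]
black ([249.64, 178.94], [236, 164, 28, 31, 673]) [ 0.6344 -0.0041  0.15  ] [ 0.6203 -0.0077  0.09  ]
black ([218.36, 272.85], [203, 257, 34, 37, 767]) [ 0.5277 -0.0058  0.15  ] [ 0.4889 -0.0098  0.09  ]
tower [ 0.4799 -0.0123] r 0.0537 224
bowl [ 0.6312 -0.0056] r 0.0898 226
```

>>> move_arm(
  moves=[
    [[0.003, 0.006, -0.05, 0, 0, 0.02, -1], [0.002, 0.004, -0.05, 0, 0, 0.02, -1], [0, 0, -0.05, 0, 0, 0, -1], [0, 0, -0.05, 0, 0, 0, -1], [0, 0, -0.03, 0, 0, 0, -1], [0, 0, 0, 0, 0, 0, -0.3], [0, 0, 0, 0, 0, 0, -0.3], [0, 0, 0, 0, 0, 0, -0.3]],
  ],
)

```text
clock: 2.6
eef_pos: [0.6253, -0.0206, 0.1641]
tool_rot: [0.985, 0.171, -0.002, 0.005]
ft_force: [-1.4, -0.2, 0.6]
grip_width: 0.0554
```

Run:
```python
from h import *
st(); c=camera("wrist"); save(c,"w3.png");st(); save(camera("side"),"s3.png",(170,100,380,260),3)
```

```text
t 2.6 p [ 0.6253 -0.0206  0.1641] q [ 0.9852  0.1711 -0.0018  0.0054] f [-1.4 -0.2  0.6] w 0.0554 j [-0.028  0.531  0.231  1.272 -0.011  2.77 ]
y-axis yaw deg -70.29 z [-0.002 -0.011 -1.   ]
t 2.65 p [ 0.6258 -0.0207  0.1648] q [ 0.9852  0.1711 -0.0012  0.0057] f [0.1 0.4 1. ] w 0.0554 j [-0.028  0.531  0.232  1.272 -0.012  2.77 ]
y-axis yaw deg -70.29 z [-0.    -0.012 -1.   ]
```

View pics/w3.png

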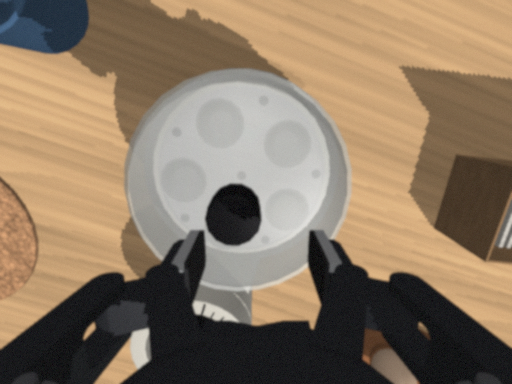

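View pics/s3.png

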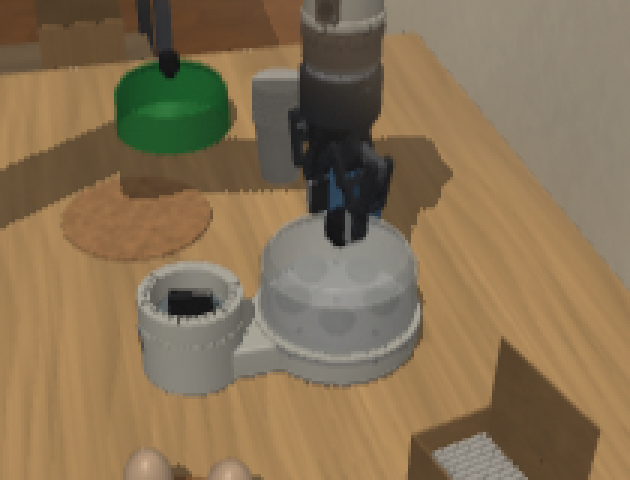

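The arm drifted: it stands 16 mm short in y. The knob is at (233,214) in the wrist view, left of the jaws' midpoint at about (257,240). I'm correcting the position and tilt.

```bash
cat >> h.py <<'E'
def need(x,y,z,yaw=None):
    o=st();d=(np.array([x,y,z])-o["eef_pos"])/.5
    Rm=R.from_quat(o["tool_rot"]).as_matrix();
    if yaw is None: yaw=np.degrees(np.arctan2(Rm[1,1],Rm[0,1]))
    a=np.radians(yaw);Y=np.array([np.cos(a),np.sin(a),0]);Z=np.array([0,0,-1.]);T=np.stack([np.cross(Y,Z),Y,Z],1)
    rv=np.degrees(R.from_matrix(T@Rm.T).as_rotvec())/30
    print("NEED units",d.round(4),rv.round(4))
E
python3 -c "
from h import *
need(.634,-.005,.165,-69.6)"
```

```text
t 2.7 p [ 0.6264 -0.0203  0.1652] q [ 9.852e-01  1.713e-01 -5.000e-04  5.700e-03] f [-0.2  0.8  0.1] w 0.0557 j [-0.027  0.531  0.233  1.272 -0.011  2.77 ]
y-axis yaw deg -70.27 z [ 0.001 -0.011 -1.   ]
NEED units [ 0.0152  0.0306 -0.0003] [0.0217 0.002  0.0223]
```

>>> move_arm(
  moves=[
    [[0.008, 0.016, 0, 0.02, 0, 0.02, -0.3], [0.008, 0.016, 0, 0, 0, 0, -0.3], [0, 0, 0, 0, 0, 0, -0.3], [0, 0, 0, 0, 0, 0, -0.3]],
  ],
)

```text
clock: 3.03
eef_pos: [0.638, -0.0029, 0.1702]
tool_rot: [0.984, 0.177, 0.005, 0.001]
ft_force: [-0.5, -0.4, 0.1]
grip_width: 0.0559
```

```bash
python3 -c "
from h import *
need(.634,-.005,.142,-69.6)"
```

```text
t 3.03 p [ 0.638  -0.0029  0.1702] q [9.842e-01 1.769e-01 5.000e-03 6.000e-04] f [-0.5 -0.4  0.1] w 0.0559 j [-5.000e-03  5.440e-01  2.680e-01  1.285e+00  1.000e-03  2.781e+00]
y-axis yaw deg -69.63 z [ 0.01   0.001 -1.   ]
NEED units [-0.0079 -0.0042 -0.0564] [-0.0011  0.0193  0.0009]
```

>>> move_arm(
  moves=[
    [[-0.004, -0.002, -0.015, 0, 0.01, 0, -0.3], [-0.003, -0.002, -0.015, 0, 0.01, 0, -0.3], [0, 0, -0.01, 0, 0, 0, -0.3], [0, 0, -0.008, 0, 0, 0, -0.3], [0, 0, -0.006, 0, 0, 0, -0.3], [0, 0, 0, 0, 0, 0, -0.3]],
  ],
)

```text
clock: 3.53
eef_pos: [0.6337, -0.0041, 0.1397]
tool_rot: [0.984, 0.178, -0.001, -0.0]
ft_force: [-0.5, 0.7, -1.0]
grip_width: 0.0556
```

```bash
python3 -c "
from h import *
need(.634,-.005,.142,-69.6); save(camera('wrist'),'w4.png'); need(.634,-.005,.142,-69.6)"
```

```text
t 3.53 p [ 0.6337 -0.0041  0.1397] q [ 9.841e-01  1.778e-01 -1.300e-03 -4.000e-04] f [-0.5  0.7 -1. ] w 0.0556 j [-0.007  0.564  0.221  1.23   0.     2.778]
y-axis yaw deg -69.52 z [-0.003  0.    -1.   ]
NEED units [ 0.0005 -0.0019  0.0046] [-0.0005 -0.005  -0.0026]
t 3.58 p [ 0.6338 -0.0041  0.14  ] q [ 9.841e-01  1.777e-01 -1.200e-03 -3.000e-04] f [ 0.1  0.5 -0.2] w 0.0558 j [-0.007  0.563  0.221  1.231  0.     2.778]
y-axis yaw deg -69.53 z [-0.002  0.    -1.   ]
NEED units [ 0.0004 -0.0017  0.004 ] [-0.0005 -0.0047 -0.0024]
```

View pics/w4.png

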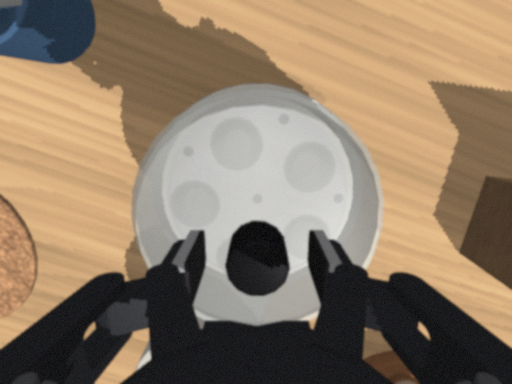

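The knob at (258,258) is centred between the jaws. I'm closing and lifting.

>>> move_arm(
  moves=[
    [[0, 0, 0.003, 0, 0, 0, 0], [0, 0, 0, 0, 0, 0, 0.3], [0, 0, 0, 0, 0, 0, 1], [0, 0, 0, 0, 0, 0, 1], [0, 0, 0, 0, 0, 0, 1], [0, 0, 0, 0, 0, 0, 1]],
  ],
)

```text
clock: 4.08
eef_pos: [0.6339, -0.0044, 0.1418]
tool_rot: [0.984, 0.177, -0.001, -0.0]
ft_force: [0.9, 0.1, -0.6]
grip_width: 0.0286
```

```bash
python3 -c "
from h import *
need(.634,-.005,.142,-69.6)"
```

```text
t 4.08 p [ 0.6339 -0.0044  0.1418] q [ 9.841e-01  1.775e-01 -1.100e-03 -3.000e-04] f [ 0.9  0.1 -0.6] w 0.0286 j [-0.007  0.562  0.224  1.235  0.     2.778]
y-axis yaw deg -69.55 z [-0.002  0.    -1.   ]
NEED units [ 0.0002 -0.0011  0.0004] [-0.0004 -0.0044 -0.0016]
```

>>> move_arm(
  moves=[
    [[0, 0, 0.01, 0, 0, 0, 1], [0, 0, 0.02, 0, 0, 0, 1], [0, 0, 0.03, 0, 0, 0, 1], [0, 0, 0.04, 0, 0, 0, 1], [0, 0, 0.04, 0, 0, 0, 1], [0, 0, 0.04, 0, 0, 0, 1], [0, 0, 0.03, 0, 0, 0, 1], [0, 0, 0.01, 0, 0, 0, 1]],
  ],
)

```text
clock: 4.75
eef_pos: [0.6306, -0.0043, 0.2578]
tool_rot: [0.984, 0.178, -0.004, -0.001]
ft_force: [-0.3, -1.7, -1.5]
grip_width: 0.0287
```

```bash
python3 -c "
from h import *
need(.454,.277,.25,-69.6); save(camera('side'),'s5.png',(170,60,380,260),3);c=camera('side')
c=camera('top');px=c['pixels'];h=cv2.cvtColor(px,cv2.COLOR_RGB2HSV).astype(int)
m=(h[...,0]>=10)&(h[...,0]<=16)&(h[...,1]>100);m[:185]=0;m[245:]=0;m[:,:155]=0;m[:,222:]=0
save(c,'t5.png',(60,100,300,280),3)
P=cloud(c)
"
```

```text
t 4.75 p [ 0.6306 -0.0043  0.2578] q [ 9.841e-01  1.775e-01 -4.200e-03 -9.000e-04] f [-0.3 -1.7 -1.5] w 0.0287 j [-0.007  0.515  0.448  1.512  0.     2.778]
y-axis yaw deg -69.55 z [-0.009  0.    -1.   ]
NEED units [-0.3531  0.5626 -0.0157] [-0.0006 -0.0164 -0.0017]
```

View pics/s5.png

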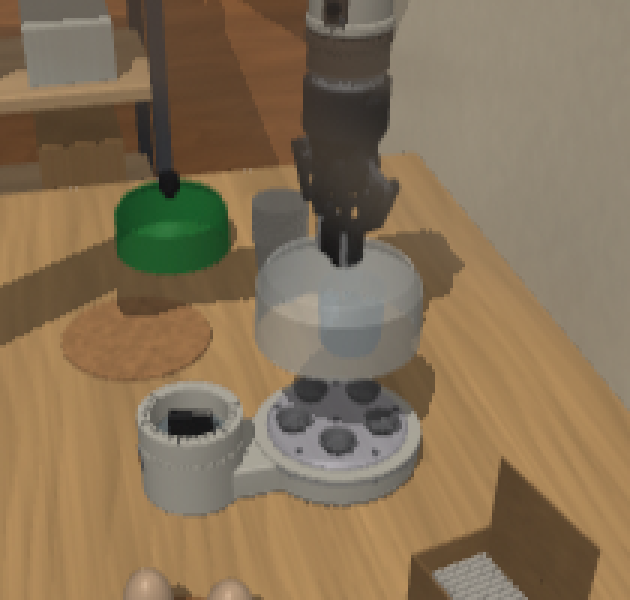

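View pics/t5.png

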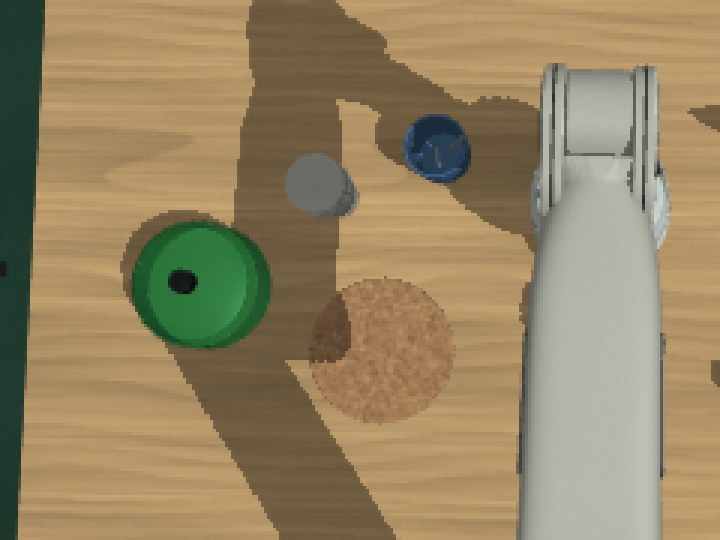

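Side view: the lid is held level above the bowl and the five rests are free. Wrist joint 6 would run out of range at the mat, so I turn +40° on the way there.

>>> move_arm(
  moves=[
    [[-0.022, 0.02, -0.002, 0, -0.01, 0.083, 1], [-0.022, 0.035, 0, 0, 0, 0.083, 1], [-0.022, 0.035, 0, 0, 0, 0.083, 1], [-0.022, 0.035, 0, 0, 0, 0.083, 1], [-0.022, 0.035, 0, 0, 0, 0.083, 1], [-0.022, 0.035, 0, 0, 0, 0.083, 1], [-0.022, 0.035, 0, 0, 0, 0.083, 1], [-0.022, 0.035, 0, 0, 0, 0.083, 1]],
  ],
)

```text
clock: 5.57
eef_pos: [0.533, 0.1272, 0.2382]
tool_rot: [0.937, 0.348, -0.015, -0.0]
ft_force: [-0.4, 0.2, -1.2]
grip_width: 0.0283
```

```bash
python3 -c "
from h import *
need(.454,.277,.22,-30)"
```

```text
t 5.57 p [0.533  0.1272 0.2382] q [ 9.372e-01  3.483e-01 -1.530e-02 -4.000e-04] f [-0.4  0.2 -1.2] w 0.0283 j [ 0.236  0.362  0.162  1.401 -0.003  2.666]
y-axis yaw deg -49.23 z [-0.029 -0.01  -1.   ]
NEED units [-0.158   0.2996 -0.0364] [ 0.0279 -0.0517  0.6407]
```

>>> move_arm(
  moves=[
    [[-0.02, 0.035, 0, 0.006, -0.01, 0.08, 1], [-0.02, 0.035, 0, 0.006, -0.01, 0.08, 1], [-0.02, 0.035, 0, 0.006, -0.01, 0.08, 1], [-0.02, 0.035, 0, 0.006, -0.01, 0.08, 1], [-0.02, 0.035, -0.005, 0.005, -0.01, 0.08, 1], [-0.02, 0.035, -0.005, 0, -0.01, 0.08, 1], [-0.015, 0.035, -0.005, 0, 0, 0.08, 1], [-0.01, 0.03, -0.005, 0, 0, 0.06, 1]],
  ],
)

```text
clock: 6.23
eef_pos: [0.447, 0.2682, 0.2142]
tool_rot: [0.864, 0.503, -0.01, -0.0]
ft_force: [-0.3, 0.0, -2.4]
grip_width: 0.0285
```

```bash
python3 -c "
from h import *
need(.454,.277,.16,-30)"
```

```text
t 6.23 p [0.447  0.2682 0.2142] q [ 8.642e-01  5.031e-01 -1.030e-02 -3.000e-04] f [-0.3  0.  -2.4] w 0.0285 j [5.400e-01 3.120e-01 2.800e-02 1.307e+00 1.000e-03 2.627e+00]
y-axis yaw deg -29.6 z [-0.018 -0.01  -1.   ]
NEED units [ 0.0139  0.0177 -0.1085] [ 0.0188 -0.0346 -0.0136]
```

>>> move_arm(
  moves=[
    [[0.007, 0.006, -0.02, 0.01, -0.015, 0, 1], [0.004, 0.004, -0.03, 0.01, -0.015, 0, 1], [0, 0, -0.03, 0, 0, 0, 1], [0, 0, -0.03, 0, 0, 0, 1], [0, 0, -0.03, 0, 0, 0, 1], [0, 0, -0.02, 0, 0, 0, 1], [0, 0, -0.01, 0, 0, 0, 1], [0, 0, 0, 0, 0, 0, 1]],
  ],
)

```text
clock: 6.9
eef_pos: [0.4415, 0.2732, 0.1133]
tool_rot: [0.862, 0.507, -0.012, -0.001]
ft_force: [-0.3, -0.0, -2.7]
grip_width: 0.0284
```

```bash
python3 -c "
from h import *
need(.454,.277,.103,-30)"
```

```text
t 6.9 p [0.4415 0.2732 0.1133] q [ 0.8616  0.5074 -0.0117 -0.0014] f [-0.3 -0.  -2.7] w 0.0284 j [ 0.552  0.387 -0.141  1.066  0.003  2.629]
y-axis yaw deg -29.02 z [-0.021 -0.009 -1.   ]
NEED units [ 0.0251  0.0076 -0.0206] [ 0.0178 -0.0411 -0.033 ]
```

>>> move_arm(
  moves=[
    [[0.012, 0.004, 0, 0.01, -0.02, -0.02, 1], [0.012, 0.004, 0, 0.01, -0.02, -0.01, 1], [0.005, 0, -0.006, 0, -0.01, 0, 1], [0.002, 0, -0.006, 0, 0, 0, 1], [0, 0, -0.005, 0, 0, 0, 1], [0, 0, 0, 0, 0, 0, 1]],
  ],
)

```text
clock: 7.4
eef_pos: [0.4596, 0.2778, 0.1052]
tool_rot: [0.866, 0.5, 0.005, 0.001]
ft_force: [-0.3, 0.4, -2.0]
grip_width: 0.0283
```

```bash
python3 -c "
from h import *
need(.454,.277,.103,-30)"
```

```text
t 7.4 p [0.4596 0.2778 0.1052] q [0.8662 0.4997 0.0048 0.0009] f [-0.3  0.4 -2. ] w 0.0283 j [ 5.450e-01  4.040e-01 -1.390e-01  1.019e+00 -2.000e-03  2.640e+00]
y-axis yaw deg -30.04 z [ 0.009  0.003 -1.   ]
NEED units [-0.0112 -0.0016 -0.0043] [-0.0062  0.0176  0.0013]
```

>>> move_arm(
  moves=[
    [[-0.003, 0, -0.002, -0.003, 0.008, 0, 1], [0, 0, -0.003, 0, 0, 0, 1], [0, 0, -0.003, 0, 0, 0, 1], [0, 0, 0, 0, 0, 0, 1]],
  ],
)

```text
clock: 7.73
eef_pos: [0.4589, 0.2784, 0.1027]
tool_rot: [0.866, 0.5, 0.004, 0.0]
ft_force: [-0.8, -0.1, -0.6]
grip_width: 0.0285
```

```bash
python3 -c "
from h import *
need(.454,.277,.103,-30);save(camera('side'),'s6.png',(150,60,360,260),3)"
```

```text
t 7.73 p [0.4589 0.2784 0.1027] q [8.662e-01 4.997e-01 4.000e-03 3.000e-04] f [-0.8 -0.1 -0.6] w 0.0285 j [ 5.460e-01  4.070e-01 -1.410e-01  1.015e+00 -1.000e-03  2.641e+00]
y-axis yaw deg -30.04 z [ 0.007  0.004 -1.   ]
NEED units [-0.0097 -0.0029  0.0006] [-0.0067  0.0136  0.0015]
```

View pics/s6.png

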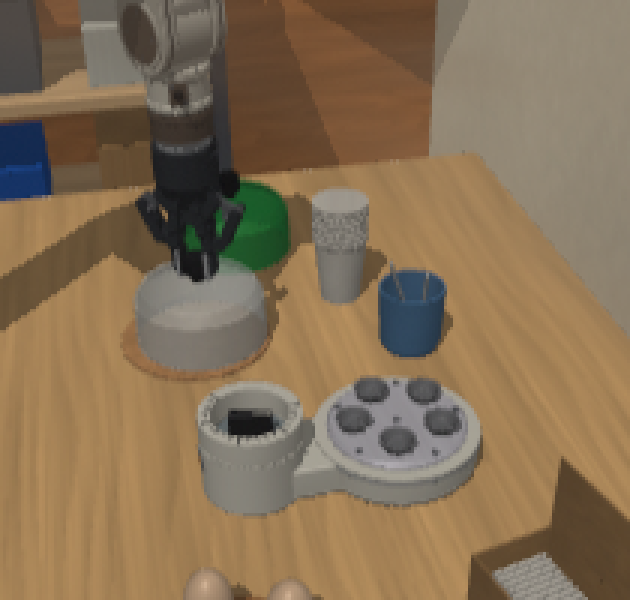

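The lid rests on the mat at (200,315) in the crop, inside the mat's edge, and the force has dropped to almost nothing. I'm releasing and rising.

>>> move_arm(
  moves=[
    [[0, 0, 0, 0, 0, 0, 0], [0, 0, 0, 0, 0, 0, -0.5], [0, 0, 0, 0, 0, 0, -0.5], [0, 0, 0.01, 0, 0, 0, -0.5], [0, 0, 0.03, 0, 0, 0, -0.5], [0, 0, 0.05, 0, 0, 0, -0.5], [0, 0, 0.06, 0, 0, 0, -0.5], [0, 0, 0.05, 0, 0, 0, -0.5]],
  ],
)

```text
clock: 8.45
eef_pos: [0.4545, 0.2758, 0.2005]
tool_rot: [0.866, 0.5, -0.003, 0.001]
ft_force: [0.3, 0.2, -0.4]
grip_width: 0.064
```

```bash
python3 -c "
from h import *
need(.58,.0,.26,-60);save(camera('wrist'),'w7.png')"
```

```text
t 8.45 p [0.4545 0.2758 0.2005] q [ 8.662e-01  4.998e-01 -3.000e-03  6.000e-04] f [ 0.3  0.2 -0.4] w 0.064 j [ 5.460e-01  3.290e-01  1.500e-02  1.263e+00 -1.000e-03  2.641e+00]
y-axis yaw deg -30.03 z [-0.005 -0.004 -1.   ]
NEED units [ 0.2511 -0.5516  0.119 ] [ 0.0052 -0.0106 -0.999 ]
```

View pics/w7.png

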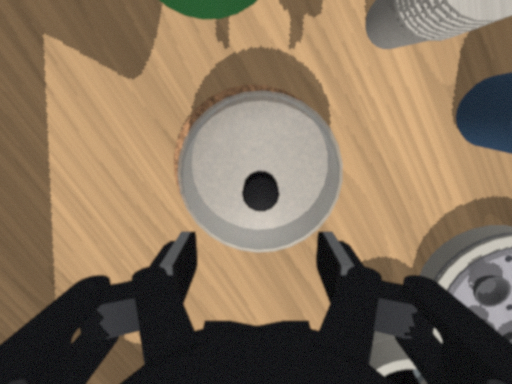

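Wrist view: the lid with its knob at (261,191) sits released on the mat. I'm going back over the cooker to measure the egg rests.

>>> move_arm(
  moves=[
    [[0.026, -0.07, 0.03, 0, 0, -0.165, -0.5], [0.026, -0.074, 0.025, 0, 0, -0.165, -0.5], [0.026, -0.074, 0.025, 0, 0, -0.165, -0.5], [0.026, -0.074, 0.02, 0, 0, -0.165, -0.5], [0.026, -0.074, 0.02, 0, 0, -0.165, -0.5], [0.026, -0.074, 0.01, 0, 0, -0.165, -0.5], [0.026, -0.07, 0.01, 0, 0, -0.165, -0.5], [0.026, -0.06, 0, 0, 0, -0.165, -0.5]],
  ],
)

```text
clock: 9.17
eef_pos: [0.5628, -0.0102, 0.2865]
tool_rot: [0.985, 0.17, 0.01, 0.002]
ft_force: [1.6, 0.6, 0.0]
grip_width: 0.0639
```

```bash
python3 -c "
from h import *
need(.58,.0,.26,-69.6);c=camera('wrist');save(c,'w8.png')"
```

```text
t 9.17 p [ 0.5628 -0.0102  0.2865] q [0.9855 0.1697 0.0099 0.0018] f [1.6 0.6 0. ] w 0.0639 j [-0.018  0.34   0.254  1.465  0.     2.782]
y-axis yaw deg -70.47 z [ 0.02 -0.   -1.  ]
NEED units [ 0.0344  0.0204 -0.0529] [0.0002 0.0384 0.0288]
```

View pics/w8.png

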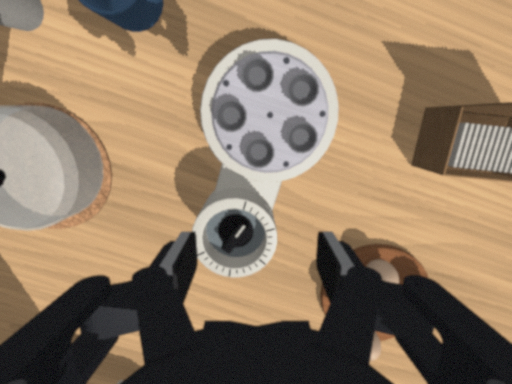

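The bowl with five rests is at (270,110) and the dial at (237,232). I'm fitting circles to get the cooker frame.

```bash
cat > ck2.py <<'E'
from h import *
def circW(c,pts,z):
    W=np.array([onz(c,u,v,z)[:2] for u,v in pts])
    for _ in range(3):
        A=np.c_[2*W,np.ones(len(W))];s=np.linalg.lstsq(A,(W**2).sum(1),rcond=None)[0];r=np.sqrt(s[2]+s[0]**2+s[1]**2)
        e=abs(np.hypot(*(W-s[:2]).T)-r); W=W[e<max(.0015,2*e.std())]
    return s[:2].round(4),r.round(4),len(W)
def run(name,tw=True):
    c=camera(name);px=c["pixels"];h=cv2.cvtColor(px,cv2.COLOR_RGB2HSV).astype(int);P=cloud(c)
    def cont(m):
        cs,_=cv2.findContours(m.astype(np.uint8),cv2.RETR_EXTERNAL,cv2.CHAIN_APPROX_NONE);return max(cs,key=cv2.contourArea)[:,0,:]
    d=np.hypot(P[...,0]-.633,P[...,1]+.006)
    print(name,"bowl rim z.045",circW(c,cont((d<.1)&(P[...,2]>.038)),.045), "tray",circW(c,cont((d<.078)&(P[...,2]>.0495)),.052))
    for i in range(5):
        a=np.radians(182.4+72*i);ctr=np.array([.633+.048*np.cos(a),-.006+.048*np.sin(a)])
        dd=np.hypot(P[...,0]-ctr[0],P[...,1]-ctr[1])
        m=(dd<.03)&(h[...,2]<135)
        b=max(blobs(m,5) or [((0,0),[0]*5)],key=lambda x:x[1][4]); 
        mm=(dd<.026)&(P[...,2]>.060); b2=max(blobs(mm,5),key=lambda x:x[1][4])
        q=cont(mm); print(i,ctr.round(4),"rim circ",circW(c,q,.066))
    d=np.hypot(P[...,0]-.478,P[...,1]+.0125)
    print("tower",circW(c,cont((d<.062)&(P[...,2]>.088)),.095))
run("wrist");run("side");run("top")
E
python3 ck2.py
```

```text
wrist bowl rim z.045 (array([ 0.2426, -0.1198]), np.float64(0.2608), 543) tray (array([ 0.3051, -0.1733]), np.float64(0.2376), 465)
0 [ 0.585 -0.008] rim circ (array([ 0.3166, -0.1055]), np.float64(0.1423), 220)
1 [ 0.6201 -0.0522] rim circ (array([ 0.6218, -0.0509]), np.float64(0.0186), 88)
2 [ 0.673  -0.0326] rim circ (array([ 0.6745, -0.0309]), np.float64(0.0187), 92)
3 [0.6706 0.0238] rim circ (array([0.6716, 0.0254]), np.float64(0.0186), 95)
4 [0.6163 0.039 ] rim circ (array([0.6173, 0.0402]), np.float64(0.0186), 89)
tower (array([ 0.479 , -0.0124]), np.float64(0.0533), 205)
side bowl rim z.045 (array([1.5535, 1.779 ]), np.float64(1.4212), 137) tray (array([1.0408, 2.1822]), np.float64(1.0961), 51)
0 [ 0.585 -0.008] rim circ (array([ 0.5883, -0.008 ]), np.float64(0.0187), 20)
1 [ 0.6201 -0.0522] rim circ (array([ 0.6229, -0.0525]), np.float64(0.0186), 21)
2 [ 0.673  -0.0326] rim circ (array([ 0.676 , -0.0328]), np.float64(0.0183), 20)
3 [0.6706 0.0238] rim circ (array([0.6729, 0.0234]), np.float64(0.0185), 17)
4 [0.6163 0.039 ] rim circ (array([0.6188, 0.0396]), np.float64(0.0191), 16)
tower (array([-0.1565,  2.235 ]), np.float64(1.4389), 45)
top bowl rim z.045 (array([ 0.6375, -0.0071]), np.float64(0.0858), 75) tray (array([ 0.681, -0.011]), np.float64(0.0573), 16)
0 [ 0.585 -0.008] rim circ (array([ 0.6791, -0.0074]), np.float64(0.0379), 23)
1 [ 0.6201 -0.0522] rim circ (array([ 0.2281, -0.0829]), np.float64(0.4706), 8)Traceback (most recent call last):
  File "ck2.py", line 23, in <module>
    run("wrist");run("side");run("top")
                             ~~~^^^^^^^
  File "ck2.py", line 19, in run
    mm=(dd<.026)&(P[...,2]>.060); b2=max(blobs(mm,5),key=lambda x:x[1][4])
                                     ~~~^^^^^^^^^^^^^^^^^^^^^^^^^^^^^^^^^^
ValueError: max() iterable argument is empty
```

Cooker frame: centre about (0.6345, -0.005), yaw about 2.5°. The rack pattern lines up with the rests to within 7°, so each egg can go across at a fixed yaw. First egg: C at (0.4074, -0.2121) to seat4 at (0.6177, 0.040).

>>> move_arm(
  moves=[
    [[-0.03, -0.04, -0.01, 0, 0.02, 0.02, -0.6], [-0.039, -0.05, -0.025, 0, 0.02, 0.01, -0.6], [-0.039, -0.05, -0.025, 0, 0, 0, -0.6], [-0.039, -0.05, -0.025, 0, 0, 0, -0.6], [-0.039, -0.05, -0.025, 0, 0, 0, -0.6], [-0.039, -0.05, -0.025, 0, 0, 0, -0.6], [-0.039, -0.05, -0.025, 0, 0, 0, -0.6], [-0.025, -0.035, -0.02, 0, 0, 0, -0.6]],
  ],
)

```text
clock: 10.03
eef_pos: [0.4136, -0.186, 0.1924]
tool_rot: [0.98, 0.197, 0.001, -0.002]
ft_force: [-0.0, -0.2, 0.3]
grip_width: 0.0686
```

```bash
python3 -c "
from h import *
need(.4074,-.2121,.11,-69.5)"
```

```text
t 10.03 p [ 0.4136 -0.186   0.1924] q [ 9.804e-01  1.969e-01  8.000e-04 -2.300e-03] f [-0.  -0.2  0.3] w 0.0686 j [-0.426  0.18  -0.205  1.187  0.005  2.32 ]
y-axis yaw deg -67.29 z [ 0.001  0.005 -1.   ]
NEED units [-0.0125 -0.0522 -0.1647] [-0.0092  0.0013 -0.0736]
```

>>> move_arm(
  moves=[
    [[-0.005, -0.025, -0.02, 0, 0, -0.04, -0.6], [-0.004, -0.02, -0.03, -0.005, 0, -0.03, -0.6], [0, 0, -0.04, 0, 0, 0, -0.6], [0, 0, -0.04, 0, 0, 0, -0.6], [0, 0, -0.02, 0, 0, 0, -0.6], [0, 0, 0, 0, 0, 0, -0.6]],
  ],
)

```text
clock: 10.53
eef_pos: [0.4042, -0.2034, 0.1138]
tool_rot: [0.983, 0.183, -0.0, -0.002]
ft_force: [-0.4, 0.9, 0.7]
grip_width: 0.0683
```

```bash
python3 -c "
from h import *
need(.4074,-.2121,.11,-69.5)
save(camera('wrist'),'w9.png');need(.4074,-.2121,.043,-69.5)"; python3 - <<'E'
E
```

```text
t 10.53 p [ 0.4042 -0.2034  0.1138] q [ 9.831e-01  1.832e-01 -3.000e-04 -2.100e-03] f [-0.4  0.9  0.7] w 0.0683 j [-0.468  0.253 -0.335  0.985  0.003  2.305]
y-axis yaw deg -68.89 z [-0.001  0.004 -1.   ]
NEED units [ 0.0063 -0.0173 -0.0075] [-0.0078 -0.0025 -0.0202]
t 10.58 p [ 0.4045 -0.2035  0.1145] q [ 9.831e-01  1.832e-01 -1.000e-04 -2.000e-03] f [-0.1  0.7 -0.1] w 0.0685 j [-0.468  0.253 -0.334  0.987  0.003  2.305]
y-axis yaw deg -68.88 z [-0.001  0.004 -1.   ]
NEED units [ 0.0059 -0.0173 -0.1431] [-0.0075 -0.0017 -0.0205]
```

View pics/w9.png

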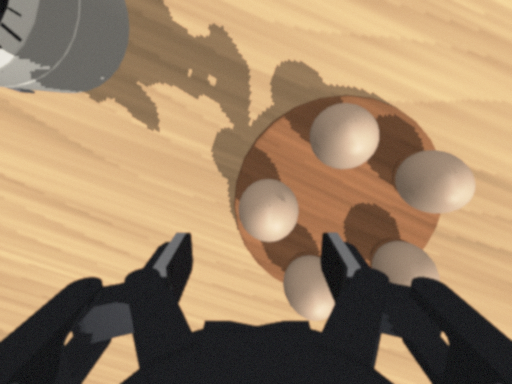

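The target egg is at (269,210), about 9 mm to the right of the jaws' centre as planned, and the fingers have room beside the neighbours. I'm correcting and descending.

>>> move_arm(
  moves=[
    [[0.004, -0.012, -0.01, -0.005, 0, -0.02, -0.6], [0.002, -0.006, -0.02, -0.003, 0, 0, -0.6], [0, 0, -0.025, 0, 0, 0, -0.6], [0, 0, -0.025, 0, 0, 0, -0.6], [0, 0, -0.015, 0, 0, 0, -0.6], [0, 0, 0, 0, 0, 0, -0.6]],
  ],
)

```text
clock: 11.08
eef_pos: [0.413, -0.2128, 0.0682]
tool_rot: [0.983, 0.181, 0.004, 0.004]
ft_force: [-0.4, -0.1, 0.3]
grip_width: 0.0683
```

```bash
python3 -c "
from h import *
need(.4074,-.2121,.043,-69.5)"; python3 - <<'E'
E
```

```text
t 11.08 p [ 0.413  -0.2128  0.0682] q [0.9835 0.1811 0.0039 0.0036] f [-0.4 -0.1  0.3] w 0.0683 j [-4.750e-01  3.230e-01 -3.790e-01  8.590e-01 -1.000e-03  2.302e+00]
y-axis yaw deg -69.14 z [ 0.009 -0.006 -1.   ]
NEED units [-0.0113  0.0015 -0.0504] [ 0.011   0.017  -0.0121]
```

>>> move_arm(
  moves=[
    [[-0.005, 0, -0.01, 0.005, 0.008, 0, -0.6], [-0.004, 0, -0.015, 0, 0, 0, -0.6], [0, 0, -0.015, 0, 0, 0, -0.6], [0, 0, -0.008, 0, 0, 0, -0.6], [0, 0, 0, 0, 0, 0, -0.6]],
  ],
)

```text
clock: 11.5
eef_pos: [0.4094, -0.2135, 0.0431]
tool_rot: [0.983, 0.181, 0.003, 0.003]
ft_force: [-0.2, 0.6, 1.3]
grip_width: 0.0683
```

```bash
python3 -c "
from h import *
need(.4074,-.2121,.043,-69.5);save(camera('wrist'),'w10.png');save(camera('side'),'s10.png',(150,180,330,330),4)"; python3 - <<'E'
E
```

```text
t 11.5 p [ 0.4094 -0.2135  0.0431] q [0.9834 0.1812 0.003  0.0027] f [-0.2  0.6  1.3] w 0.0683 j [-4.800e-01  3.550e-01 -4.130e-01  7.950e-01 -1.000e-03  2.297e+00]
y-axis yaw deg -69.12 z [ 0.007 -0.004 -1.   ]
NEED units [-0.004   0.0029 -0.0003] [ 0.0081  0.013  -0.0127]
```

View pics/w10.png

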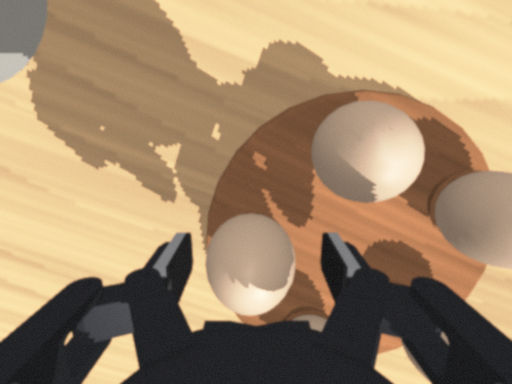

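View pics/s10.png

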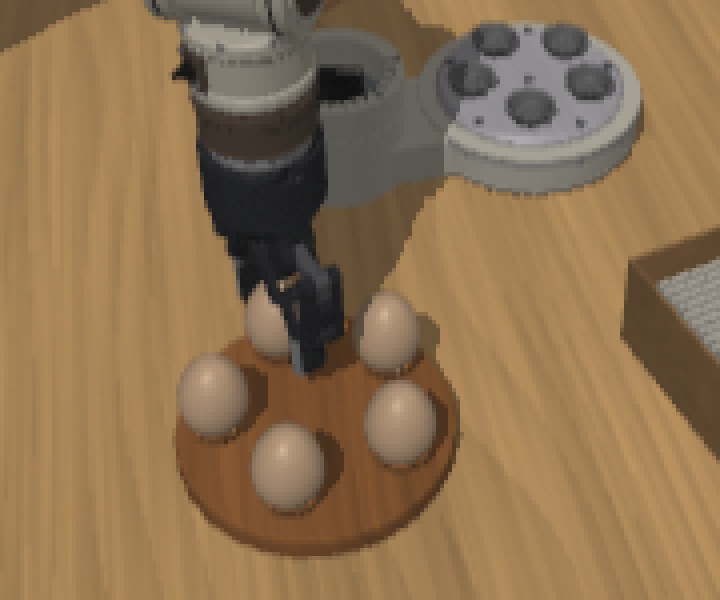

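The egg at (251,262) is between the fingers, whose midpoint is about (257,255). Closing gently.

>>> move_arm(
  moves=[
    [[-0.003, 0.003, 0, 0, 0, 0, -0.4], [0, 0, 0, 0, 0, 0, -0.2], [0, 0, 0, 0, 0, 0, 0], [0, 0, 0, 0, 0, 0, 0.3], [0, 0, 0, 0, 0, 0, 0.3], [0, 0, 0, 0, 0, 0, 0.3]],
  ],
)

```text
clock: 12.1
eef_pos: [0.4084, -0.2108, 0.0455]
tool_rot: [0.983, 0.182, 0.004, 0.002]
ft_force: [0.3, -0.8, -0.7]
grip_width: 0.0411
```

```bash
python3 -c "
from h import *
need(.4074,-.2121,.043,-69.5)"; python3 - <<'E'
E
```

```text
t 12.1 p [ 0.4084 -0.2108  0.0455] q [0.9834 0.1816 0.0043 0.002 ] f [ 0.3 -0.8 -0.7] w 0.0411 j [-4.780e-01  3.470e-01 -4.170e-01  7.970e-01  2.000e-03  2.298e+00]
y-axis yaw deg -69.07 z [ 0.009 -0.002 -1.   ]
NEED units [-0.002  -0.0025 -0.005 ] [ 0.0045  0.0175 -0.0144]
```

>>> move_arm(
  moves=[
    [[0, 0, 0.01, 0, 0, 0, 0.3], [0, 0, 0.02, 0, 0, 0, 0.3], [0, 0, 0.04, 0, 0, 0, 0.3], [0, 0, 0.05, 0, 0, 0, 0.3], [0, 0, 0.06, 0, 0, 0, 0.3], [0.01, 0.01, 0.06, 0, 0, 0, 0.3], [0.02, 0.02, 0.04, 0, 0, 0, 0.3], [0.03, 0.035, 0.01, 0, 0, 0, 0.3]],
  ],
)

```text
clock: 12.77
eef_pos: [0.4333, -0.1782, 0.1959]
tool_rot: [0.984, 0.178, 0.001, 0.0]
ft_force: [0.5, -0.2, -0.9]
grip_width: 0.041
```

```bash
python3 -c "
from h import *
need(.6177,.040,.2,-69.5);save(camera('side'),'s11.png',(150,100,330,300),3);"; python3 - <<'E'
E
```

```text
t 12.77 p [ 0.4333 -0.1782  0.1959] q [9.840e-01 1.783e-01 7.000e-04 1.000e-04] f [ 0.5 -0.2 -0.9] w 0.041 j [-3.900e-01  2.040e-01 -1.650e-01  1.200e+00  1.000e-03  2.393e+00]
y-axis yaw deg -69.45 z [ 0.001  0.    -1.   ]
NEED units [0.3688 0.4363 0.0083] [-0.0001  0.0026 -0.0016]
```

View pics/s11.png

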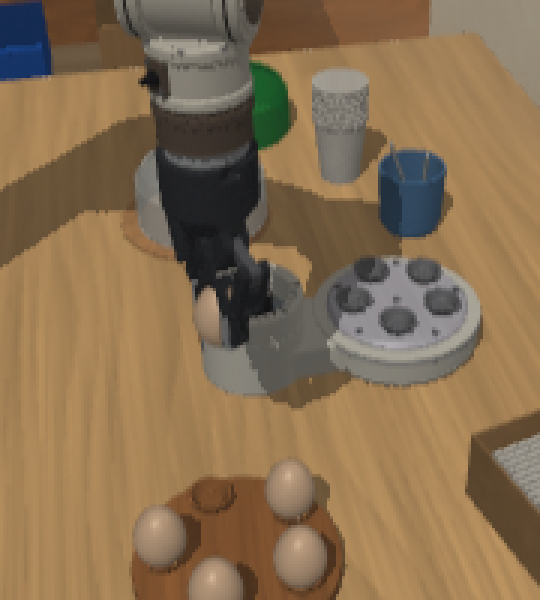

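The egg is held, with its rack cup empty at (212,493) in the crop. Moving on to seat4.

>>> move_arm(
  moves=[
    [[0.046, 0.054, 0.002, 0, 0, 0, 0.3], [0.046, 0.054, 0.002, 0, 0, 0, 0.3], [0.046, 0.054, 0.002, 0, 0, 0, 0.3], [0.046, 0.054, 0.002, 0, 0, 0, 0.3], [0.046, 0.054, 0.002, 0, 0, 0, 0.3], [0.046, 0.054, 0, 0, 0, 0, 0.3], [0.04, 0.05, 0, 0, 0, 0, 0.3], [0.02, 0.03, 0, 0, 0, 0, 0.3]],
  ],
)

```text
clock: 13.48
eef_pos: [0.6104, 0.0331, 0.2046]
tool_rot: [0.984, 0.176, 0.006, 0.002]
ft_force: [-0.1, -1.1, -0.7]
grip_width: 0.0411
```

```bash
python3 -c "
from h import *
need(.6177,.040,.12,-69.5)"; python3 - <<'E'
E
```

```text
t 13.48 p [0.6104 0.0331 0.2046] q [0.9843 0.1765 0.0056 0.0015] f [-0.1 -1.1 -0.7] w 0.0411 j [ 5.500e-02  4.710e-01  2.400e-01  1.328e+00 -2.000e-03  2.842e+00]
y-axis yaw deg -69.67 z [ 0.012 -0.001 -1.   ]
NEED units [ 0.0145  0.0137 -0.1691] [0.002  0.022  0.0057]
```

>>> move_arm(
  moves=[
    [[0.006, 0.004, -0.01, 0, 0.01, 0, 0.3], [0.004, 0.003, -0.03, 0, 0.01, 0, 0.3], [0.003, 0.002, -0.04, 0, 0, 0, 0.3], [0.003, 0, -0.04, 0, 0, 0, 0.3], [0.003, 0, -0.03, 0, 0, 0, 0.3], [0, 0, -0.01, 0, 0, 0, 0.3], [0, 0, 0, 0, 0, 0, 0.3]],
  ],
)

```text
clock: 14.07
eef_pos: [0.618, 0.0378, 0.1147]
tool_rot: [0.984, 0.178, -0.003, 0.001]
ft_force: [-0.2, -0.8, -0.4]
grip_width: 0.0413
```

```bash
python3 -c "
from h import *
need(.6177,.040,.0805,-69.5)"; python3 - <<'E'
E
```

```text
t 14.07 p [0.618  0.0378 0.1147] q [ 9.84e-01  1.78e-01 -3.30e-03  7.00e-04] f [-0.2 -0.8 -0.4] w 0.0413 j [ 6.200e-02  5.560e-01  1.400e-01  1.161e+00 -2.000e-03  2.846e+00]
y-axis yaw deg -69.49 z [-0.006 -0.003 -1.   ]
NEED units [-0.0007  0.0044 -0.0684] [ 0.0048 -0.0119 -0.0003]
```

>>> move_arm(
  moves=[
    [[0, 0.003, -0.012, 0.003, -0.006, 0, 0.3], [0.001, 0.001, -0.015, 0, -0.004, 0, 0.3], [0.001, 0, -0.015, 0, 0, 0, 0.3], [0, 0, -0.01, 0, 0, 0, 0.3], [0, 0, -0.005, 0, 0, 0, 0.3], [0, 0, 0, 0, 0, 0, 0.3]],
  ],
)

```text
clock: 14.57
eef_pos: [0.6188, 0.0374, 0.0851]
tool_rot: [0.984, 0.176, 0.0, 0.001]
ft_force: [-1.0, 0.4, -0.3]
grip_width: 0.0412
```

```bash
python3 -c "
from h import *
need(.6177,.040,.0805,-69.5);save(camera('wrist'),'w12.png')"; python3 - <<'E'
E
```

```text
t 14.57 p [0.6188 0.0374 0.0851] q [9.843e-01 1.764e-01 4.000e-04 6.000e-04] f [-1.   0.4 -0.3] w 0.0412 j [ 6.100e-02  5.780e-01  9.400e-02  1.086e+00 -1.000e-03  2.848e+00]
y-axis yaw deg -69.69 z [ 0.001 -0.001 -1.   ]
NEED units [-0.0022  0.0053 -0.0093] [0.0021 0.0021 0.0062]
```

View pics/w12.png

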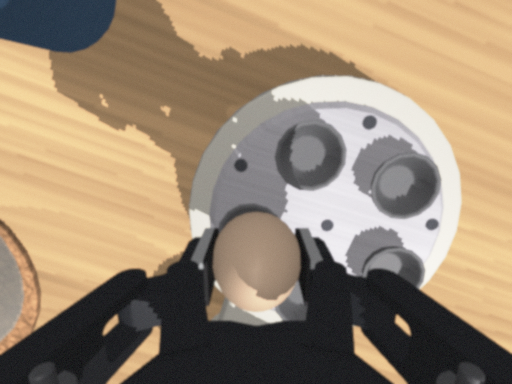

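The egg hangs just above the cup, whose far edge shows at (255,212). I'm nudging it to the seat centre and lowering.

>>> move_arm(
  moves=[
    [[-0.002, 0.004, -0.003, 0, 0, 0, 0.3], [0, 0.002, -0.003, 0, 0, 0, 0.3], [0, 0, -0.003, 0, 0, 0, 0.3], [0, 0, -0.001, 0, 0, 0, 0.3], [0, 0, 0, 0, 0, 0, 0.3]],
  ],
)

```text
clock: 15.03
eef_pos: [0.6192, 0.0413, 0.0818]
tool_rot: [0.984, 0.177, 0.002, 0.001]
ft_force: [1.0, 0.4, -0.7]
grip_width: 0.0415
```

```bash
python3 -c "
from h import *
need(.6177,.040,.0795,-69.5)"; python3 - <<'E'
E
```

```text
t 15.03 p [0.6192 0.0413 0.0818] q [9.843e-01 1.767e-01 2.400e-03 8.000e-04] f [ 1.   0.4 -0.7] w 0.0415 j [ 6.700e-02  5.790e-01  8.700e-02  1.074e+00 -1.000e-03  2.853e+00]
y-axis yaw deg -69.64 z [ 0.005 -0.001 -1.   ]
NEED units [-0.0031 -0.0026 -0.0046] [0.0014 0.0096 0.0047]
```

>>> move_arm(
  moves=[
    [[-0.002, -0.002, -0.002, 0, 0.004, 0, 0.3], [0, 0, -0.002, 0, 0, 0, 0.3], [0, 0, -0.001, 0, 0, 0, 0.3], [0, 0, 0, 0, 0, 0, 0.3]],
  ],
)

```text
clock: 15.37
eef_pos: [0.6185, 0.0405, 0.0798]
tool_rot: [0.984, 0.177, 0.002, 0.0]
ft_force: [0.2, 1.4, -0.0]
grip_width: 0.0411
```

```bash
python3 -c "
from h import *
need(.6177,.040,.0795,-69.5)"; python3 - <<'E'
E
```

```text
t 15.37 p [0.6185 0.0405 0.0798] q [9.842e-01 1.768e-01 1.900e-03 5.000e-04] f [ 0.2  1.4 -0. ] w 0.0411 j [ 0.066  0.58   0.083  1.07  -0.     2.852]
y-axis yaw deg -69.63 z [ 0.004 -0.    -1.   ]
NEED units [-0.0017 -0.0009 -0.0005] [0.0005 0.0074 0.0044]
```

>>> move_arm(
  moves=[
    [[0, 0, 0, 0, 0, 0, -0.1], [0, 0, 0, 0, 0, 0, -0.4], [0, 0, 0, 0, 0, 0, -0.5], [0, 0, 0.005, 0, 0, 0, -0.5], [0, 0, 0.02, 0, 0, 0, -0.5], [0, 0, 0.04, 0, 0, 0, -0.5], [0, 0, 0.06, 0, 0, 0, -0.5], [0, 0, 0.06, 0, 0, 0, -0.5]],
  ],
)

```text
clock: 16.03
eef_pos: [0.6128, 0.0397, 0.1688]
tool_rot: [0.984, 0.177, -0.006, -0.0]
ft_force: [0.9, 0.1, -0.2]
grip_width: 0.0639
```

```bash
python3 -c "
from h import *
need(.469,-.3123,.16,-33.5);save(camera('wrist'),'w13.png')"; python3 - <<'E'
E
```

```text
t 16.03 p [0.6128 0.0397 0.1688] q [ 9.843e-01  1.766e-01 -6.300e-03 -2.000e-04] f [ 0.9  0.1 -0.2] w 0.0639 j [ 6.500e-02  5.140e-01  2.150e-01  1.285e+00 -1.000e-03  2.852e+00]
y-axis yaw deg -69.65 z [-0.012 -0.002 -1.   ]
NEED units [-0.2875 -0.704  -0.0177] [ 0.0109 -0.0219  1.205 ]
```

View pics/w13.png

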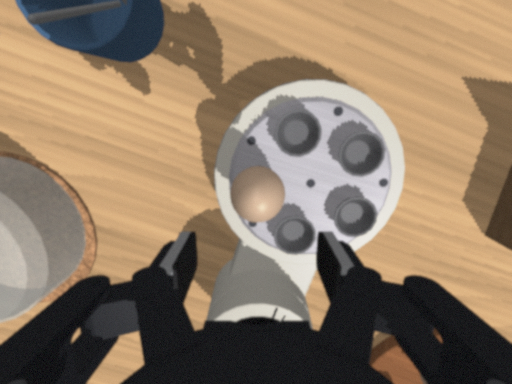

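The egg at (257,193) stands upright in seat4. Next: egg B at (0.469, -0.312), yaw -33.5°.

>>> move_arm(
  moves=[
    [[-0.02, -0.06, 0.03, 0, -0.01, 0.13, -0.6], [-0.028, -0.075, 0.02, 0.005, -0.01, 0.13, -0.6], [-0.03, -0.077, 0, 0.005, 0, 0.13, -0.6], [-0.03, -0.077, 0, 0, 0, 0.13, -0.6], [-0.03, -0.077, 0, 0, 0, 0.13, -0.6], [-0.03, -0.077, 0, 0, 0, 0.13, -0.6], [-0.03, -0.077, -0.01, 0, 0, 0.13, -0.6], [-0.03, -0.07, -0.02, 0, 0, 0.13, -0.6]],
  ],
)

```text
clock: 16.75
eef_pos: [0.5074, -0.2553, 0.204]
tool_rot: [0.89, 0.455, 0.019, 0.003]
ft_force: [1.0, 0.5, 0.3]
grip_width: 0.0681
```

```bash
python3 -c "
from h import *
need(.469,-.3123,.12,-33.5)"; python3 - <<'E'
E
```

```text
t 16.75 p [ 0.5074 -0.2553  0.204 ] q [0.8905 0.4546 0.0189 0.0033] f [1.  0.5 0.3] w 0.0681 j [-0.48   0.372  0.087  1.258  0.027  1.718]
y-axis yaw deg -35.93 z [ 0.037  0.011 -0.999]
NEED units [-0.0768 -0.1139 -0.168 ] [-0.0231  0.0695  0.0802]
```

>>> move_arm(
  moves=[
    [[-0.03, -0.03, -0.02, -0.008, 0.02, 0.05, -0.6], [-0.025, -0.03, -0.03, -0.008, 0.02, 0.02, -0.6], [-0.015, -0.02, -0.03, -0.004, 0.02, 0, -0.6], [-0.005, -0.01, -0.03, 0, 0, 0, -0.6], [0, 0, -0.03, 0, 0, 0, -0.6], [0, 0, -0.015, 0, 0, 0, -0.6], [0, 0, 0, 0, 0, 0, -0.6]],
  ],
)

```text
clock: 17.33
eef_pos: [0.4638, -0.3143, 0.1299]
tool_rot: [0.885, 0.466, 0.003, 0.006]
ft_force: [0.2, 0.3, 0.2]
grip_width: 0.0683
```

```bash
python3 -c "
from h import *
need(.469,-.3123,.075,-33.5);save(camera('wrist'),'w14.png');need(.469,-.3123,.075,-33.5)"; python3 - <<'E'
E
```

```text
t 17.33 p [ 0.4638 -0.3143  0.1299] q [0.885  0.4655 0.0033 0.0059] f [0.2 0.3 0.2] w 0.0683 j [-0.596  0.42  -0.043  1.095  0.     1.577]
y-axis yaw deg -34.51 z [ 0.011 -0.007 -1.   ]
NEED units [ 0.0104  0.004  -0.1098] [0.014  0.0218 0.0337]
t 17.38 p [ 0.4642 -0.3143  0.1307] q [0.8849 0.4657 0.0035 0.0063] f [ 0.6 -0.2 -0.1] w 0.0681 j [-0.595  0.419 -0.041  1.096  0.     1.577]
y-axis yaw deg -34.49 z [ 0.012 -0.008 -1.   ]
NEED units [ 0.0096  0.004  -0.1113] [0.015  0.0231 0.033 ]
```

View pics/w14.png

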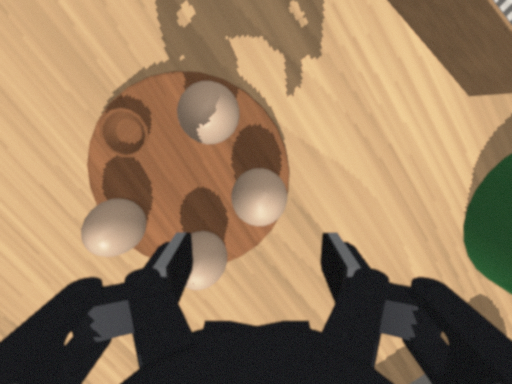

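>>> move_arm(
  moves=[
    [[0.006, 0.002, -0.01, 0.008, 0.012, 0.02, -0.6], [0.004, 0.001, -0.02, 0.005, 0.008, 0.01, -0.6], [0, 0, -0.03, 0, 0, 0, -0.6], [0, 0, -0.03, 0, 0, 0, -0.6], [0, 0, -0.02, 0, 0, 0, -0.6], [0, 0, -0.005, 0, 0, 0, -0.6], [0, 0, 0, 0, 0, 0, -0.6]],
  ],
)

```text
clock: 17.97
eef_pos: [0.476, -0.3125, 0.0748]
tool_rot: [0.879, 0.476, 0.003, 0.005]
ft_force: [-0.1, -0.1, 0.1]
grip_width: 0.0684
```

```bash
python3 -c "
from h import *
need(.469,-.3123,.0455,-33.5)"; python3 - <<'E'
E
```

```text
t 17.97 p [ 0.476  -0.3125  0.0748] q [0.8793 0.4762 0.0031 0.005 ] f [-0.1 -0.1  0.1] w 0.0684 j [-5.810e-01  4.910e-01 -8.700e-02  9.810e-01  1.000e-03  1.568e+00]
y-axis yaw deg -33.13 z [ 0.01  -0.006 -1.   ]
NEED units [-0.014   0.0004 -0.0587] [ 0.0112  0.0195 -0.0124]
```

>>> move_arm(
  moves=[
    [[-0.006, 0, -0.01, 0.005, 0.01, 0, -0.6], [-0.005, 0, -0.015, 0, 0, 0, -0.6], [0, 0, -0.016, 0, 0, 0, -0.6], [0, 0, -0.012, 0, 0, 0, -0.6], [0, 0, -0.003, 0, 0, 0, -0.6], [0, 0, 0, 0, 0, 0, -0.6]],
  ],
)

```text
clock: 18.47
eef_pos: [0.4713, -0.313, 0.0459]
tool_rot: [0.879, 0.476, 0.002, 0.004]
ft_force: [-0.2, 1.0, 0.6]
grip_width: 0.0683
```

```bash
python3 -c "
from h import *
need(.469,-.3123,.0455,-33.5);save(camera('wrist'),'w15.png')"; python3 - <<'E'
E
```

```text
t 18.47 p [ 0.4713 -0.313   0.0459] q [0.8792 0.4765 0.002  0.0037] f [-0.2  1.   0.6] w 0.0683 j [-0.586  0.52  -0.126  0.917 -0.     1.562]
y-axis yaw deg -33.09 z [ 0.007 -0.005 -1.   ]
NEED units [-0.0045  0.0014 -0.0007] [ 0.009   0.0134 -0.0138]
```

View pics/w15.png

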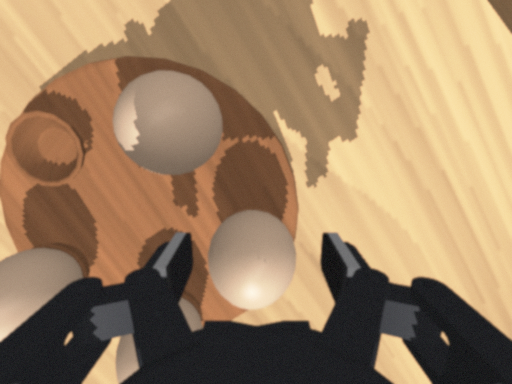

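The egg at (252,258) is centred between the fingers. Closing.

>>> move_arm(
  moves=[
    [[-0.004, 0.001, -0.001, 0, 0.005, 0, -0.4], [0, 0, 0, 0, 0, 0, -0.2], [0, 0, 0, 0, 0, 0, 0], [0, 0, 0, 0, 0, 0, 0.3], [0, 0, 0, 0, 0, 0, 0.3], [0, 0, 0, 0, 0, 0, 0.3]],
  ],
)

```text
clock: 19.02
eef_pos: [0.469, -0.3125, 0.0469]
tool_rot: [0.879, 0.476, 0.001, 0.003]
ft_force: [-1.0, -0.1, -0.1]
grip_width: 0.0412
```

```bash
python3 -c "
from h import *
need(.469,-.3123,.0455,-33.5)"; python3 - <<'E'
E
```

```text
t 19.02 p [ 0.469  -0.3125  0.0469] q [8.792e-01 4.765e-01 8.000e-04 3.300e-03] f [-1.  -0.1 -0.1] w 0.0412 j [-0.587  0.516 -0.129  0.919 -0.002  1.561]
y-axis yaw deg -33.09 z [ 0.005 -0.005 -1.   ]
NEED units [-0.      0.0004 -0.0027] [ 0.0097  0.0089 -0.0137]
```

>>> move_arm(
  moves=[
    [[0, 0, 0.01, 0, 0, 0, 0.3], [0, 0, 0.02, 0, 0, 0, 0.3], [0, 0, 0.04, 0, 0, 0, 0.3], [0, 0, 0.05, 0, 0, 0, 0.3], [0, 0, 0.06, 0, 0, 0, 0.3], [0.005, 0.01, 0.06, 0, 0, 0, 0.3], [0.01, 0.03, 0.04, 0, 0, 0, 0.3], [0.02, 0.05, 0.01, 0, 0, 0, 0.3]],
  ],
)

```text
clock: 19.68
eef_pos: [0.4832, -0.2688, 0.1997]
tool_rot: [0.881, 0.473, -0.0, 0.002]
ft_force: [0.7, -0.1, -1.5]
grip_width: 0.0414
```

```bash
python3 -c "
from h import *
need(.6745,-.0315,.2,-33.5);save(camera('side'),'s16.png',(150,150,350,330),3)"; python3 - <<'E'
E
```

```text
t 19.68 p [ 0.4832 -0.2688  0.1997] q [ 8.809e-01  4.733e-01 -4.000e-04  2.300e-03] f [ 0.7 -0.1 -1.5] w 0.0414 j [-0.506  0.363  0.063  1.267 -0.003  1.65 ]
y-axis yaw deg -33.51 z [ 0.001 -0.005 -1.   ]
NEED units [0.3827 0.4746 0.0007] [0.0086 0.0027 0.0002]
```

View pics/s16.png

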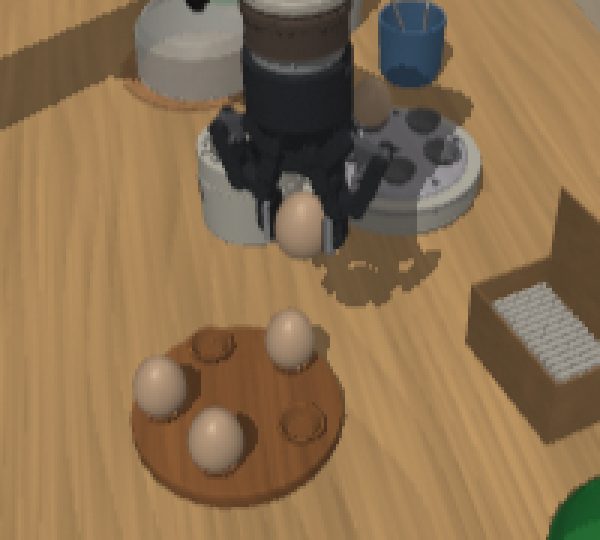

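Egg B is held upright at (300,225) in the crop. Moving on to seat2.

>>> move_arm(
  moves=[
    [[0.045, 0.056, 0.002, 0, 0, 0, 0.3], [0.048, 0.06, 0.002, 0, 0, 0, 0.3], [0.048, 0.06, 0.002, 0, 0, 0, 0.3], [0.048, 0.06, 0.002, 0, 0, 0, 0.3], [0.048, 0.06, 0.002, 0, 0, 0, 0.3], [0.048, 0.06, 0, 0, 0, 0, 0.3], [0.045, 0.055, 0, 0, 0, 0, 0.3], [0.02, 0.025, 0, 0, 0, 0, 0.3]],
  ],
)

```text
clock: 20.4
eef_pos: [0.6663, -0.0379, 0.2156]
tool_rot: [0.881, 0.473, 0.006, 0.007]
ft_force: [-0.3, 0.3, -1.0]
grip_width: 0.0411
```

```bash
python3 -c "
from h import *
need(.6745,-.0315,.12,-33.5)"; python3 - <<'E'
E
```

```text
t 20.4 p [ 0.6663 -0.0379  0.2156] q [0.8811 0.4728 0.0061 0.0065] f [-0.3  0.3 -1. ] w 0.0411 j [-0.055  0.583  0.452  1.423 -0.005  2.102]
y-axis yaw deg -33.57 z [ 0.017 -0.006 -1.   ]
NEED units [ 0.0165  0.0128 -0.1912] [0.0109 0.0324 0.0024]
```

>>> move_arm(
  moves=[
    [[0.007, 0.005, -0.01, 0.005, 0.015, 0, 0.3], [0.006, 0.003, -0.03, 0.004, 0.01, 0, 0.3], [0.004, 0.002, -0.04, 0, 0, 0, 0.3], [0.003, 0.001, -0.045, 0, 0, 0, 0.3], [0.003, 0.001, -0.035, 0, 0, 0, 0.3], [0, 0, -0.015, 0, 0, 0, 0.3], [0, 0, 0, 0, 0, 0, 0.3]],
  ],
)

```text
clock: 20.98
eef_pos: [0.6769, -0.0323, 0.1211]
tool_rot: [0.881, 0.474, -0.0, 0.001]
ft_force: [0.3, -0.9, -0.3]
grip_width: 0.0415
```

```bash
python3 -c "
from h import *
need(.6745,-.0315,.086,-33.5)"; python3 - <<'E'
E
```

```text
t 20.98 p [ 0.6769 -0.0323  0.1211] q [ 8.806e-01  4.738e-01 -2.000e-04  7.000e-04] f [ 0.3 -0.9 -0.3] w 0.0415 j [-4.700e-02  6.620e-01  3.440e-01  1.252e+00 -1.000e-03  2.107e+00]
y-axis yaw deg -33.43 z [ 0.    -0.001 -1.   ]
NEED units [-0.0047  0.0017 -0.0702] [ 0.0026  0.0006 -0.0022]
```

>>> move_arm(
  moves=[
    [[-0.003, 0.001, -0.012, 0, 0, 0, 0.3], [-0.001, 0, -0.016, 0, 0, 0, 0.3], [0, 0, -0.016, 0, 0, 0, 0.3], [0, 0, -0.012, 0, 0, 0, 0.3], [0, 0, -0.006, 0, 0, 0, 0.3], [0, 0, 0, 0, 0, 0, 0.3]],
  ],
)

```text
clock: 21.48
eef_pos: [0.6742, -0.0355, 0.0894]
tool_rot: [0.882, 0.472, 0.0, 0.001]
ft_force: [-0.2, 0.1, -0.2]
grip_width: 0.0405
```

```bash
python3 -c "
from h import *
need(.6745,-.0315,.0812,-33.5)"; python3 - <<'E'
E
```

```text
t 21.48 p [ 0.6742 -0.0355  0.0894] q [8.817e-01 4.718e-01 5.000e-04 1.400e-03] f [-0.2  0.1 -0.2] w 0.0405 j [-5.200e-02  6.780e-01  2.870e-01  1.178e+00 -2.000e-03  2.107e+00]
y-axis yaw deg -33.7 z [ 0.002 -0.002 -1.   ]
NEED units [ 0.0006  0.0081 -0.0163] [0.0037 0.0042 0.0065]
```

>>> move_arm(
  moves=[
    [[0, 0.005, -0.003, 0, 0, 0, 0.3], [0, 0.003, -0.004, 0, 0, 0, 0.3], [0, 0.001, -0.004, 0, 0, 0, 0.3], [0, 0, -0.003, 0, 0, 0, 0.3], [0, 0, 0, 0, 0, 0, 0.3]],
  ],
)

```text
clock: 21.9
eef_pos: [0.6756, -0.0299, 0.0835]
tool_rot: [0.881, 0.472, 0.002, 0.002]
ft_force: [0.1, 0.2, -1.0]
grip_width: 0.0413
```

```bash
python3 -c "
from h import *
need(.6745,-.0315,.0812,-33.5)"; python3 - <<'E'
E
```

```text
t 21.9 p [ 0.6756 -0.0299  0.0835] q [0.8815 0.4722 0.002  0.0022] f [ 0.1  0.2 -1. ] w 0.0413 j [-4.400e-02  6.820e-01  2.780e-01  1.161e+00 -2.000e-03  2.114e+00]
y-axis yaw deg -33.64 z [ 0.006 -0.002 -1.   ]
NEED units [-0.0022 -0.0031 -0.0045] [0.0038 0.0108 0.0047]
```

>>> move_arm(
  moves=[
    [[-0.001, -0.002, -0.002, 0, 0.005, 0, 0.3], [0, 0, -0.002, 0, 0, 0, 0.3], [0, 0, -0.001, 0, 0, 0, 0.3], [0, 0, 0, 0, 0, 0, 0.3]],
  ],
)

```text
clock: 22.23
eef_pos: [0.6754, -0.0308, 0.0814]
tool_rot: [0.881, 0.472, 0.001, 0.002]
ft_force: [-1.1, 0.1, -0.3]
grip_width: 0.0414
```

```bash
python3 -c "
from h import *
need(.6745,-.0315,.0812,-33.5)"; python3 - <<'E'
E
```

```text
t 22.23 p [ 0.6754 -0.0308  0.0814] q [0.8814 0.4724 0.0011 0.0018] f [-1.1  0.1 -0.3] w 0.0414 j [-4.500e-02  6.850e-01  2.780e-01  1.160e+00 -2.000e-03  2.113e+00]
y-axis yaw deg -33.62 z [ 0.004 -0.002 -1.   ]
NEED units [-0.0017 -0.0013 -0.0004] [0.004 0.007 0.004]
```

>>> move_arm(
  moves=[
    [[0, 0, 0, 0, 0, 0, -0.1], [0, 0, 0, 0, 0, 0, -0.4], [0, 0, 0, 0, 0, 0, -0.5], [0, 0, 0.005, 0, 0, 0, -0.5], [0, 0, 0.02, 0, 0, 0, -0.5], [0, 0, 0.04, 0, 0, 0, -0.5], [0, 0, 0.06, 0, 0, 0, -0.5], [0, 0, 0.06, 0, 0, 0, -0.5]],
  ],
)

```text
clock: 22.9
eef_pos: [0.6699, -0.0309, 0.1701]
tool_rot: [0.881, 0.472, -0.006, -0.002]
ft_force: [1.1, -0.0, 0.3]
grip_width: 0.0639
```

```bash
python3 -c "
from h import *
need(.3601,-.2674,.16,2.5);save(camera('wrist'),'w17.png')"; python3 - <<'E'
E
```

```text
t 22.9 p [ 0.6699 -0.0309  0.1701] q [ 0.8815  0.4722 -0.0057 -0.0023] f [ 1.1 -0.   0.3] w 0.0639 j [-4.500e-02  6.310e-01  4.180e-01  1.370e+00 -2.000e-03  2.113e+00]
y-axis yaw deg -33.65 z [-0.012 -0.001 -1.   ]
NEED units [-0.6197 -0.4731 -0.0201] [ 0.0099 -0.0218  1.2048]
```

View pics/w17.png

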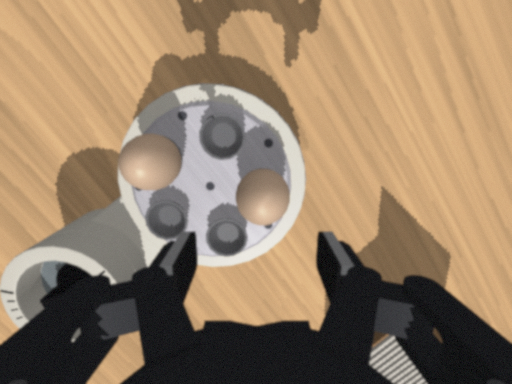

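Two eggs stand in the tray, at (150,162) and (262,195). Next: egg E at (0.360, -0.267), yaw 2.5°.

>>> move_arm(
  moves=[
    [[-0.04, -0.03, 0.03, 0, -0.01, 0.13, -0.6], [-0.063, -0.048, 0.02, 0.005, -0.01, 0.13, -0.6], [-0.066, -0.05, 0, 0.005, 0, 0.13, -0.6], [-0.066, -0.05, 0, 0, 0, 0.13, -0.6], [-0.066, -0.05, 0, 0, 0, 0.13, -0.6], [-0.066, -0.05, 0, 0, 0, 0.13, -0.6], [-0.066, -0.05, 0, 0, 0, 0.13, -0.6], [-0.066, -0.05, -0.01, 0, 0, 0.13, -0.6]],
  ],
)

```text
clock: 23.62
eef_pos: [0.4285, -0.218, 0.2114]
tool_rot: [0.708, 0.706, 0.016, 0.009]
ft_force: [1.1, -1.2, 0.8]
grip_width: 0.0686
```

```bash
python3 -c "
from h import *
need(.3601,-.2674,.12,2.5)"; python3 - <<'E'
E
```

```text
t 23.62 p [ 0.4285 -0.218   0.2114] q [0.7077 0.7063 0.0162 0.0093] f [ 1.1 -1.2  0.8] w 0.0686 j [-0.486  0.198 -0.132  1.213  0.026  1.087]
y-axis yaw deg -0.12 z [ 0.036  0.01  -0.999]
NEED units [-0.1368 -0.0989 -0.1828] [-0.0203  0.0685  0.0871]
```

>>> move_arm(
  moves=[
    [[-0.05, -0.03, -0.02, -0.006, 0.02, 0.04, -0.6], [-0.04, -0.025, -0.03, -0.006, 0.02, 0.02, -0.6], [-0.025, -0.02, -0.035, -0.004, 0.02, 0, -0.6], [-0.01, -0.01, -0.035, 0, 0, 0, -0.6], [0, 0, -0.03, 0, 0, 0, -0.6], [0, 0, -0.015, 0, 0, 0, -0.6], [0, 0, 0, 0, 0, 0, -0.6]],
  ],
)

```text
clock: 24.2
eef_pos: [0.3573, -0.2688, 0.1349]
tool_rot: [0.7, 0.714, 0.002, 0.009]
ft_force: [-0.5, -0.2, -0.3]
grip_width: 0.0685
```

```bash
python3 -c "
from h import *
need(.3601,-.2674,.08,2.5);save(camera('wrist'),'w18.png')"; python3 - <<'E'
E
```

```text
t 24.2 p [ 0.3573 -0.2688  0.1349] q [0.6999 0.7142 0.0018 0.0086] f [-0.5 -0.2 -0.3] w 0.0685 j [-6.460e-01  2.060e-01 -3.360e-01  1.012e+00  1.000e-03  9.050e-01]
y-axis yaw deg 1.16 z [ 0.015 -0.009 -1.   ]
NEED units [ 0.0057  0.0028 -0.1098] [0.0178 0.0284 0.0447]
```

View pics/w18.png

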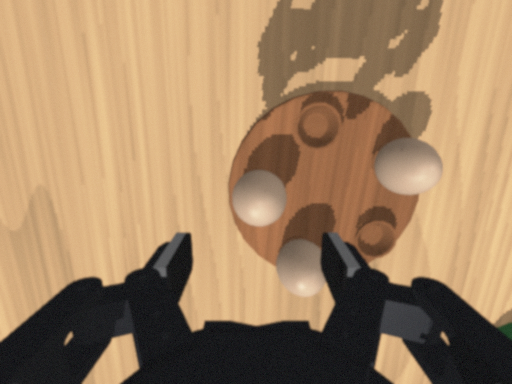

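>>> move_arm(
  moves=[
    [[0.003, 0.002, -0.01, 0.009, 0.014, 0.025, -0.6], [0.002, 0.001, -0.02, 0.006, 0.01, 0.015, -0.6], [0, 0, -0.03, 0, 0, 0, -0.6], [0, 0, -0.03, 0, 0, 0, -0.6], [0, 0, -0.02, 0, 0, 0, -0.6], [0, 0, -0.008, 0, 0, 0, -0.6], [0, 0, 0, 0, 0, 0, -0.6]],
  ],
)

```text
clock: 24.83
eef_pos: [0.3677, -0.2685, 0.0776]
tool_rot: [0.689, 0.725, 0.001, 0.007]
ft_force: [-0.1, -0.6, 0.5]
grip_width: 0.0686
```

```bash
python3 -c "
from h import *
need(.3601,-.2674,.0455,2.5)"; python3 - <<'E'
E
```

```text
t 24.83 p [ 0.3677 -0.2685  0.0776] q [0.6886 0.7251 0.0012 0.0068] f [-0.1 -0.6  0.5] w 0.0686 j [-0.631  0.292 -0.394  0.871  0.001  0.888]
y-axis yaw deg 2.96 z [ 0.012 -0.008 -1.   ]
NEED units [-0.0151  0.0023 -0.0641] [ 0.0148  0.022  -0.0154]
```

>>> move_arm(
  moves=[
    [[-0.007, 0.001, -0.01, 0.008, 0.012, 0, -0.6], [-0.005, 0, -0.016, 0, 0, 0, -0.6], [-0.001, 0, -0.018, 0, 0, 0, -0.6], [0, 0, -0.014, 0, 0, 0, -0.6], [0, 0, -0.004, 0, 0, 0, -0.6], [0, 0, 0, 0, 0, 0, -0.6]],
  ],
)

```text
clock: 25.33
eef_pos: [0.3623, -0.2685, 0.0449]
tool_rot: [0.688, 0.726, 0.001, 0.004]
ft_force: [-1.0, -0.5, 0.8]
grip_width: 0.0684
```

```bash
python3 -c "
from h import *
need(.3601,-.2674,.0455,2.5);save(camera('wrist'),'w19.png')"; python3 - <<'E'
E
```

```text
t 25.33 p [ 0.3623 -0.2685  0.0449] q [6.879e-01 7.258e-01 7.000e-04 4.300e-03] f [-1.  -0.5  0.8] w 0.0684 j [-0.638  0.335 -0.439  0.788  0.     0.879]
y-axis yaw deg 3.07 z [ 0.007 -0.005 -1.   ]
NEED units [-0.0045  0.0023  0.0012] [ 0.0094  0.0136 -0.0189]
```

View pics/w19.png

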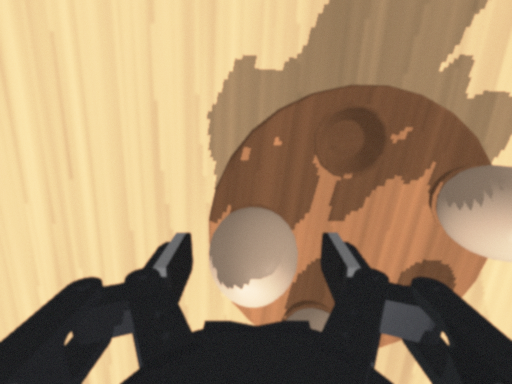

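The egg at (253,256) is centred. Closing and lifting.

>>> move_arm(
  moves=[
    [[-0.003, 0.001, 0, 0.003, 0.005, 0, -0.4], [0, 0, 0, 0, 0, 0, -0.2], [0, 0, 0, 0, 0, 0, 0], [0, 0, 0, 0, 0, 0, 0.3], [0, 0, 0, 0, 0, 0, 0.3], [0, 0, 0, 0, 0, 0, 0.3]],
  ],
)

```text
clock: 25.88
eef_pos: [0.3607, -0.2684, 0.0463]
tool_rot: [0.688, 0.726, 0.0, 0.003]
ft_force: [-1.9, 0.5, 0.1]
grip_width: 0.0409
```

```bash
python3 -c "
from h import *
need(.3601,-.2674,.0455,2.5)"; python3 - <<'E'
E
```

```text
t 25.88 p [ 0.3607 -0.2684  0.0463] q [6.881e-01 7.256e-01 1.000e-04 3.100e-03] f [-1.9  0.5  0.1] w 0.0409 j [-0.639  0.332 -0.439  0.794 -0.001  0.878]
y-axis yaw deg 3.04 z [ 0.005 -0.004 -1.   ]
NEED units [-0.0012  0.002  -0.0015] [ 0.0079  0.0089 -0.0181]
```

>>> move_arm(
  moves=[
    [[0, 0, 0.01, 0, 0, 0, 0.3], [0, 0, 0.02, 0, 0, 0, 0.3], [0, 0, 0.04, 0, 0, 0, 0.3], [0, 0, 0.05, 0, 0, 0, 0.3], [0, 0, 0.06, 0, 0, 0, 0.3], [0.01, 0.01, 0.06, 0, 0, 0, 0.3], [0.02, 0.03, 0.05, 0, 0, 0, 0.3], [0.03, 0.04, 0.02, 0, 0, 0, 0.3]],
  ],
)

```text
clock: 26.55
eef_pos: [0.3863, -0.227, 0.2062]
tool_rot: [0.691, 0.723, -0.001, -0.001]
ft_force: [0.8, -0.6, -0.4]
grip_width: 0.0416
```

```bash
python3 -c "
from h import *
need(.5865,-.0071,.2,2.5);save(camera('side'),'s20.png',(150,130,350,330),3)"; python3 - <<'E'
E
```

```text
t 26.55 p [ 0.3863 -0.227   0.2062] q [ 6.905e-01  7.233e-01 -5.000e-04 -8.000e-04] f [ 0.8 -0.6 -0.4] w 0.0416 j [-5.31e-01  1.60e-01 -1.92e-01  1.22e+00 -1.00e-03  9.94e-01]
y-axis yaw deg 2.66 z [-0.002  0.    -1.   ]
NEED units [ 0.4004  0.4398 -0.0124] [-0.0007 -0.0037 -0.0053]
```

View pics/s20.png

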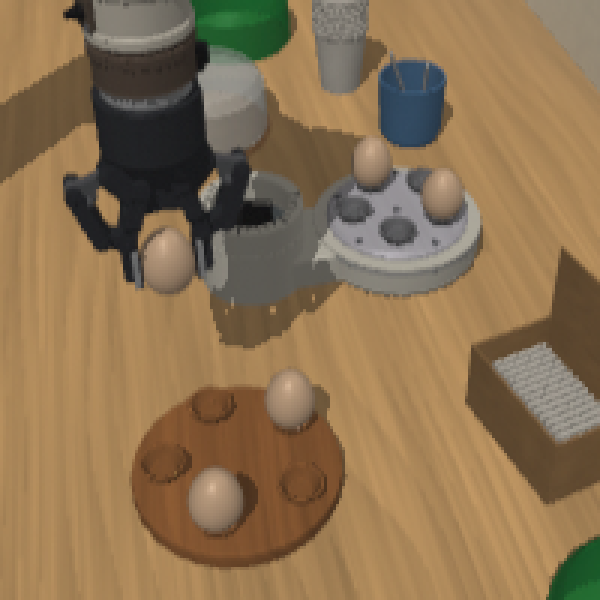

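The third egg is held at (167,262) in the crop, and the two in the tray stand upright. Moving on to seat0.

>>> move_arm(
  moves=[
    [[0.046, 0.05, 0.002, 0, 0, 0, 0.3], [0.05, 0.055, 0.001, 0, 0, 0, 0.3], [0.05, 0.055, 0, 0, 0, 0, 0.3], [0.05, 0.055, 0, 0, 0, 0, 0.3], [0.05, 0.055, 0, 0, 0, 0, 0.3], [0.05, 0.055, 0, 0, 0, 0, 0.3], [0.047, 0.05, 0, 0, 0, 0, 0.3], [0.025, 0.03, 0, 0, 0, 0, 0.3]],
  ],
)

```text
clock: 27.27
eef_pos: [0.5808, -0.0144, 0.2139]
tool_rot: [0.691, 0.722, 0.004, 0.006]
ft_force: [0.2, -0.6, -0.4]
grip_width: 0.0412
```

```bash
python3 -c "
from h import *
need(.5865,-.0071,.12,2.5)"; python3 - <<'E'
E
```

```text
t 27.27 p [ 0.5808 -0.0144  0.2139] q [0.6913 0.7225 0.0037 0.0057] f [ 0.2 -0.6 -0.4] w 0.0412 j [-0.024  0.404  0.161  1.314 -0.002  1.503]
y-axis yaw deg 2.53 z [ 0.013 -0.003 -1.   ]
NEED units [ 0.0114  0.0146 -0.1877] [ 0.0051  0.0255 -0.0008]
```

>>> move_arm(
  moves=[
    [[0.005, 0.006, -0.01, 0.002, 0.012, 0, 0.3], [0.004, 0.003, -0.03, 0.002, 0.008, 0, 0.3], [0.003, 0.002, -0.04, 0, 0, 0, 0.3], [0.003, 0.001, -0.045, 0, 0, 0, 0.3], [0.003, 0.001, -0.035, 0, 0, 0, 0.3], [0, 0, -0.015, 0, 0, 0, 0.3], [0, 0, 0, 0, 0, 0, 0.3]],
  ],
)

```text
clock: 27.85
eef_pos: [0.591, -0.0045, 0.1212]
tool_rot: [0.688, 0.725, 0.0, 0.001]
ft_force: [-0.1, 0.4, -1.2]
grip_width: 0.0411
```

```bash
python3 -c "
from h import *
need(.5865,-.0071,.088,2.5)"; python3 - <<'E'
E
```

```text
t 27.85 p [ 0.591  -0.0045  0.1212] q [6.884e-01 7.254e-01 4.000e-04 8.000e-04] f [-0.1  0.4 -1.2] w 0.0411 j [-7.000e-03  4.920e-01  5.000e-02  1.127e+00 -1.000e-03  1.511e+00]
y-axis yaw deg 3.0 z [ 0.002 -0.001 -1.   ]
NEED units [-0.009  -0.0051 -0.0663] [ 0.0012  0.0032 -0.0166]
```

>>> move_arm(
  moves=[
    [[-0.005, -0.003, -0.01, 0, 0, -0.01, 0.3], [-0.003, -0.001, -0.015, 0, 0, 0, 0.3], [0, 0, -0.016, 0, 0, 0, 0.3], [0, 0, -0.014, 0, 0, 0, 0.3], [0, 0, -0.007, 0, 0, 0, 0.3], [0, 0, 0, 0, 0, 0, 0.3]],
  ],
)

```text
clock: 28.35
eef_pos: [0.5871, -0.0088, 0.0905]
tool_rot: [0.691, 0.723, 0.002, 0.002]
ft_force: [-0.9, 0.6, -0.4]
grip_width: 0.0409
```

```bash
python3 -c "
from h import *
need(.5865,-.0071,.0806,2.5)"; python3 - <<'E'
E
```

```text
t 28.35 p [ 0.5871 -0.0088  0.0905] q [0.6913 0.7225 0.0015 0.0024] f [-0.9  0.6 -0.4] w 0.0409 j [-1.400e-02  5.100e-01 -7.000e-03  1.048e+00 -1.000e-03  1.512e+00]
y-axis yaw deg 2.53 z [ 0.006 -0.001 -1.   ]
NEED units [-0.0013  0.0034 -0.0199] [ 0.0021  0.0106 -0.0009]
```

>>> move_arm(
  moves=[
    [[0, 0.002, -0.004, 0, 0.005, 0, 0.3], [-0.001, 0.001, -0.004, 0, 0, 0, 0.3], [0, 0, -0.004, 0, 0, 0, 0.3], [0, 0, -0.004, 0, 0, 0, 0.3], [0, 0, -0.002, 0, 0, 0, 0.3], [0, 0, 0, 0, 0, 0, 0.3]],
  ],
)

```text
clock: 28.85
eef_pos: [0.5879, -0.0068, 0.0819]
tool_rot: [0.691, 0.723, 0.001, 0.002]
ft_force: [0.0, -0.1, -0.3]
grip_width: 0.0411
```

```bash
python3 -c "
from h import *
need(.5865,-.0071,.0806,2.5)"; python3 - <<'E'
E
```

```text
t 28.85 p [ 0.5879 -0.0068  0.0819] q [0.6911 0.7227 0.0015 0.0024] f [ 0.  -0.1 -0.3] w 0.0411 j [-1.100e-02  5.200e-01 -1.600e-02  1.029e+00 -1.000e-03  1.515e+00]
y-axis yaw deg 2.56 z [ 0.006 -0.001 -1.   ]
NEED units [-0.0027 -0.0005 -0.0027] [ 0.0022  0.0106 -0.0021]
```

>>> move_arm(
  moves=[
    [[-0.002, 0, -0.002, 0, 0.004, 0, 0.3], [0, 0, -0.001, 0, 0, 0, 0.3], [0, 0, 0, 0, 0, 0, 0], [0, 0, 0, 0, 0, 0, -0.2], [0, 0, 0, 0, 0, 0, -0.4], [0, 0, 0.003, 0, 0, 0, -0.5], [0, 0, 0.01, 0, 0, 0, -0.5], [0, 0, 0.03, 0, 0, 0, -0.5]],
  ],
)

```text
clock: 29.52
eef_pos: [0.5851, -0.0069, 0.1005]
tool_rot: [0.691, 0.723, -0.001, -0.0]
ft_force: [0.4, 1.0, 0.1]
grip_width: 0.0643
```

>>> move_arm(
  moves=[
    [[0, 0, 0.05, 0, 0, 0, -0.5], [0, 0, 0.06, 0, 0, 0, -0.5], [0, 0, 0.06, 0, 0, 0, -0.5], [0, 0, 0.03, 0, 0, 0, -0.5]],
  ],
)

```text
clock: 29.85
eef_pos: [0.5822, -0.0066, 0.2033]
tool_rot: [0.691, 0.723, -0.003, -0.003]
ft_force: [0.8, 0.1, 0.1]
grip_width: 0.0641
```

```bash
python3 -c "
from h import *
need(.4744,-.2400,.16,38.5);save(camera('wrist'),'w21.png')"; python3 - <<'E'
E
```

```text
t 29.85 p [ 0.5822 -0.0066  0.2033] q [ 0.691   0.7228 -0.003  -0.0025] f [0.8 0.1 0.1] w 0.0641 j [-1.100e-02  4.280e-01  1.700e-01  1.320e+00 -1.000e-03  1.515e+00]
y-axis yaw deg 2.57 z [-0.008 -0.001 -1.   ]
NEED units [-0.2156 -0.4667 -0.0865] [ 0.0062 -0.0139  1.1976]
```

View pics/w21.png

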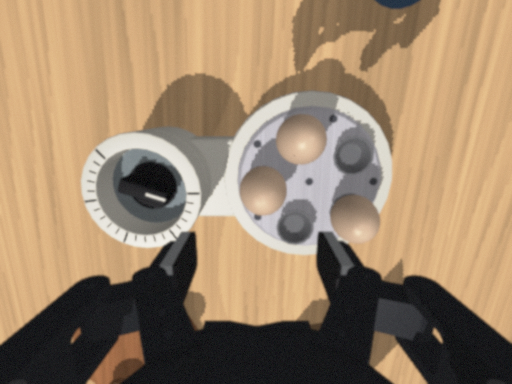

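Three eggs stand in the tray at (301,138), (263,190) and (355,218). Next: egg A at (0.474, -0.240), yaw 38.5°.

>>> move_arm(
  moves=[
    [[-0.02, -0.04, 0.01, 0, -0.01, 0.14, -0.6], [-0.028, -0.06, 0, 0.005, 0, 0.15, -0.6], [-0.028, -0.062, 0, 0, 0, 0.15, -0.6], [-0.028, -0.062, 0, 0, 0, 0.15, -0.6], [-0.028, -0.062, 0, 0, 0, 0.15, -0.6], [-0.028, -0.062, 0, 0, 0, 0.15, -0.6], [-0.028, -0.062, -0.01, 0, 0, 0.15, -0.6], [-0.02, -0.04, -0.02, 0, 0, 0.13, -0.6]],
  ],
)

```text
clock: 30.57
eef_pos: [0.4806, -0.2344, 0.2033]
tool_rot: [0.421, 0.907, 0.006, 0.006]
ft_force: [0.6, -0.3, -0.2]
grip_width: 0.0688
```

```bash
python3 -c "
from h import *
need(.4744,-.2400,.12,38.5)"; python3 - <<'E'
E
```

```text
t 30.57 p [ 0.4806 -0.2344  0.2033] q [0.4215 0.9068 0.0063 0.0064] f [ 0.6 -0.3 -0.2] w 0.0688 j [-0.461  0.319  0.008  1.248  0.013  0.409]
y-axis yaw deg 40.14 z [ 0.017  0.006 -1.   ]
NEED units [-0.0123 -0.0111 -0.1666] [-0.0112  0.0324 -0.0547]
```

>>> move_arm(
  moves=[
    [[-0.004, -0.004, -0.01, -0.005, 0.012, -0.02, -0.6], [-0.002, -0.002, -0.03, -0.005, 0.01, -0.02, -0.6], [0, 0, -0.04, 0, 0, 0, -0.6], [0, 0, -0.04, 0, 0, 0, -0.6], [0, 0, -0.03, 0, 0, 0, -0.6], [0, 0, -0.01, 0, 0, 0, -0.6], [0, 0, 0, 0, 0, 0, -0.6]],
  ],
)

```text
clock: 31.15
eef_pos: [0.4745, -0.2412, 0.1203]
tool_rot: [0.438, 0.899, 0.001, 0.003]
ft_force: [-0.5, -0.2, -0.3]
grip_width: 0.0682
```

```bash
python3 -c "
from h import *
need(.4744,-.2400,.08,38.5);save(camera('wrist'),'w22.png')"; python3 - <<'E'
E
```

```text
t 31.15 p [ 0.4745 -0.2412  0.1203] q [0.4378 0.8991 0.0012 0.0026] f [-0.5 -0.2 -0.3] w 0.0682 j [-0.472  0.384 -0.126  1.056  0.002  0.435]
y-axis yaw deg 38.08 z [ 0.006 -0.    -1.   ]
NEED units [-0.0003  0.0024 -0.0806] [0.0004 0.0109 0.0141]
```

View pics/w22.png

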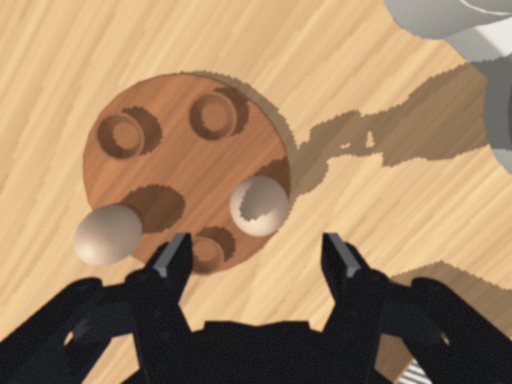

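>>> move_arm(
  moves=[
    [[0, 0.001, -0.01, 0, 0.006, 0.01, -0.6], [0, 0, -0.02, 0, 0.004, 0, -0.6], [0, 0, -0.03, 0, 0, 0, -0.6], [0, 0, -0.025, 0, 0, 0, -0.6], [0, 0, -0.012, 0, 0, 0, -0.6], [0, 0, -0.003, 0, 0, 0, -0.6], [0, 0, 0, 0, 0, 0, -0.6]],
  ],
)

```text
clock: 31.78
eef_pos: [0.4796, -0.2412, 0.0725]
tool_rot: [0.434, 0.901, -0.0, 0.006]
ft_force: [-0.1, 0.2, -0.6]
grip_width: 0.0679
```

```bash
python3 -c "
from h import *
need(.4744,-.2400,.0455,38.5)"; python3 - <<'E'
E
```

```text
t 31.78 p [ 0.4796 -0.2412  0.0725] q [ 4.344e-01  9.007e-01 -1.000e-04  5.800e-03] f [-0.1  0.2 -0.6] w 0.0679 j [-0.466  0.438 -0.182  0.939 -0.     0.433]
y-axis yaw deg 38.5 z [ 0.01  -0.005 -1.   ]
NEED units [-0.0104  0.0024 -0.0541] [0.0099 0.0196 0.    ]
```

>>> move_arm(
  moves=[
    [[-0.005, 0.002, -0.01, 0.005, 0.012, 0, -0.6], [-0.003, 0, -0.016, 0.002, 0.003, 0, -0.6], [-0.001, 0, -0.016, 0, 0, 0, -0.6], [0, 0, -0.01, 0, 0, 0, -0.6], [0, 0, -0.003, 0, 0, 0, -0.6], [0, 0, 0, 0, 0, 0, -0.6]],
  ],
)

```text
clock: 32.28
eef_pos: [0.476, -0.2408, 0.0441]
tool_rot: [0.435, 0.901, -0.0, 0.003]
ft_force: [-0.6, -0.4, 0.3]
grip_width: 0.068
```

```bash
python3 -c "
from h import *
need(.4744,-.2400,.0455,38.5);save(camera('wrist'),'w23.png')"; python3 - <<'E'
E
```

```text
t 32.28 p [ 0.476  -0.2408  0.0441] q [ 4.345e-01  9.007e-01 -2.000e-04  2.800e-03] f [-0.6 -0.4  0.3] w 0.068 j [-0.468  0.471 -0.217  0.877 -0.     0.431]
y-axis yaw deg 38.49 z [ 0.005 -0.003 -1.   ]
NEED units [-0.0031  0.0015  0.0027] [0.0054 0.0092 0.0004]
```

View pics/w23.png

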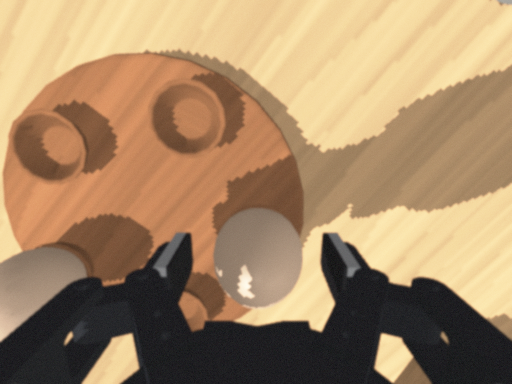

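The egg at (258,256) is centred. Closing and lifting.

>>> move_arm(
  moves=[
    [[-0.002, 0.001, 0.001, 0.003, 0.005, 0, -0.4], [0, 0, 0, 0, 0, 0, -0.2], [0, 0, 0, 0, 0, 0, 0], [0, 0, 0, 0, 0, 0, 0.3], [0, 0, 0, 0, 0, 0, 0.3], [0, 0, 0, 0, 0, 0, 0.3]],
  ],
)

```text
clock: 32.83
eef_pos: [0.476, -0.2399, 0.0461]
tool_rot: [0.434, 0.901, 0.001, 0.002]
ft_force: [-0.4, -0.3, -0.3]
grip_width: 0.0413
```

```bash
python3 -c "
from h import *
need(.4744,-.2400,.0455,38.5)"; python3 - <<'E'
E
```

```text
t 32.83 p [ 0.476  -0.2399  0.0461] q [4.343e-01 9.008e-01 7.000e-04 2.200e-03] f [-0.4 -0.3 -0.3] w 0.0413 j [-0.468  0.468 -0.215  0.883  0.002  0.431]
y-axis yaw deg 38.52 z [ 0.005 -0.001 -1.   ]
NEED units [-0.0031 -0.0001 -0.0013] [ 0.0011  0.0087 -0.0005]
```

>>> move_arm(
  moves=[
    [[0, 0, 0.01, 0, 0, 0, 0.3], [0, 0, 0.02, 0, 0, 0, 0.3], [0, 0, 0.04, 0, 0, 0, 0.3], [0, 0, 0.05, 0, 0, 0, 0.3], [0, 0, 0.06, 0, 0, 0, 0.3], [0.005, 0.01, 0.06, 0, 0, 0, 0.3], [0.01, 0.02, 0.05, 0, 0, 0, 0.3], [0.03, 0.035, 0.02, 0, 0, 0, 0.3]],
  ],
)

```text
clock: 33.5
eef_pos: [0.4918, -0.2079, 0.2084]
tool_rot: [0.437, 0.899, -0.001, -0.002]
ft_force: [-0.0, 0.4, -0.2]
grip_width: 0.041
```

```bash
python3 -c "
from h import *
need(.6721,.0249,.205,38.5);save(camera('side'),'s24.png',(150,130,350,330),3)"; python3 - <<'E'
E
```

```text
t 33.5 p [ 0.4918 -0.2079  0.2084] q [ 4.373e-01  8.993e-01 -8.000e-04 -2.400e-03] f [-0.   0.4 -0.2] w 0.041 j [-3.990e-01  3.280e-01  3.500e-02  1.283e+00 -1.000e-03  5.060e-01]
y-axis yaw deg 38.13 z [-0.005  0.001 -1.   ]
NEED units [ 0.3605  0.4657 -0.0069] [-0.0012 -0.0097  0.0123]
```

View pics/s24.png

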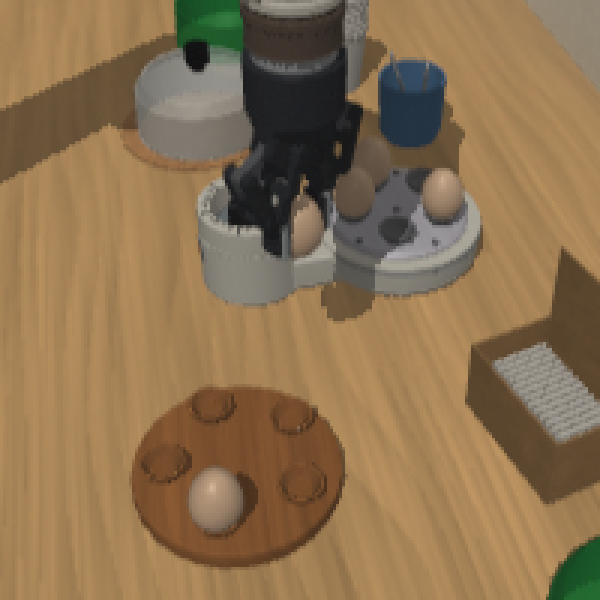

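Egg A is held at (305,225), and three eggs are in the tray. Moving on to seat3.

>>> move_arm(
  moves=[
    [[0.042, 0.054, 0.002, 0, 0, 0, 0.3], [0.045, 0.058, 0, 0, 0, 0, 0.3], [0.045, 0.058, 0, 0, 0, 0, 0.3], [0.045, 0.058, 0, 0, 0, 0, 0.3], [0.045, 0.058, 0, 0, 0, 0, 0.3], [0.045, 0.058, 0, 0, 0, 0, 0.3], [0.043, 0.055, 0, 0, 0, 0, 0.3], [0.025, 0.035, 0, 0, 0, 0, 0.3]],
  ],
)

```text
clock: 34.22
eef_pos: [0.6689, 0.0177, 0.2216]
tool_rot: [0.439, 0.898, 0.001, 0.007]
ft_force: [0.3, -0.6, -0.6]
grip_width: 0.0414
```

```bash
python3 -c "
from h import *
need(.6721,.0249,.12,38.5)"; python3 - <<'E'
E
```

```text
t 34.22 p [0.6689 0.0177 0.2216] q [0.4393 0.8983 0.0014 0.0071] f [ 0.3 -0.6 -0.6] w 0.0414 j [ 0.028  0.588  0.477  1.445 -0.004  0.938]
y-axis yaw deg 37.88 z [ 0.014 -0.004 -1.   ]
NEED units [ 0.0064  0.0145 -0.2031] [0.007  0.0267 0.0208]
```

>>> move_arm(
  moves=[
    [[0.003, 0.005, -0.01, 0.003, 0.012, 0.01, 0.3], [0.003, 0.003, -0.03, 0.002, 0.008, 0.005, 0.3], [0.003, 0.002, -0.045, 0, 0, 0, 0.3], [0.003, 0, -0.045, 0, 0, 0, 0.3], [0.003, 0, -0.04, 0, 0, 0, 0.3], [0, 0, -0.02, 0, 0, 0, 0.3], [0, 0, 0, 0, 0, 0, 0.3]],
  ],
)

```text
clock: 34.8
eef_pos: [0.6781, 0.0277, 0.1253]
tool_rot: [0.431, 0.902, 0.001, 0.003]
ft_force: [0.5, -0.1, -0.6]
grip_width: 0.0412
```

```bash
python3 -c "
from h import *
need(.6721,.0249,.088,38.5)"; python3 - <<'E'
E
```

```text
t 34.8 p [0.6781 0.0277 0.1253] q [4.311e-01 9.023e-01 8.000e-04 3.400e-03] f [ 0.5 -0.1 -0.6] w 0.0412 j [ 0.042  0.656  0.345  1.253 -0.002  0.933]
y-axis yaw deg 38.92 z [ 0.007 -0.001 -1.   ]
NEED units [-0.0121 -0.0057 -0.0745] [ 0.0027  0.013  -0.014 ]
```

>>> move_arm(
  moves=[
    [[-0.007, -0.003, -0.01, 0, 0.006, -0.01, 0.3], [-0.004, -0.001, -0.016, 0, 0.003, 0, 0.3], [0, 0, -0.018, 0, 0, 0, 0.3], [0, 0, -0.016, 0, 0, 0, 0.3], [0, 0, -0.01, 0, 0, 0, 0.3], [0, 0, 0, 0, 0, 0, 0.3]],
  ],
)

```text
clock: 35.3
eef_pos: [0.6731, 0.0235, 0.0917]
tool_rot: [0.435, 0.901, 0.001, 0.003]
ft_force: [-0.9, 1.0, -0.7]
grip_width: 0.0413
```

```bash
python3 -c "
from h import *
need(.6721,.0249,.0804,38.5)"; python3 - <<'E'
E
```

```text
t 35.3 p [0.6731 0.0235 0.0917] q [4.347e-01 9.006e-01 7.000e-04 3.400e-03] f [-0.9  1.  -0.7] w 0.0413 j [ 0.036  0.669  0.278  1.172 -0.002  0.935]
y-axis yaw deg 38.46 z [ 0.007 -0.002 -1.   ]
NEED units [-0.002   0.0028 -0.0225] [0.0034 0.0129 0.0012]
```

>>> move_arm(
  moves=[
    [[-0.002, 0.002, -0.005, 0, 0.005, 0, 0.3], [-0.001, 0.001, -0.005, 0, 0.003, 0, 0.3], [0, 0, -0.005, 0, 0, 0, 0.3], [0, 0, -0.004, 0, 0, 0, 0.3], [0, 0, -0.002, 0, 0, 0, 0.3], [0, 0, 0, 0, 0, 0, 0.3]],
  ],
)

```text
clock: 35.8
eef_pos: [0.6725, 0.0255, 0.0813]
tool_rot: [0.435, 0.901, 0.0, 0.002]
ft_force: [-0.0, 0.3, -0.4]
grip_width: 0.0412
```

```bash
python3 -c "
from h import *
need(.6721,.0249,.0804,38.5)"; python3 - <<'E'
E
```

```text
t 35.8 p [0.6725 0.0255 0.0813] q [4.345e-01 9.007e-01 3.000e-04 2.400e-03] f [-0.   0.3 -0.4] w 0.0412 j [ 0.039  0.678  0.265  1.153 -0.002  0.938]
y-axis yaw deg 38.49 z [ 0.005 -0.002 -1.   ]
NEED units [-0.0008 -0.0012 -0.0018] [0.0031 0.0088 0.0003]
```

>>> move_arm(
  moves=[
    [[-0.001, -0.001, -0.002, 0, 0.003, 0, 0.3], [0, 0, 0, 0, 0, 0, 0.3], [0, 0, 0, 0, 0, 0, 0], [0, 0, 0, 0, 0, 0, -0.2], [0, 0, 0, 0, 0, 0, -0.4], [0, 0, 0.003, 0, 0, 0, -0.5], [0, 0, 0.01, 0, 0, 0, -0.5], [0, 0, 0.03, 0, 0, 0, -0.5]],
  ],
)

```text
clock: 36.47
eef_pos: [0.6705, 0.0249, 0.1002]
tool_rot: [0.434, 0.901, -0.001, -0.0]
ft_force: [-1.0, -0.6, 0.1]
grip_width: 0.064
```

>>> move_arm(
  moves=[
    [[0, 0, 0.05, 0, 0, 0, -0.5], [0, 0, 0.06, 0, 0, 0, -0.5], [0, 0, 0.06, 0, 0, 0, -0.5], [0, 0, 0.03, 0, 0, 0, -0.5]],
  ],
)

```text
clock: 36.8
eef_pos: [0.6676, 0.0248, 0.2027]
tool_rot: [0.435, 0.901, -0.003, -0.003]
ft_force: [1.4, 0.3, 0.4]
grip_width: 0.0639
```

```bash
python3 -c "
from h import *
need(.3984,-.3295,.18,74.5);save(camera('wrist'),'w25.png')"; python3 - <<'E'
E
```

```text
t 36.8 p [0.6676 0.0248 0.2027] q [ 0.4345  0.9006 -0.0027 -0.0032] f [1.4 0.3 0.4] w 0.0639 j [ 0.038  0.611  0.466  1.435 -0.002  0.937]
y-axis yaw deg 38.49 z [-0.008 -0.002 -1.   ]
NEED units [-0.5385 -0.7085 -0.0454] [ 0.0087 -0.0137  1.2004]
```

View pics/w25.png

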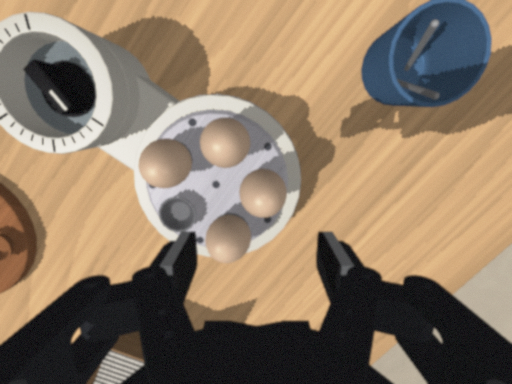

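Four eggs stand upright and one rest is free at (180,210). Last: egg D at (0.398, -0.3295), yaw 74.5°.

>>> move_arm(
  moves=[
    [[-0.03, -0.04, 0.01, 0, -0.01, 0.13, -0.6], [-0.048, -0.063, 0, 0.005, 0, 0.15, -0.6], [-0.05, -0.066, 0, 0, 0, 0.15, -0.6], [-0.05, -0.066, 0, 0, 0, 0.15, -0.6], [-0.05, -0.066, 0, 0, 0, 0.15, -0.6], [-0.05, -0.066, 0, 0, 0, 0.15, -0.6], [-0.05, -0.066, 0, 0, 0, 0.15, -0.6], [-0.05, -0.066, 0, 0, 0, 0.1, -0.6]],
  ],
)

```text
clock: 37.52
eef_pos: [0.4808, -0.2205, 0.2147]
tool_rot: [0.13, 0.991, 0.005, 0.007]
ft_force: [0.1, -0.2, -0.2]
grip_width: 0.0683
```

```bash
python3 -c "
from h import *
need(.3984,-.3295,.12,74.5)"; python3 - <<'E'
E
```

```text
t 37.52 p [ 0.4808 -0.2205  0.2147] q [0.1305 0.9914 0.0046 0.0067] f [ 0.1 -0.2 -0.2] w 0.0683 j [-0.437  0.303  0.017  1.274  0.013 -0.175]
y-axis yaw deg 75.01 z [ 0.014  0.007 -1.   ]
NEED units [-0.1648 -0.2179 -0.1893] [-0.0141  0.0276 -0.0169]
```

>>> move_arm(
  moves=[
    [[-0.04, -0.055, -0.01, -0.005, 0.01, -0.01, -0.6], [-0.04, -0.055, -0.02, -0.005, 0.01, 0, -0.6], [-0.035, -0.045, -0.03, 0, 0.01, 0, -0.6], [-0.02, -0.03, -0.035, 0, 0, 0, -0.6], [-0.01, -0.01, -0.035, 0, 0, 0, -0.6], [0, 0, -0.03, 0, 0, 0, -0.6], [0, 0, -0.01, 0, 0, 0, -0.6], [0, 0, 0, 0, 0, 0, -0.6]],
  ],
)

```text
clock: 38.18
eef_pos: [0.3975, -0.3305, 0.1312]
tool_rot: [0.14, 0.99, -0.003, 0.003]
ft_force: [0.8, -0.4, -0.2]
grip_width: 0.0682
```

```bash
python3 -c "
from h import *
need(.3984,-.3295,.08,74.5);save(camera('wrist'),'w26.png')"; python3 - <<'E'
E
```

```text
t 38.18 p [ 0.3975 -0.3305  0.1312] q [ 0.1396  0.9902 -0.0026  0.0026] f [ 0.8 -0.4 -0.2] w 0.0682 j [-0.693  0.344 -0.154  1.065 -0.002 -0.413]
y-axis yaw deg 73.95 z [ 0.004 -0.006 -1.   ]
NEED units [ 0.0018  0.0021 -0.1023] [0.0112 0.0084 0.0183]
```

View pics/w26.png

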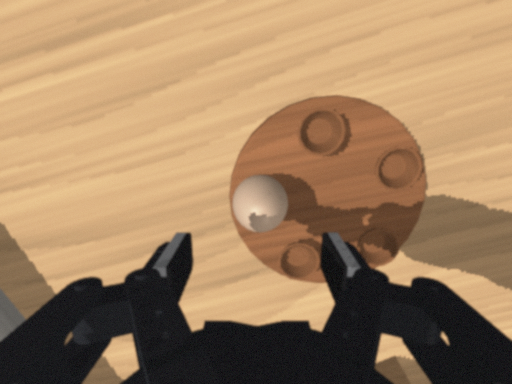

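>>> move_arm(
  moves=[
    [[0.001, 0.001, -0.01, 0.006, 0.005, 0.01, -0.6], [0, 0.001, -0.025, 0.004, 0.003, 0, -0.6], [0, 0, -0.03, 0, 0, 0, -0.6], [0, 0, -0.03, 0, 0, 0, -0.6], [0, 0, -0.015, 0, 0, 0, -0.6], [0, 0, -0.003, 0, 0, 0, -0.6], [0, 0, 0, 0, 0, 0, -0.6]],
  ],
)

```text
clock: 38.82
eef_pos: [0.4056, -0.33, 0.0796]
tool_rot: [0.132, 0.991, -0.004, 0.006]
ft_force: [0.2, -0.0, 0.6]
grip_width: 0.0683
```

```bash
python3 -c "
from h import *
need(.3984,-.3295,.0455,74.5)"; python3 - <<'E'
E
```

```text
t 38.82 p [ 0.4056 -0.33    0.0796] q [ 0.1325  0.9912 -0.0035  0.0062] f [ 0.2 -0.   0.6] w 0.0683 j [-0.683  0.404 -0.215  0.937  0.    -0.417]
y-axis yaw deg 74.77 z [ 0.011 -0.009 -1.   ]
NEED units [-0.0145  0.001  -0.0682] [ 0.0166  0.0218 -0.0091]
```

>>> move_arm(
  moves=[
    [[-0.007, 0, -0.01, 0.008, 0.012, 0, -0.6], [-0.004, 0, -0.018, 0.003, 0.003, 0, -0.6], [-0.002, 0, -0.02, 0, 0, 0, -0.6], [0, 0, -0.014, 0, 0, 0, -0.6], [0, 0, -0.004, 0, 0, 0, -0.6], [0, 0, 0, 0, 0, 0, -0.6]],
  ],
)

```text
clock: 39.32
eef_pos: [0.4003, -0.3309, 0.046]
tool_rot: [0.132, 0.991, -0.002, 0.004]
ft_force: [0.8, 0.7, -0.7]
grip_width: 0.0685
```

```bash
python3 -c "
from h import *
need(.3984,-.3295,.0455,74.5);save(camera('wrist'),'w27.png')"; python3 - <<'E'
E
```

```text
t 39.32 p [ 0.4003 -0.3309  0.046 ] q [ 0.132   0.9912 -0.0023  0.0036] f [ 0.8  0.7 -0.7] w 0.0685 j [-0.691  0.444 -0.257  0.861 -0.    -0.426]
y-axis yaw deg 74.83 z [ 0.007 -0.005 -1.   ]
NEED units [-0.0039  0.0029 -0.0011] [ 0.0104  0.0126 -0.0111]
```

View pics/w27.png

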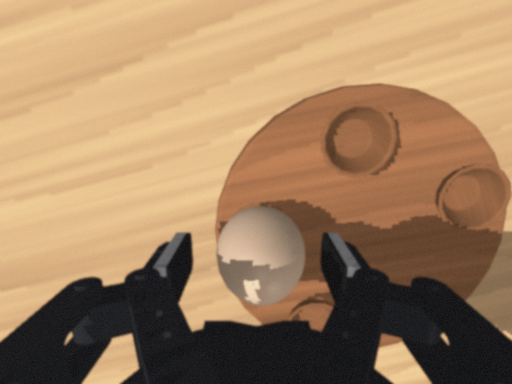

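The egg at (261,256) is centred. Closing and lifting.

>>> move_arm(
  moves=[
    [[-0.002, 0.001, -0.001, 0.003, 0.005, 0, -0.4], [0, 0, 0, 0, 0, 0, -0.2], [0, 0, 0, 0, 0, 0, 0], [0, 0, 0, 0, 0, 0, 0.3], [0, 0, 0, 0, 0, 0, 0.3], [0, 0, 0, 0, 0, 0, 0.3]],
  ],
)

```text
clock: 39.87
eef_pos: [0.4002, -0.329, 0.0471]
tool_rot: [0.131, 0.991, 0.0, 0.003]
ft_force: [1.2, -0.4, -0.1]
grip_width: 0.0416
```

```bash
python3 -c "
from h import *
need(.3984,-.3295,.0455,74.5)"; python3 - <<'E'
E
```

```text
t 39.87 p [ 0.4002 -0.329   0.0471] q [1.315e-01 9.913e-01 1.000e-04 3.100e-03] f [ 1.2 -0.4 -0.1] w 0.0416 j [-0.69   0.442 -0.256  0.867  0.003 -0.426]
y-axis yaw deg 74.89 z [ 0.006 -0.001 -1.   ]
NEED units [-0.0035 -0.001  -0.0032] [ 0.0014  0.0119 -0.0129]
```

>>> move_arm(
  moves=[
    [[0, 0, 0.01, 0, 0, 0, 0.3], [0, 0, 0.02, 0, 0, 0, 0.3], [0, 0, 0.04, 0, 0, 0, 0.3], [0, 0, 0.05, 0, 0, 0, 0.3], [0.01, 0.01, 0.06, 0, 0, 0, 0.3], [0.02, 0.03, 0.06, 0, 0, 0, 0.3], [0.04, 0.05, 0.04, 0, 0, 0, 0.3], [0.045, 0.055, 0.01, 0, 0, 0, 0.3]],
  ],
)

```text
clock: 40.53
eef_pos: [0.453, -0.2576, 0.2008]
tool_rot: [0.138, 0.99, 0.0, 0.001]
ft_force: [0.8, -0.2, -0.6]
grip_width: 0.0409
```

```bash
python3 -c "
from h import *
need(.6217,-.0513,.205,74.5);save(camera('side'),'s28.png',(150,130,350,330),3)"; python3 - <<'E'
E
```

```text
t 40.53 p [ 0.453  -0.2576  0.2008] q [1.378e-01 9.905e-01 2.000e-04 1.200e-03] f [ 0.8 -0.2 -0.6] w 0.0409 j [-5.180e-01  3.020e-01 -2.200e-02  1.245e+00  1.000e-03 -2.410e-01]
y-axis yaw deg 74.16 z [ 0.002  0.    -1.   ]
NEED units [0.3374 0.4126 0.0084] [-0.0003  0.0046  0.0115]
```

View pics/s28.png

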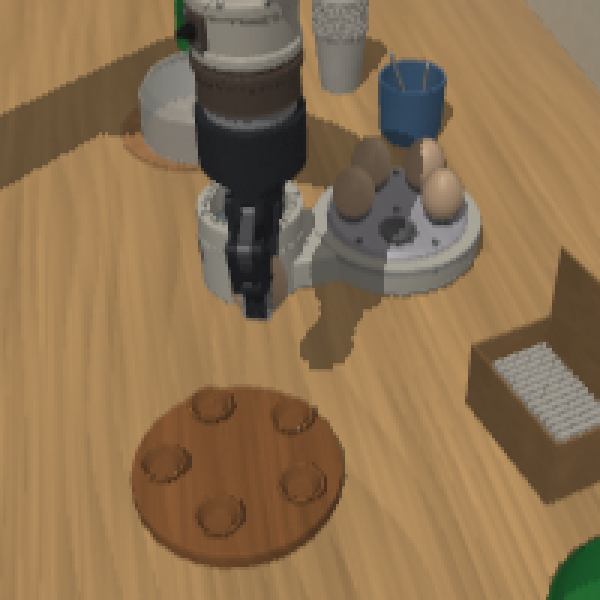

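The rack is empty and the last egg is held. Moving on to seat1.

>>> move_arm(
  moves=[
    [[0.042, 0.052, 0.002, 0, 0, 0.005, 0.3], [0.042, 0.052, 0, 0, 0, 0.005, 0.3], [0.042, 0.052, 0, 0, 0, 0, 0.3], [0.042, 0.052, 0, 0, 0, 0, 0.3], [0.042, 0.052, 0, 0, 0, 0, 0.3], [0.042, 0.052, 0, 0, 0, 0, 0.3], [0.038, 0.048, 0, 0, 0, 0, 0.3], [0.02, 0.025, 0, 0, 0, 0, 0.3]],
  ],
)

```text
clock: 41.25
eef_pos: [0.6191, -0.0527, 0.2117]
tool_rot: [0.133, 0.991, 0.0, 0.009]
ft_force: [0.6, 0.1, -0.5]
grip_width: 0.0413
```

```bash
python3 -c "
from h import *
need(.6217,-.0513,.12,74.5)"; python3 - <<'E'
E
```

```text
t 41.25 p [ 0.6191 -0.0527  0.2117] q [1.327e-01 9.911e-01 2.000e-04 9.400e-03] f [ 0.6  0.1 -0.5] w 0.0413 j [-0.085  0.483  0.277  1.346 -0.     0.181]
y-axis yaw deg 74.75 z [ 0.019 -0.002 -1.   ]
NEED units [ 0.0053  0.0028 -0.1834] [ 0.0039  0.0358 -0.0083]
```

>>> move_arm(
  moves=[
    [[0.001, 0, -0.01, 0.002, 0.015, 0, 0.3], [0.001, 0, -0.03, 0.002, 0.01, 0, 0.3], [0.002, 0, -0.045, 0, 0.005, 0, 0.3], [0.002, 0, -0.045, 0, 0, 0, 0.3], [0.002, 0, -0.03, 0, 0, 0, 0.3], [0, 0, -0.015, 0, 0, 0, 0.3], [0, 0, 0, 0, 0, 0, 0.3]],
  ],
)

```text
clock: 41.83
eef_pos: [0.6238, -0.0516, 0.1233]
tool_rot: [0.129, 0.992, -0.0, 0.002]
ft_force: [-0.8, -0.2, -1.6]
grip_width: 0.0413
```

```bash
python3 -c "
from h import *
need(.6217,-.0513,.088,74.5)"; python3 - <<'E'
E
```

```text
t 41.83 p [ 0.6238 -0.0516  0.1233] q [ 1.294e-01  9.916e-01 -4.000e-04  2.400e-03] f [-0.8 -0.2 -1.6] w 0.0413 j [-8.200e-02  5.540e-01  1.600e-01  1.172e+00 -1.000e-03  1.780e-01]
y-axis yaw deg 75.13 z [ 0.005 -0.001 -1.   ]
NEED units [-0.0042  0.0005 -0.0707] [ 0.0027  0.009  -0.0209]
```

>>> move_arm(
  moves=[
    [[-0.003, 0, -0.01, 0, 0.005, -0.01, 0.3], [-0.001, 0, -0.016, 0, 0.002, 0, 0.3], [0, 0, -0.018, 0, 0, 0, 0.3], [0, 0, -0.016, 0, 0, 0, 0.3], [0, 0, -0.008, 0, 0, 0, 0.3], [0, 0, 0, 0, 0, 0, 0.3]],
  ],
)

```text
clock: 42.33
eef_pos: [0.6224, -0.0539, 0.0898]
tool_rot: [0.134, 0.991, -0.001, 0.003]
ft_force: [0.2, 0.2, -0.8]
grip_width: 0.0413
```

```bash
python3 -c "
from h import *
need(.6217,-.0513,.0812,74.5)"; python3 - <<'E'
E
```

```text
t 42.33 p [ 0.6224 -0.0539  0.0898] q [ 1.335e-01  9.910e-01 -8.000e-04  2.700e-03] f [ 0.2  0.2 -0.8] w 0.0413 j [-0.085  0.579  0.11   1.096 -0.002  0.182]
y-axis yaw deg 74.65 z [ 0.005 -0.002 -1.   ]
NEED units [-0.0014  0.0052 -0.0172] [ 0.0045  0.0097 -0.0051]
```

>>> move_arm(
  moves=[
    [[-0.001, 0.003, -0.004, 0, 0.004, 0, 0.3], [-0.001, 0.001, -0.004, 0, 0.002, 0, 0.3], [0, 0, -0.004, 0, 0, 0, 0.3], [0, 0, -0.003, 0, 0, 0, 0.3], [0, 0, -0.001, 0, 0, 0, 0.3], [0, 0, 0, 0, 0, 0, 0.3]],
  ],
)

```text
clock: 42.83
eef_pos: [0.6227, -0.0512, 0.0824]
tool_rot: [0.133, 0.991, -0.001, 0.003]
ft_force: [-0.3, 0.0, -0.4]
grip_width: 0.0412
```

```bash
python3 -c "
from h import *
need(.6217,-.0513,.0812,74.5)"; python3 - <<'E'
E
```

```text
t 42.83 p [ 0.6227 -0.0512  0.0824] q [ 1.331e-01  9.911e-01 -8.000e-04  2.600e-03] f [-0.3  0.  -0.4] w 0.0412 j [-0.081  0.586  0.101  1.081 -0.002  0.186]
y-axis yaw deg 74.7 z [ 0.005 -0.002 -1.   ]
NEED units [-0.0021 -0.0001 -0.0024] [ 0.0045  0.0093 -0.0067]
```

>>> move_arm(
  moves=[
    [[-0.001, 0, -0.002, 0, 0.003, 0, 0.3], [0, 0, 0, 0, 0, 0, 0.3], [0, 0, 0, 0, 0, 0, 0], [0, 0, 0, 0, 0, 0, -0.2], [0, 0, 0, 0, 0, 0, -0.4], [0, 0, 0.003, 0, 0, 0, -0.5], [0, 0, 0.01, 0, 0, 0, -0.5], [0, 0, 0.03, 0, 0, 0, -0.5]],
  ],
)

```text
clock: 43.5
eef_pos: [0.6201, -0.0512, 0.1011]
tool_rot: [0.133, 0.991, -0.001, -0.001]
ft_force: [-0.1, -0.2, 0.3]
grip_width: 0.0639
```

>>> move_arm(
  moves=[
    [[0, 0, 0.05, 0, 0, 0, -0.5], [-0.02, 0, 0.06, 0, 0, 0, -0.5], [-0.04, 0, 0.06, 0, 0, 0, -0.5], [-0.05, 0, 0.06, 0, 0, 0, -0.5], [-0.05, 0, 0.03, 0, 0, 0, -0.5], [-0.03, 0, 0.01, 0, 0, 0, -0.5]],
  ],
)

```text
clock: 44.0
eef_pos: [0.5236, -0.0511, 0.2427]
tool_rot: [0.133, 0.991, -0.001, -0.0]
ft_force: [-0.0, 0.4, -1.3]
grip_width: 0.0642
```

```bash
python3 -c "
from h import *
need(.454,.277,.25,-30);save(camera('wrist'),'w29.png');c=camera('side');save(c,'s29.png',(150,60,350,260),3);t=camera('top');save(t,'t29.png',(80,120,340,270),3)"; python3 - <<'E'
E
```

```text
t 44.0 p [ 0.5236 -0.0511  0.2427] q [ 1.329e-01  9.911e-01 -1.200e-03 -2.000e-04] f [-0.   0.4 -1.3] w 0.0642 j [-0.096  0.293  0.076  1.354 -0.002  0.171]
y-axis yaw deg 74.73 z [-0.001 -0.002 -1.   ]
NEED units [-0.1393  0.6561  0.0146] [ 1.900e-03 -5.100e-03 -3.491e+00]
```

View pics/w29.png

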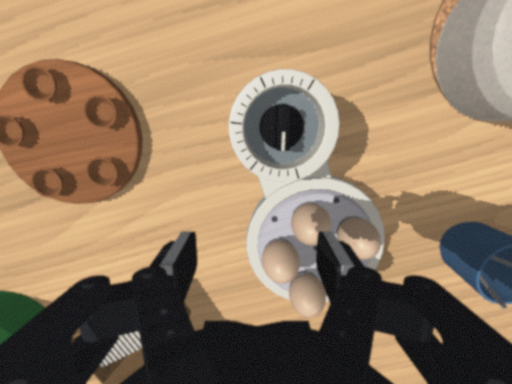

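View pics/s29.png

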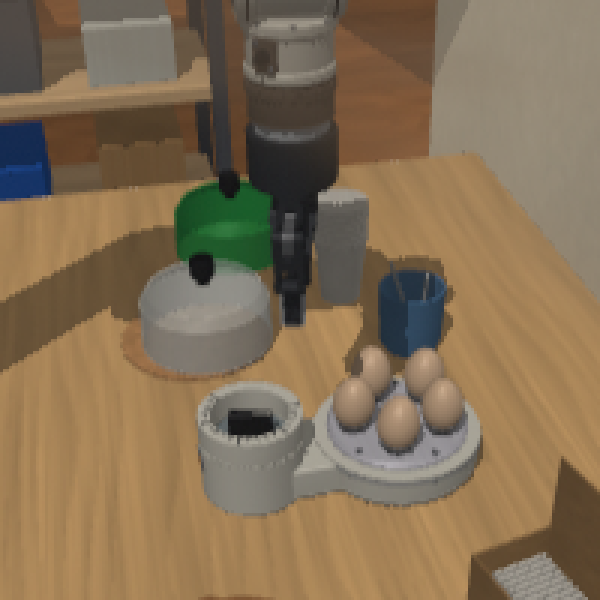

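View pics/t29.png

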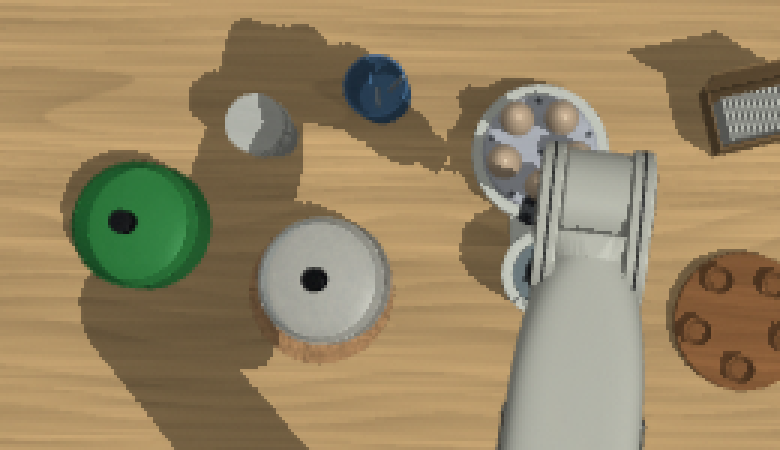

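All five eggs stand upright in the tray. The lid on the mat seems to have shifted: in the top crop its knob is at (314,280), with bare mat showing below. I'm measuring its pose again.

```bash
cat > lid.py <<'E'
from h import *
t=camera("top");s=camera("side")
def knob(c,approx):
    px=c["pixels"].astype(int);m=(px.max(2)<50);u,v=proj(c,approx);k=np.zeros(m.shape,bool);k[int(v)-14:int(v)+14,int(u)-14:int(u)+14]=1
    return max(blobs(m&k,8),key=lambda b:b[1][4])
a=knob(t,(.46,.28,.108));b=knob(s,(.46,.28,.108));print(a,b)
print(tri(t,a[0],s,b[0]),"top@.112",onz(t,*a[0],.112).round(4),"side@.108",onz(s,*b[0],.108).round(4))
P=cloud(t);d=np.hypot(P[...,0]-.47,P[...,1]-.28);m=(d<.12)&(P[...,2]>.03)
cs,_=cv2.findContours(m.astype(np.uint8),cv2.RETR_EXTERNAL,cv2.CHAIN_APPROX_NONE);q=max(cs,key=cv2.contourArea)
(u,v),r=cv2.minEnclosingCircle(q);print("lid outline",onz(t,u,v,.05).round(4),r)
E
python3 lid.py
```

```text
([184.43, 212.84], [181, 210, 8, 7, 49]) ([216.68, 148.78], [213, 144, 8, 11, 69])
(array([0.46480933, 0.26861623, 0.10692811]), np.float64(0.0028066961024527924)) top@.112 [0.4634 0.2678 0.112 ] side@.108 [0.4661 0.2666 0.108 ]
lid outline [0.4626 0.2685 0.05  ] 21.962757110595703
```

The lid was nudged to about (0.4647, 0.2695). Going there at the present yaw of 75°, which is within joint range both at the mat and at the cooker.

>>> move_arm(
  moves=[
    [[-0.014, 0.07, 0, 0, 0, 0, -0.5], [-0.015, 0.08, 0, 0, 0, 0, -0.5], [-0.015, 0.08, 0, 0, 0, 0, -0.5], [-0.015, 0.08, 0, 0, 0, 0, -0.5], [-0.015, 0.08, 0, 0, 0, 0, -0.5], [-0.015, 0.08, -0.01, 0, 0, 0, -0.5], [-0.015, 0.08, -0.02, 0, 0, 0, -0.5], [-0.01, 0.05, -0.02, 0, 0, 0, -0.5]],
  ],
)

```text
clock: 44.92
eef_pos: [0.4716, 0.2524, 0.2039]
tool_rot: [0.141, 0.99, -0.004, -0.006]
ft_force: [0.9, 0.9, -0.5]
grip_width: 0.0642
```

```bash
python3 -c "
from h import *
need(.4647,.2695,.16,75)"; python3 - <<'E'
E
```

```text
t 44.92 p [0.4716 0.2524 0.2039] q [ 0.1407  0.99   -0.0037 -0.0063] f [ 0.9  0.9 -0.5] w 0.0642 j [4.910e-01 3.400e-01 4.000e-02 1.285e+00 1.000e-03 7.730e-01]
y-axis yaw deg 73.83 z [-0.014 -0.006 -1.   ]
NEED units [-0.0138  0.0342 -0.0879] [ 0.0108 -0.0258  0.0392]
```

>>> move_arm(
  moves=[
    [[-0.008, 0.012, -0.02, 0.005, -0.012, 0.02, -0.5], [-0.004, 0.008, -0.03, 0.004, -0.012, 0.01, -0.5], [0, 0, -0.025, 0, 0, 0, -0.5], [0, 0, -0.01, 0, 0, 0, -0.5], [0, 0, 0, 0, 0, 0, -0.5], [0, 0, 0, 0, 0, 0, -0.5]],
  ],
)

```text
clock: 45.42
eef_pos: [0.4626, 0.2724, 0.1475]
tool_rot: [0.125, 0.992, -0.005, -0.007]
ft_force: [0.6, -0.1, -0.0]
grip_width: 0.0641
```

Run:
```python
from h import *
need(.4647,.2695,.105,75);c=camera('wrist');save(c,'w30.png')
px=c["pixels"].astype(int);P=cloud(c);m=(px.max(2)<50)&(P[...,2]>.06)&(P[...,2]<.13);m[300:]=0;m[:,:200]=0;m[:,315:]=0
for b in blobs(m,60): print(b,onz(c,*b[0],.111).round(4))
```

```text
t 45.42 p [0.4626 0.2724 0.1475] q [ 0.1253  0.9921 -0.0047 -0.0073] f [ 0.6 -0.1 -0. ] w 0.0641 j [ 0.531  0.384 -0.048  1.156  0.002  0.783]
y-axis yaw deg 75.61 z [-0.016 -0.007 -1.   ]
NEED units [ 0.0043 -0.0057 -0.085 ] [ 0.0141 -0.0301 -0.0201]
([255.76, 228.97], [234, 204, 44, 51, 1789]) [0.4639 0.2702 0.111 ]
```

View pics/w30.png

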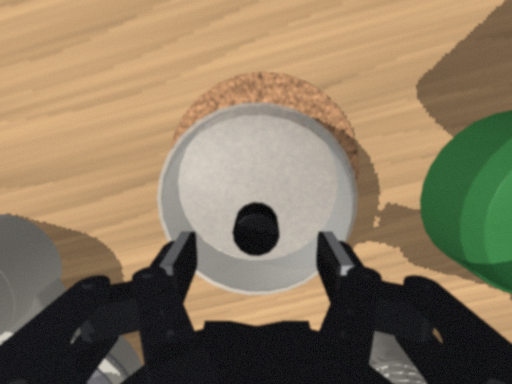

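The knob at (256,229) measures (0.464, 0.270). Descending.

>>> move_arm(
  moves=[
    [[0.002, -0.003, -0.01, 0.007, -0.015, -0.01, -0.5], [0.001, -0.002, -0.02, 0.005, -0.012, -0.01, -0.5], [0, 0, -0.025, 0, 0, 0, -0.5], [0, 0, -0.02, 0, 0, 0, -0.5], [0, 0, -0.01, 0, 0, 0, -0.5], [0, 0, 0, 0, 0, 0, -0.5]],
  ],
)

```text
clock: 45.97
eef_pos: [0.4694, 0.2687, 0.1072]
tool_rot: [0.134, 0.991, 0.003, 0.004]
ft_force: [-0.2, -0.4, 0.4]
grip_width: 0.064
```

Run:
```python
from h import *
need(.464,.27,.1035,75);c=camera('wrist');save(c,'w31.png')
```

```text
t 45.97 p [0.4694 0.2687 0.1072] q [0.1341 0.9909 0.0028 0.0045] f [-0.2 -0.4  0.4] w 0.064 j [ 5.200e-01  4.080e-01 -1.260e-01  1.026e+00 -1.000e-03  7.890e-01]
y-axis yaw deg 74.58 z [ 0.01   0.004 -1.   ]
NEED units [-0.0108  0.0027 -0.0074] [-0.0085  0.0183  0.014 ]
```

View pics/w31.png

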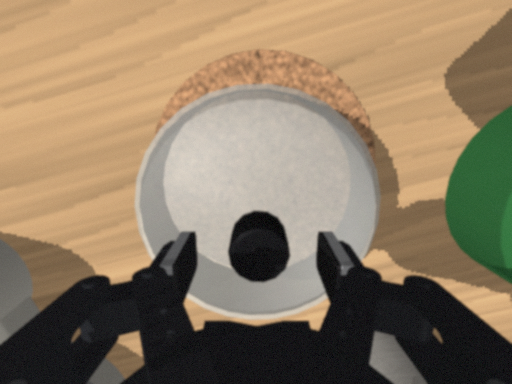

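>>> move_arm(
  moves=[
    [[-0.006, 0.002, -0.003, -0.004, 0.01, 0, -0.5], [-0.004, 0, -0.002, -0.003, 0.006, 0, -0.5], [0, 0, -0.001, 0, 0, 0, -0.5], [0, 0, 0, 0, 0, 0, -0.5]],
  ],
)

```text
clock: 46.35
eef_pos: [0.4659, 0.2703, 0.107]
tool_rot: [0.135, 0.991, 0.002, 0.002]
ft_force: [-0.3, -0.0, -0.0]
grip_width: 0.0642
```

Run:
```python
from h import *
need(.464,.27,.1035,75);c=camera('wrist')
px=c["pixels"].astype(int);P=cloud(c);m=(px.max(2)<50)&(P[...,2]>.06)&(P[...,2]<.13);m[300:]=0;m[:,:200]=0;m[:,315:]=0
for b in blobs(m,60): print(b,onz(c,*b[0],.111).round(4))
```

```text
t 46.35 p [0.4659 0.2703 0.107 ] q [0.1347 0.9909 0.0018 0.0022] f [-0.3 -0.  -0. ] w 0.0642 j [ 0.526  0.408 -0.127  1.03   0.     0.796]
y-axis yaw deg 74.52 z [ 0.005  0.003 -1.   ]
NEED units [-0.0037 -0.0005 -0.0071] [-0.0058  0.0093  0.0161]
([257.11, 253.62], [228, 219, 59, 69, 3187]) [0.464  0.2701 0.111 ]
```

>>> move_arm(
  moves=[
    [[-0.003, 0, -0.004, -0.003, 0.005, 0, -0.3], [-0.001, 0, -0.004, 0, 0, 0, 0], [0, 0, -0.002, 0, 0, 0, 0.1], [0, 0, 0, 0, 0, 0, 1], [0, 0, 0, 0, 0, 0, 1], [0, 0, 0, 0, 0, 0, 1], [0, 0, 0, 0, 0, 0, 1]],
  ],
)

```text
clock: 46.98
eef_pos: [0.4642, 0.2707, 0.1027]
tool_rot: [0.134, 0.991, 0.001, 0.002]
ft_force: [-0.0, -0.4, 0.0]
grip_width: 0.0284
```

Run:
```python
from h import *
need(.464,.27,.1035,75)
```

```text
t 46.98 p [0.4642 0.2707 0.1027] q [0.1345 0.9909 0.0012 0.0019] f [-0.  -0.4  0. ] w 0.0284 j [ 0.528  0.411 -0.135  1.02  -0.     0.798]
y-axis yaw deg 74.54 z [ 0.004  0.002 -1.   ]
NEED units [-0.0005 -0.0014  0.0016] [-0.0036  0.0077  0.0153]
```

>>> move_arm(
  moves=[
    [[0, 0, 0.01, 0, 0, 0, 1], [0, 0, 0.03, 0, 0, 0, 1], [0, 0, 0.05, 0, 0, 0, 1], [0, 0, 0.06, 0, 0, 0, 1], [0, 0, 0.06, 0, 0, 0, 1], [0.005, -0.01, 0.06, 0, 0, 0, 1], [0.01, -0.02, 0.03, 0, 0, 0, 1], [0.02, -0.03, 0, 0, 0, 0, 1]],
  ],
)

```text
clock: 47.65
eef_pos: [0.4748, 0.2392, 0.2553]
tool_rot: [0.132, 0.991, -0.003, -0.005]
ft_force: [0.8, -0.1, -2.1]
grip_width: 0.0283
```

Run:
```python
from h import *
need(.634,-.0045,.25,75);c=camera('side');save(c,'s32.png',(150,60,350,260),3)
```

```text
t 47.65 p [0.4748 0.2392 0.2553] q [ 0.132   0.9912 -0.0026 -0.0046] f [ 0.8 -0.1 -2.1] w 0.0283 j [4.660e-01 3.070e-01 1.280e-01 1.403e+00 1.000e-03 7.310e-01]
y-axis yaw deg 74.83 z [-0.01  -0.004 -1.   ]
NEED units [ 0.3185 -0.4875 -0.0105] [ 0.0074 -0.0189  0.0056]
```

View pics/s32.png

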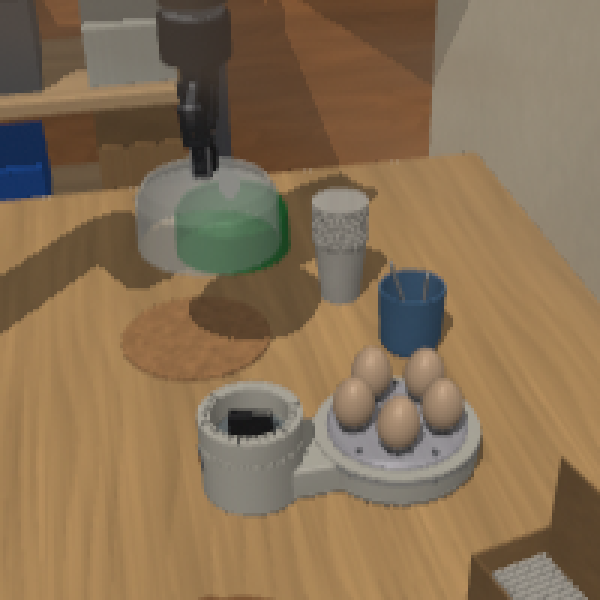

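The lid is held level above the mat and all five eggs stand. Carrying the lid to the cooker.

>>> move_arm(
  moves=[
    [[0.03, -0.045, 0.002, 0.004, -0.01, 0, 1], [0.038, -0.058, 0.002, 0.003, -0.008, 0, 1], [0.04, -0.06, 0.002, 0, 0, 0, 1], [0.04, -0.06, 0, 0, 0, 0, 1], [0.04, -0.06, 0, 0, 0, 0, 1], [0.04, -0.06, 0, 0, 0, 0, 1], [0.03, -0.05, 0, 0, 0, 0, 1], [0.015, -0.025, 0, 0, 0, 0, 1]],
  ],
)

```text
clock: 48.37
eef_pos: [0.6147, 0.0199, 0.2565]
tool_rot: [0.13, 0.991, -0.001, -0.001]
ft_force: [-0.2, 0.8, -0.9]
grip_width: 0.0281
```

Run:
```python
from h import *
need(.634,-.0045,.25,75)
```

```text
t 48.37 p [0.6147 0.0199 0.2565] q [ 1.302e-01  9.915e-01 -8.000e-04 -1.400e-03] f [-0.2  0.8 -0.9] w 0.0281 j [ 3.300e-02  4.750e-01  3.810e-01  1.479e+00 -1.000e-03  2.940e-01]
y-axis yaw deg 75.04 z [-0.003 -0.001 -1.   ]
NEED units [ 0.0386 -0.0489 -0.0129] [ 0.0023 -0.0057 -0.0012]
```

>>> move_arm(
  moves=[
    [[0.012, -0.016, -0.005, 0.001, -0.003, 0, 1], [0.012, -0.016, -0.005, 0.001, -0.003, 0, 1], [0.008, -0.008, -0.01, 0, 0, 0, 1], [0.003, -0.002, -0.01, 0, 0, 0, 1], [0, 0, 0, 0, 0, 0, 1], [0, 0, 0, 0, 0, 0, 1]],
  ],
)

```text
clock: 48.87
eef_pos: [0.6327, -0.0043, 0.2362]
tool_rot: [0.132, 0.991, -0.0, -0.003]
ft_force: [-0.4, 0.3, -1.8]
grip_width: 0.0284
```

Run:
```python
from h import *
need(.634,-.0045,.21,75)
```

```text
t 48.87 p [ 0.6327 -0.0043  0.2362] q [ 1.320e-01  9.912e-01 -1.000e-04 -3.300e-03] f [-0.4  0.3 -1.8] w 0.0284 j [-7.000e-03  5.210e-01  4.030e-01  1.459e+00  1.000e-03  2.580e-01]
y-axis yaw deg 74.82 z [-0.007  0.001 -1.   ]
NEED units [ 0.0027 -0.0005 -0.0524] [-0.0014 -0.0125  0.0059]
```

>>> move_arm(
  moves=[
    [[0.002, 0, -0.01, 0, -0.006, 0, 1], [0.001, 0, -0.02, 0, -0.004, 0, 1], [0.001, 0, -0.025, 0, 0, 0, 1], [0, 0, -0.025, 0, 0, 0, 1], [0, 0, -0.02, 0, 0, 0, 1], [0, 0, -0.01, 0, 0, 0, 1], [0, 0, 0, 0, 0, 0, 1]],
  ],
)

```text
clock: 49.45
eef_pos: [0.6332, 0.0032, 0.1803]
tool_rot: [0.127, 0.992, 0.001, 0.001]
ft_force: [-0.3, 0.0, -1.8]
grip_width: 0.0283
```

Run:
```python
from h import *
need(.634,-.0045,.155,75)
```

```text
t 49.45 p [0.6332 0.0032 0.1803] q [0.127  0.9919 0.0013 0.001 ] f [-0.3  0.  -1.8] w 0.0283 j [0.004 0.535 0.28  1.314 0.002 0.259]
y-axis yaw deg 75.41 z [ 0.002  0.002 -1.   ]
NEED units [ 0.0016 -0.0154 -0.0505] [-0.0045  0.0046 -0.0137]
```

>>> move_arm(
  moves=[
    [[0.001, -0.008, 0, -0.003, 0.003, -0.01, 1], [0, -0.006, 0, 0, 0, 0, 1], [0, 0, -0.006, 0, 0, 0, 1], [0, 0, -0.01, 0, 0, 0, 1], [0, 0, -0.008, 0, 0, 0, 1], [0, 0, 0, 0, 0, 0, 1]],
  ],
)

```text
clock: 49.95
eef_pos: [0.635, -0.0035, 0.1704]
tool_rot: [0.129, 0.992, 0.001, 0.003]
ft_force: [0.2, -0.1, -2.2]
grip_width: 0.0284
```

Run:
```python
from h import *
need(.634,-.0045,.155,75);c=camera('side');save(c,'s33.png',(220,120,360,240),4)
```

```text
t 49.95 p [ 0.635  -0.0035  0.1704] q [1.291e-01 9.916e-01 7.000e-04 2.900e-03] f [ 0.2 -0.1 -2.2] w 0.0284 j [-6.000e-03  5.410e-01  2.640e-01  1.288e+00  1.000e-03  2.530e-01]
y-axis yaw deg 75.17 z [ 0.006  0.001 -1.   ]
NEED units [-0.002  -0.0021 -0.0307] [-0.0012  0.0113 -0.0056]
```

View pics/s33.png

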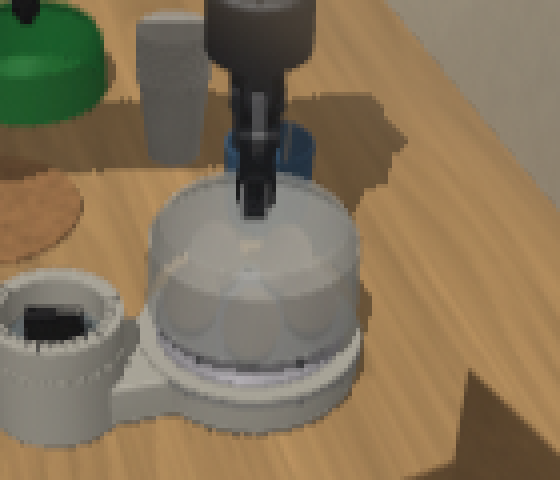

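The lid hangs level and centred over the bowl, with all the eggs inside. Lowering on.

>>> move_arm(
  moves=[
    [[-0.001, -0.001, -0.006, 0, 0.004, 0, 1], [0, -0.001, -0.008, 0, 0, 0, 1], [0, 0, -0.008, 0, 0, 0, 1], [0, 0, -0.006, 0, 0, 0, 1], [0, 0, -0.003, 0, 0, 0, 1], [0, 0, 0, 0, 0, 0, 1]],
  ],
)

```text
clock: 50.5
eef_pos: [0.6346, -0.0047, 0.1535]
tool_rot: [0.129, 0.992, 0.001, 0.002]
ft_force: [-0.3, -0.6, -1.3]
grip_width: 0.0284
```

Run:
```python
from h import *
need(.634,-.0045,.1417,75)
```

```text
t 50.5 p [ 0.6346 -0.0047  0.1535] q [1.292e-01 9.916e-01 6.000e-04 1.900e-03] f [-0.3 -0.6 -1.3] w 0.0284 j [-8.000e-03  5.510e-01  2.370e-01  1.252e+00  1.000e-03  2.510e-01]
y-axis yaw deg 75.16 z [ 0.004  0.001 -1.   ]
NEED units [-0.0012  0.0004 -0.0236] [-0.0013  0.0075 -0.0052]
```

>>> move_arm(
  moves=[
    [[-0.001, 0, -0.005, 0, 0.003, 0, 1], [0, 0, -0.006, 0, 0, 0, 1], [0, 0, -0.006, 0, 0, 0, 1], [0, 0, -0.004, 0, 0, 0, 1], [0, 0, -0.001, 0, 0, 0, 1], [0, 0, 0, 0, 0, 0, 1]],
  ],
)

```text
clock: 51.0
eef_pos: [0.6343, -0.0046, 0.1419]
tool_rot: [0.129, 0.992, 0.001, 0.001]
ft_force: [-0.1, -0.4, 0.2]
grip_width: 0.0284
```

Run:
```python
from h import *
need(.634,-.0045,.1417,75)
```

```text
t 51.0 p [ 0.6343 -0.0046  0.1419] q [1.291e-01 9.916e-01 5.000e-04 1.500e-03] f [-0.1 -0.4  0.2] w 0.0284 j [-8.000e-03  5.590e-01  2.180e-01  1.227e+00  1.000e-03  2.510e-01]
y-axis yaw deg 75.17 z [ 0.003  0.001 -1.   ]
NEED units [-0.0006  0.0002 -0.0004] [-0.0013  0.0058 -0.0056]
```

At home height with the weight off the wrist. Releasing.

>>> move_arm(
  moves=[
    [[0, 0, -0.001, 0, 0, 0, 1], [0, 0, 0, 0, 0, 0, 0.2], [0, 0, 0, 0, 0, 0, 0], [0, 0, 0, 0, 0, 0, -0.3], [0, 0, 0.005, 0, 0, 0, -0.4], [0, 0, 0.02, 0, 0, 0, -0.4], [0, 0, 0.05, 0, 0, 0, -0.4], [0, 0, 0.06, 0, 0, 0, -0.4]],
  ],
)

```text
clock: 51.67
eef_pos: [0.6309, -0.0045, 0.2062]
tool_rot: [0.129, 0.992, -0.0, -0.004]
ft_force: [1.3, 1.0, 0.1]
grip_width: 0.0598
```

>>> move_arm(
  moves=[
    [[-0.04, 0.01, 0.04, 0, 0, -0.1, -0.4], [-0.06, 0.01, 0.02, 0, 0, -0.2, -0.4], [-0.06, 0.01, 0, 0, 0, -0.2, -0.4], [-0.06, 0, 0, 0, 0, -0.2, -0.4], [-0.06, 0, 0, 0, 0, -0.2, -0.4], [-0.03, 0, 0, 0, 0, -0.2, -0.4], [0, 0, 0, 0, 0, -0.1, -0.4]],
  ],
)

```text
clock: 52.25
eef_pos: [0.4758, 0.0109, 0.2523]
tool_rot: [0.443, 0.897, 0.002, 0.008]
ft_force: [-0.1, -0.1, 0.3]
grip_width: 0.06
```

Run:
```python
from h import *
need(.477,-.012,.2,30);c=camera('side');save(c,'s34.png',(190,120,350,260),4);save(camera('wrist'),'w34.png')
px=c["pixels"].astype(int);m=px.max(2)<50;u,v=proj(c,(.634,-.005,.147));k=np.zeros(m.shape,bool);k[int(v)-15:int(v)+15,int(u)-15:int(u)+15]=1
b=max(blobs(m&k,8),key=lambda b:b[1][4]);print("knob side (start was 282.93,174.91)",b)
```

```text
t 52.25 p [0.4758 0.0109 0.2523] q [0.4429 0.8965 0.0023 0.0083] f [-0.1 -0.1  0.3] w 0.06 j [ 0.025  0.175 -0.052  1.327 -0.004  0.943]
y-axis yaw deg 37.42 z [ 0.017 -0.003 -1.   ]
NEED units [ 0.0025 -0.0457 -0.1045] [ 0.0082  0.032  -0.2472]
knob side (start was 282.93,174.91) ([282.98, 175.06], [279, 170, 9, 12, 95])
```

View pics/s34.png

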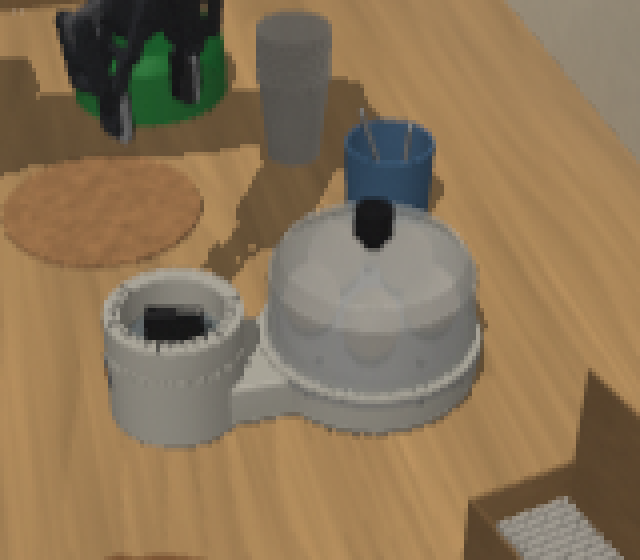

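View pics/w34.png

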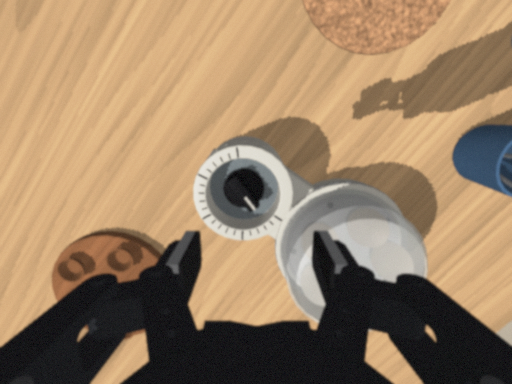

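The knob is back at its start pixel in the side view (282.98, 175.06, against 282.93, 174.91 at the start), so the lid is home. Now the dial. I turn the jaws across the bar (yaw 92.5°), narrow them to 30 mm, and look from above.

>>> move_arm(
  moves=[
    [[0, -0.004, -0.01, 0.004, 0.01, 0.22, 0.3], [0, -0.006, -0.01, 0.004, 0.01, 0.23, 0.3], [0, -0.006, -0.01, 0, 0.01, 0.23, 0.3], [0, -0.006, -0.01, 0, 0, 0.23, 0.3], [0, -0.006, -0.01, 0, 0, 0.23, 0.3], [0, -0.006, -0.01, 0, 0, 0.23, 0.3], [0, -0.006, -0.01, 0, 0, 0.23, 0.3], [0, 0, -0.005, 0, 0, 0.15, 0.3]],
  ],
)

```text
clock: 53.02
eef_pos: [0.4863, -0.01, 0.2191]
tool_rot: [-0.023, 1.0, 0.006, 0.005]
ft_force: [-0.5, 0.8, -0.0]
grip_width: 0.0298
```

Run:
```python
from h import *
need(.478,-.0122,.17,92.5)
```

```text
t 53.02 p [ 0.4863 -0.01    0.2191] q [-0.0226  0.9997  0.0062  0.0048] f [-0.5  0.8 -0. ] w 0.0298 j [-0.028  0.219 -0.085  1.259  0.013 -0.074]
y-axis yaw deg 92.59 z [ 0.009  0.013 -1.   ]
NEED units [-0.0166 -0.0043 -0.0982] [-0.0242  0.0177 -0.0029]
```

>>> move_arm(
  moves=[
    [[-0.007, -0.002, -0.01, -0.012, 0.008, 0, 0.3], [-0.006, -0.001, -0.02, -0.01, 0.006, 0, 0.3], [0, 0, -0.03, 0, 0, 0, 0.3], [0, 0, -0.025, 0, 0, 0, 0.3], [0, 0, -0.01, 0, 0, 0, 0.3], [0, 0, 0, 0, 0, 0, 0.3]],
  ],
)

```text
clock: 53.52
eef_pos: [0.4816, -0.0121, 0.1684]
tool_rot: [-0.021, 1.0, -0.001, 0.001]
ft_force: [0.2, -0.5, -0.2]
grip_width: 0.0302
```

Run:
```python
from h import *
need(.478,-.0122,.12,92.5);c=camera("wrist");save(c,"w35.png")
px=c["pixels"].astype(int);P=cloud(c)
m=(px.max(2)<40)&(P[...,2]>.06)&(P[...,2]<.1)&(np.hypot(P[...,0]-.478,P[...,1]+.012)<.04)
for b in blobs(m,60):print(b,onz(c,*b[0],.093).round(4))
```

```text
t 53.52 p [ 0.4816 -0.0121  0.1684] q [-2.150e-02  9.998e-01 -5.000e-04  1.400e-03] f [ 0.2 -0.5 -0.2] w 0.0302 j [-2.400e-02  2.490e-01 -1.820e-01  1.136e+00 -1.000e-03 -6.700e-02]
y-axis yaw deg 92.46 z [ 0.003 -0.001 -1.   ]
NEED units [-0.0073 -0.0003 -0.0968] [0.0018 0.0054 0.0012]
([257.0, 190.61], [231, 166, 54, 59, 2107]) [ 0.4692 -0.0128  0.093 ]
```

View pics/w35.png

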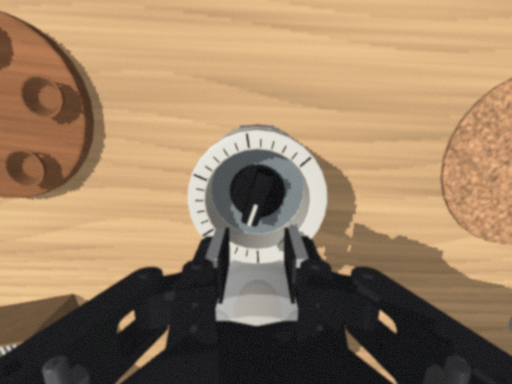

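The white line, from about (257,205) to (250,225), isn't pointing quite at the 0 tick (258,255). I'm measuring the bar's actual angle.

```bash
cat > dial.py <<'E'
from h import *
import sys
c=camera("wrist");px=c["pixels"].astype(int);P=cloud(c)
ax=np.array([.478,-.0122])
W=np.stack([*np.meshgrid(np.arange(512),np.arange(384))],-1)
pts=[];
E=c["extrinsics"]
u=W[...,0];v=W[...,1];D=np.stack([(u-c["cx"])/c["fx"],(v-c["cy"])/c["fy"],np.ones(u.shape)],-1)@E[:3,:3].T
s=(.093-E[2,3])/D[...,2];X=E[:3,3]+D*s[...,None]
d=np.hypot(X[...,0]-ax[0],X[...,1]-ax[1])
m=(d<.026)&(px.min(2)>110)&(P[...,2]>.086)
bl=blobs(m,4);print(bl)
n,l,st_,ce=cv2.connectedComponentsWithStats(m.astype(np.uint8))
if n>1:
    i=1+np.argmax(st_[1:,4]);q=X[l==i][:,:2]
    mu=q.mean(0);U=np.linalg.svd(q-mu)[2][0];
    if U@(mu-ax)<0:U=-U
    a=np.degrees(np.arctan2(U[1],U[0]));print("line centre",mu.round(4),"dir deg",a.round(1),"dial rad vs yaw2.5",np.radians(2.5-a).round(3),"from axis:",np.degrees(np.arctan2(*(mu-ax)[::-1])).round(1))
# black bar: dark pixels at height >.088
mb=(d<.026)&(px.max(2)<60)&(P[...,2]>.085)
q=X[mb][:,:2]
if len(q)>20:
    r=cv2.minAreaRect((q*1000).astype(np.float32));print("bar rect mm",np.round(r[0],1),np.round(r[1],1),round(r[2],1))
save(c,sys.argv[1],(190,115,330,265),4)
E
python3 dial.py d35.png
```

```text
[([251.97, 214.57], [247, 204, 11, 21, 95])]
line centre [ 0.4891 -0.0159] dir deg -16.3 dial rad vs yaw2.5 0.327 from axis: -18.2
bar rect mm [475.  -12.2] [42.8 29.9] 11.7
```

View pics/d35.png

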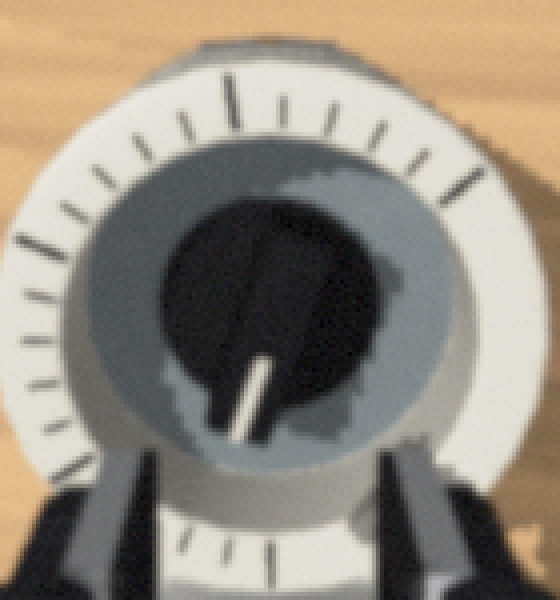

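The bar points at about -17°, so the dial starts at about 0.34 rad (1.7 min). The jaws must therefore sit at yaw 73°. Targets are yaw ≤ -30° for past 10 minutes and 0.8° for 8.

>>> move_arm(
  moves=[
    [[-0.003, 0, -0.01, 0, 0.003, -0.13, 0.3], [-0.003, 0, -0.015, 0, 0.002, -0.13, 0.3], [0, 0, -0.02, 0, 0, -0.13, 0.3], [0, 0, -0.02, 0, 0, -0.13, 0.3], [0, 0, -0.015, 0, 0, -0.13, 0.3], [0, 0, -0.005, 0, 0, 0, 0.3], [0, 0, 0, 0, 0, 0, 0.3]],
  ],
)

```text
clock: 54.2
eef_pos: [0.4844, -0.012, 0.132]
tool_rot: [0.156, 0.988, -0.001, 0.007]
ft_force: [-1.2, 0.2, -0.1]
grip_width: 0.0297
```

Run:
```python
from h import *
need(.478,-.0122,.11,73);save(camera("wrist"),"w36.png")
```

```text
t 54.2 p [ 0.4844 -0.012   0.132 ] q [ 0.156   0.9877 -0.0011  0.0074] f [-1.2  0.2 -0.1] w 0.0297 j [-0.022  0.28  -0.245  1.032 -0.004  0.291]
y-axis yaw deg 72.05 z [ 0.014 -0.004 -1.   ]
NEED units [-0.0129 -0.0004 -0.0441] [0.0083 0.0272 0.0316]
```

View pics/w36.png

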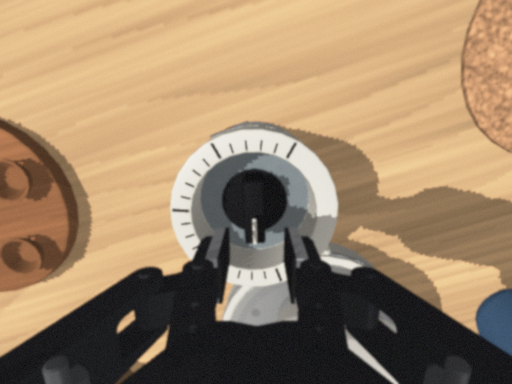

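The bar is now parallel to the jaws, with its line at (255,230). Correcting x and going down.

>>> move_arm(
  moves=[
    [[-0.007, 0, 0, 0.004, 0.014, 0.01, 0.3], [-0.005, 0, -0.004, 0.003, 0.008, 0.01, 0.3], [-0.001, 0, -0.01, 0, 0, 0, 0.3], [0, 0, -0.012, 0, 0, 0, 0.3], [0, 0, -0.01, 0, 0, 0, 0.3], [0, 0, -0.003, 0, 0, 0, 0.3], [0, 0, 0, 0, 0, 0, 0.3]],
  ],
)

```text
clock: 54.83
eef_pos: [0.4792, -0.0121, 0.1136]
tool_rot: [0.149, 0.989, 0.0, 0.003]
ft_force: [0.4, 0.4, -0.8]
grip_width: 0.0299
```

Run:
```python
from h import *
need(.478,-.0122,.084,73);save(camera("wrist"),"w37.png",(130,120,390,340),3)
```

```text
t 54.83 p [ 0.4792 -0.0121  0.1136] q [1.486e-01 9.889e-01 3.000e-04 3.500e-03] f [ 0.4  0.4 -0.8] w 0.0299 j [-0.025  0.295 -0.278  0.991 -0.     0.273]
y-axis yaw deg 72.91 z [ 0.007 -0.    -1.   ]
NEED units [-0.0024 -0.0002 -0.0591] [0.0008 0.0132 0.0032]
```

View pics/w37.png

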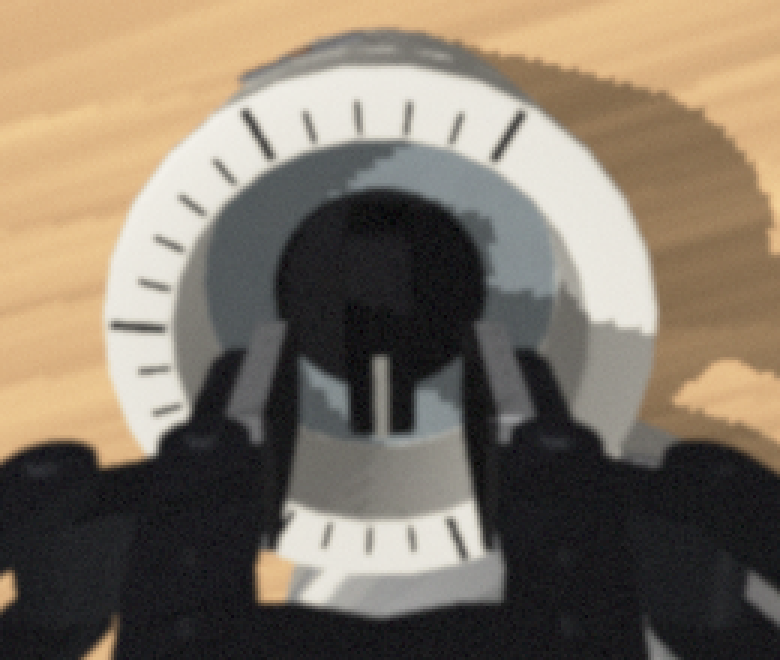

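The pointer lies between ticks 1 and 2, at about 1.75 min, and the bar is centred between the jaws. Before going into the well I check from the range image how low the knuckles reach.

Run:
```python
from h import *
o=get_obs();c=camera("wrist");P=cloud(c);T=R.from_quat(o["tool_rot"]).as_matrix();L=(P-o["eef_pos"])@T
px=c["pixels"].astype(int);m=(c["range_z"]>0)&(c["range_z"]<.17)&(L[...,2]<.02)
for a in range(10,75,5):
    k=m&(abs(L[...,1])>=a/1000)&(abs(L[...,1])<(a+5)/1000)&(abs(L[...,0])<.05)
    if k.sum()>5: print(a,k.sum(),"lowest tool z (mm, + is below tcp):",(np.percentile(L[k][:,2],99)*1000).round(1),"x range",(L[k][:,0].min()*1000).round(),(L[k][:,0].max()*1000).round())
```

```text
10 4691 lowest tool z (mm, + is below tcp): 19.2 x range -10.0 50.0
15 6396 lowest tool z (mm, + is below tcp): 19.1 x range -11.0 50.0
20 3584 lowest tool z (mm, + is below tcp): 19.4 x range 7.0 50.0
25 2156 lowest tool z (mm, + is below tcp): 19.6 x range 4.0 49.0
30 2046 lowest tool z (mm, + is below tcp): 19.7 x range -12.0 47.0
35 3888 lowest tool z (mm, + is below tcp): 19.8 x range -14.0 43.0
40 7317 lowest tool z (mm, + is below tcp): 19.7 x range -20.0 39.0
45 8537 lowest tool z (mm, + is below tcp): 19.6 x range -22.0 31.0
50 4091 lowest tool z (mm, + is below tcp): 19.6 x range -17.0 22.0
55 2219 lowest tool z (mm, + is below tcp): -59.4 x range 11.0 15.0
60 444 lowest tool z (mm, + is below tcp): -67.5 x range 11.0 14.0
```

Run:
```python
from h import *
o=get_obs();c=camera("wrist");P=cloud(c);T=R.from_quat(o["tool_rot"]).as_matrix();L=(P-o["eef_pos"])@T
m=(c["range_z"]>0)&(P[...,2]>.1)
for a in range(10,75,5):
    k=m&(abs(L[...,1])>=a/1000)&(abs(L[...,1])<(a+5)/1000)&(abs(L[...,0])<.05)
    if k.sum()>5: print(a,k.sum(),"lowest tool z mm:",(np.percentile(L[k][:,2],98)*1000).round(1),"x",(L[k][:,0].min()*1000).round(),(L[k][:,0].max()*1000).round())
```

```text
10 4368 lowest tool z mm: -0.5 x -11.0 22.0
15 5986 lowest tool z mm: 1.8 x -10.0 22.0
20 3087 lowest tool z mm: -0.4 x 7.0 21.0
25 1619 lowest tool z mm: 0.2 x 2.0 19.0
30 1420 lowest tool z mm: -31.9 x -11.0 14.0
35 2995 lowest tool z mm: -35.8 x -12.0 15.0
40 5930 lowest tool z mm: -40.3 x -12.0 15.0
45 7276 lowest tool z mm: -42.8 x -12.0 14.0
50 3678 lowest tool z mm: -50.5 x -7.0 15.0
55 2246 lowest tool z mm: -60.2 x 11.0 15.0
60 444 lowest tool z mm: -68.2 x 12.0 14.0
```

Everything more than 30 mm off the axis stays at least 32 mm above the TCP, so the knuckles clear the tower rim. Descending into the well.

>>> move_arm(
  moves=[
    [[-0.002, 0, -0.005, 0, 0.008, 0, 0.3], [-0.001, 0, -0.012, 0, 0.004, 0, 0.3], [0, 0, -0.016, 0, 0, 0, 0.3], [0, 0, -0.014, 0, 0, 0, 0.3], [0, 0, -0.008, 0, 0, 0, 0.3], [0, 0, -0.002, 0, 0, 0, 0.3], [0, 0, 0, 0, 0, 0, 0.3]],
  ],
)

```text
clock: 55.57
eef_pos: [0.478, -0.0121, 0.0825]
tool_rot: [0.149, 0.989, -0.0, 0.001]
ft_force: [-0.5, -0.0, 0.4]
grip_width: 0.0299
```

Run:
```python
from h import *
need(.478,-.0122,.084,73)
```

```text
t 55.57 p [ 0.478  -0.0121  0.0825] q [ 1.485e-01  9.889e-01 -2.000e-04  6.000e-04] f [-0.5 -0.   0.4] w 0.0299 j [-0.025  0.333 -0.317  0.92  -0.     0.273]
y-axis yaw deg 72.92 z [ 0.001 -0.    -1.   ]
NEED units [-0.     -0.0003  0.0029] [0.0009 0.0021 0.0028]
```

>>> move_arm(
  moves=[
    [[0, 0, 0.004, 0, 0, 0, 0.4], [0, 0, 0, 0, 0, 0, 0.6], [0, 0, 0, 0, 0, 0, 1], [0, 0, 0, 0, 0, 0, 1], [0, 0, 0, 0, 0, 0, 1]],
  ],
)

```text
clock: 55.98
eef_pos: [0.4778, -0.0116, 0.0845]
tool_rot: [0.148, 0.989, 0.0, 0.0]
ft_force: [0.6, -0.2, -1.3]
grip_width: 0.0127
```

Run:
```python
from h import *
need(.478,-.0122,.084,73)
```

```text
t 55.98 p [ 0.4778 -0.0116  0.0845] q [1.485e-01 9.889e-01 2.000e-04 1.000e-04] f [ 0.6 -0.2 -1.3] w 0.0127 j [-0.025  0.331 -0.314  0.926  0.     0.273]
y-axis yaw deg 72.93 z [ 0.  0. -1.]
NEED units [ 0.0005 -0.0011 -0.001 ] [-0.0007  0.0005  0.0025]
```

The bar is gripped at 12.7 mm with the TCP on the axis. Winding clockwise.

>>> move_arm(
  moves=[
    [[0, 0, 0, 0, 0, -0.08, 1], [0, 0, 0, 0, 0, -0.12, 1], [0, 0, 0, 0, 0, -0.15, 1], [0, 0, 0, 0, 0, -0.15, 1], [0, 0, 0, 0, 0, -0.15, 1], [0, 0, 0, 0, 0, -0.15, 1]],
  ],
)

```text
clock: 56.48
eef_pos: [0.4778, -0.0114, 0.0845]
tool_rot: [0.359, 0.933, 0.0, 0.0]
ft_force: [0.3, 0.7, -1.9]
grip_width: 0.0127
```

Run:
```python
from h import *
need(.4778,-.0118,.0845,-33);print(get_obs()["ft_torque"].round(3))
```

```text
t 56.48 p [ 0.4778 -0.0114  0.0845] q [3.588e-01 9.334e-01 3.000e-04 3.000e-04] f [ 0.3  0.7 -1.9] w 0.0127 j [-0.024  0.33  -0.315  0.925  0.     0.71 ]
y-axis yaw deg 47.95 z [ 0.001  0.    -1.   ]
NEED units [-0.0001 -0.0008  0.    ] [ 6.0000e-04  1.8000e-03 -2.6983e+00]
[ 0.108 -0.002  0.082]
```

Smooth, with low force. Continuing.

>>> move_arm(
  moves=[
    [[0, 0, 0, 0, 0, -0.15, 1], [0, 0, 0, 0, 0, -0.2, 1], [0, 0, 0, 0, 0, -0.2, 1], [0, 0, 0, 0, 0, -0.2, 1], [0, 0, 0, 0, 0, -0.2, 1], [0, 0, 0, 0, 0, -0.2, 1], [0, 0, 0, 0, 0, -0.2, 1], [0, 0, 0, 0, 0, -0.2, 1]],
  ],
)

```text
clock: 57.15
eef_pos: [0.4783, -0.0112, 0.0845]
tool_rot: [0.712, 0.702, 0.0, 0.001]
ft_force: [0.4, -0.1, -2.5]
grip_width: 0.0125
```

Run:
```python
from h import *
need(.4778,-.0118,.0845,-33);print(get_obs()["ft_torque"].round(3))
```

```text
t 57.15 p [ 0.4783 -0.0112  0.0845] q [7.120e-01 7.021e-01 4.000e-04 8.000e-04] f [ 0.4 -0.1 -2.5] w 0.0125 j [-2.300e-02  3.310e-01 -3.140e-01  9.240e-01 -1.000e-03  1.562e+00]
y-axis yaw deg -0.8 z [ 0.002 -0.001 -1.   ]
NEED units [-0.001  -0.0013  0.    ] [ 0.0021  0.003  -1.0733]
[ 0.078 -0.007  0.097]
```

>>> move_arm(
  moves=[
    [[0, 0, 0, 0, 0, -0.2, 1], [0, 0, 0, 0, 0, -0.2, 1], [0, 0, 0, 0, 0, -0.2, 1], [0, 0, 0, 0, 0, -0.2, 1], [0, 0, 0, 0, 0, -0.18, 1], [0, 0, 0, 0, 0, -0.15, 1], [0, 0, 0, 0, 0, 0, 1], [0, 0, 0, 0, 0, 0, 1]],
  ],
)

```text
clock: 57.82
eef_pos: [0.4787, -0.0112, 0.0845]
tool_rot: [0.893, 0.45, 0.0, 0.001]
ft_force: [0.5, 1.0, -1.8]
grip_width: 0.0123
```

Run:
```python
from h import *
need(.4778,-.0118,.0845,0.8);print(get_obs()["ft_torque"].round(3));save(camera("wrist"),"w38.png")
```

```text
t 57.82 p [ 0.4787 -0.0112  0.0845] q [8.928e-01 4.505e-01 4.000e-04 1.200e-03] f [ 0.5  1.  -1.8] w 0.0123 j [-2.200e-02  3.310e-01 -3.130e-01  9.240e-01 -2.000e-03  2.185e+00]
y-axis yaw deg -36.45 z [ 0.002 -0.002 -1.   ]
NEED units [-0.0018 -0.0011 -0.    ] [0.002  0.0045 1.2417]
[ 0.161  0.013 -0.03 ]
```

View pics/w38.png

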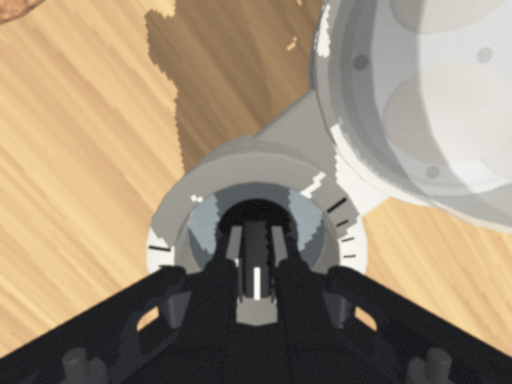

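The line at (257,283) is still along the jaws at yaw -36.5°, which means the dial is at about 2.25 rad, past 10 minutes. Turning back to 8.

>>> move_arm(
  moves=[
    [[0, 0, 0, 0, 0, 0.15, 1], [0, 0, 0, 0, 0, 0.2, 1], [0, 0, 0, 0, 0, 0.2, 1], [0, 0, 0, 0, 0, 0.2, 1], [0, 0, 0, 0, 0, 0.15, 1], [0, 0, 0, 0, 0, 0.1, 1], [0, 0, 0, 0, 0, 0, 1], [0, 0, 0, 0, 0, 0, 1]],
  ],
)

```text
clock: 58.53
eef_pos: [0.4783, -0.0112, 0.0845]
tool_rot: [0.733, 0.68, 0.001, 0.001]
ft_force: [0.7, 0.7, -1.8]
grip_width: 0.0126
```

Run:
```python
from h import *
need(.4778,-.0118,.0845,0.8)
```

```text
t 58.53 p [ 0.4783 -0.0112  0.0845] q [7.332e-01 6.800e-01 6.000e-04 8.000e-04] f [ 0.7  0.7 -1.8] w 0.0126 j [-0.023  0.331 -0.314  0.924 -0.     1.623]
y-axis yaw deg -4.31 z [ 0.002 -0.    -1.   ]
NEED units [-0.0011 -0.0013  0.    ] [0.0005 0.0036 0.1705]
```

>>> move_arm(
  moves=[
    [[0, 0, 0, 0, 0, 0.07, 1], [0, 0, 0, 0, 0, 0.06, 1], [0, 0, 0, 0, 0, 0.02, 1], [0, 0, 0, 0, 0, 0, 1], [0, 0, 0, 0, 0, 0, 1]],
  ],
)

```text
clock: 58.95
eef_pos: [0.4783, -0.0112, 0.0845]
tool_rot: [0.706, 0.708, 0.001, 0.001]
ft_force: [0.6, 1.4, -1.5]
grip_width: 0.0128
```

Run:
```python
from h import *
need(.4778,-.0118,.0845,0.8)
```

```text
t 58.95 p [ 0.4783 -0.0112  0.0845] q [7.059e-01 7.083e-01 6.000e-04 8.000e-04] f [ 0.6  1.4 -1.5] w 0.0128 j [-0.023  0.331 -0.314  0.924 -0.     1.544]
y-axis yaw deg 0.19 z [ 0.002 -0.    -1.   ]
NEED units [-0.001  -0.0013  0.0001] [0.0005 0.0035 0.0203]
```

Within 0.6° of the target. Releasing, rising, and checking the reading.

>>> move_arm(
  moves=[
    [[0, 0, 0, 0, 0, 0, 0.6], [0, 0, 0, 0, 0, 0, 0.4], [0, 0, 0, 0, 0, 0, 0.3], [0, 0, 0.005, 0, 0, 0, 0.3], [0, 0, 0.02, 0, 0, 0, 0.3], [0, 0, 0.04, 0, 0, 0, 0.3], [0, 0, 0.05, 0, 0, 0, 0.3], [0, 0, 0.05, 0, 0, 0, 0.3]],
  ],
)

```text
clock: 59.62
eef_pos: [0.4739, -0.0116, 0.1657]
tool_rot: [0.707, 0.707, -0.004, -0.003]
ft_force: [0.6, -0.1, 0.1]
grip_width: 0.0299
```

>>> move_arm(
  moves=[
    [[0, 0, 0.03, 0, 0, 0, 0.3], [0, 0, 0.02, 0, 0, 0, 0.3], [0, 0, 0, 0, 0, 0, 0.3], [0, 0, 0, 0, 0, 0, 0.3]],
  ],
)

```text
clock: 59.95
eef_pos: [0.4776, -0.0119, 0.1994]
tool_rot: [0.707, 0.707, 0.001, 0.002]
ft_force: [0.2, -0.4, -0.2]
grip_width: 0.0301
```

```bash
python3 -c "
from h import *
st();save(camera('wrist'),'w39.png')"; python3 dial.py d39.png
```

```text
t 59.95 p [ 0.4776 -0.0119  0.1994] q [7.072e-01 7.070e-01 6.000e-04 2.100e-03] f [ 0.2 -0.4 -0.2] w 0.0301 j [-0.024  0.218 -0.139  1.21  -0.002  1.547]
y-axis yaw deg -0.01 z [ 0.004 -0.002 -1.   ]
[([256.49, 206.37], [255, 197, 4, 20, 75])]
line centre [ 0.4771 -0.0247] dir deg -90.1 dial rad vs yaw2.5 1.616 from axis: -94.1
bar rect mm [480.8 -10.3] [26.8 45.1] 10.9
```

View pics/d39.png

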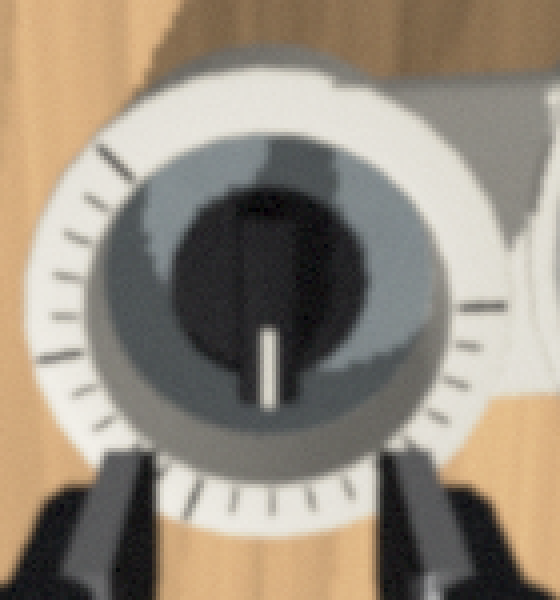

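View pics/w39.png

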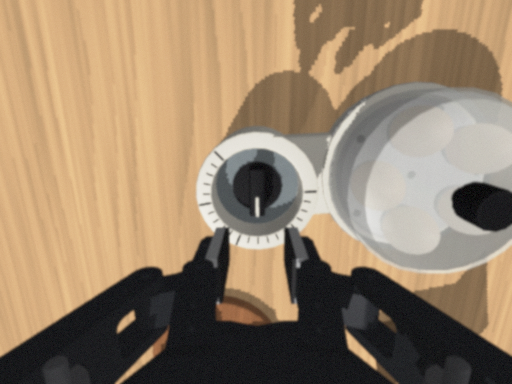

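The pointer line (269 px) points at the 8 tick (272 px), counted back from the long 10 tick at 193; the measured angle is about 1.61 rad. I'm rising clear for a final check of the lid and eggs.

>>> move_arm(
  moves=[
    [[-0.03, -0.02, 0.03, 0, 0, 0, -0.2], [-0.05, -0.05, 0.03, 0, 0, 0, -0.2], [-0.05, -0.06, 0.03, 0, 0, 0, -0.2], [-0.05, -0.06, 0.02, 0, 0, 0, -0.2], [-0.03, -0.05, 0, 0, 0, 0, -0.2], [0, -0.02, 0, 0, 0, 0, -0.2], [0, 0, 0, 0, 0, 0, -0.2], [0, 0, 0, 0, 0, 0, -0.2]],
  ],
)

```text
clock: 60.72
eef_pos: [0.3628, -0.1441, 0.2463]
tool_rot: [0.706, 0.708, -0.005, -0.005]
ft_force: [0.8, 0.4, 0.3]
grip_width: 0.0511
```

Run:
```python
from h import *
st();c=camera('side');t=camera('top');save(c,'s40.png',(170,100,370,260),3.5);save(t,'t40.png',(130,110,370,260),3)
R_=[]
for n,cc in(("side",c),("top",t)):
    px=cc["pixels"].astype(int);m=px.max(2)<(45);u,v=proj(cc,(.634,-.005,.147));k=np.zeros(m.shape,bool);k[int(v)-12:int(v)+12,int(u)-12:int(u)+12]=1
    b=max(blobs(m&k,8),key=lambda b:b[1][4]);print(n,b);R_.append(b[0])
print("start: side 282.93,174.91 top 259.83,166.95"); print(tri(c,R_[0],t,R_[1]))
```

```text
t 60.72 p [ 0.3628 -0.1441  0.2463] q [ 0.7059  0.7083 -0.0048 -0.0053] f [0.8 0.4 0.3] w 0.0511 j [-0.375  0.032 -0.23   1.323 -0.005  1.193]
y-axis yaw deg 0.19 z [-0.014  0.001 -1.   ]
side ([282.95, 175.12], [279, 170, 9, 12, 94])
top ([260.05, 167.07], [257, 164, 7, 7, 42])
start: side 282.93,174.91 top 259.83,166.95
(array([ 0.63443041, -0.00760032,  0.14624211]), np.float64(0.00286482677645357))
```

View pics/s40.png

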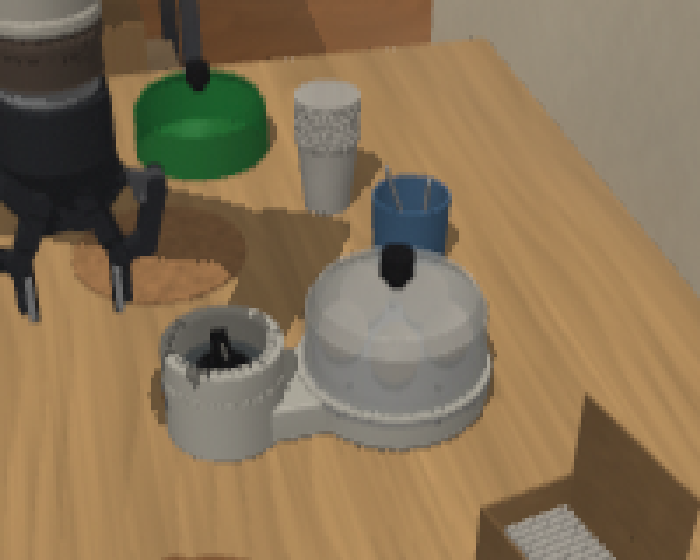

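View pics/t40.png

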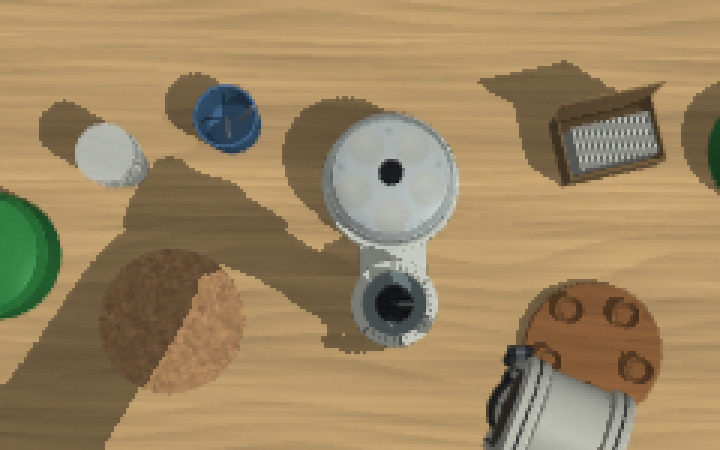

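The lid sits level with its knob within 0.3 px of the start in both views. The five eggs stand beneath it, the bystanders have not moved, and the arm touches nothing. Handing in.

```bash
python3 -c "
from workcell import *
print(job_done())"
```

```text
the job is handed in; nothing more can be done
None
```

The job is done and handed in at about 61 s on the robot's clock; it reports no verdict. The lid went onto the cork mat, and all five eggs went from the rack into the cooker's rests. The lid then went back on, and I wound the dial past 10 and turned it back to 8.

**Last checks:**
- **Lid:** its knob is within 0.3 px of where it started in both the side and top views, and it looks level.
- **Eggs:** all five stood upright in the tray before the lid went on. Afterwards they show only faintly through it, so I did not measure their positions again. Wrist forces stayed within a few newtons in every reading.
- **Dial:** it was already at about 0.34 rad (1.7 min) at the start, not at 0. I wound it to about 2.25 rad, and the released pointer sits on the 8-minute tick, measured at 1.62 rad (1.64 rad taken from the dial's axis).
- **Bystanders:** the mug, paper cups and tea box look unmoved in the last pictures.

**What disagreed:** the lid was knocked about 1 cm aside on the mat during the job, so I measured it again before picking it up. The camera estimates differed from each other by 2 to 4 mm, as the calibration allows.

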